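# Clamp battery cells in the test fixture and tighten its screw with the hex key

### The arm

A 7-joint arm with a two-finger parallel gripper is mounted at the origin on the work surface. World frame = base frame: x ahead of the robot, y to its left, z up, the work surface at z = 0. Lengths are in m, angles in rad, forces in N, time in s.
With the tool pointing down it reaches from about 0.35 to 0.775 m from the base axis. Payload 3.1 kg.
Tool frame: the origin (TCP) lies on the centre line of the jaws, within the pads' length; the fingertips stand 8 mm ahead of it and the grasp point (between the pads) lies 11 mm behind it; z points along the fingers, y is the direction in which the jaws open and shut (so a half turn about z gives the same grasp; the last joint's range is limited). The gripper opens to 85 mm and grips with 20 to 120 N. Pads are 22 mm wide; open, the fingers measure 114 mm over their backs; the gripper's body (76 mm by 85 mm) begins 54 mm behind the grasp point. The pads swing forward as they close: fully open they stand 13 mm farther back than shut.
Start: joints at [1.168, 0.311, 0.014, 1.512, -0.004, 1.319, -0.027], TCP at [0.194, -0.515, 0.239] pointing down, gripper open.
Joint ranges: [-2.7, 2.7], [-0.3, 1.91], [-1.27, 1.3], [0.12, 2.57], [-1.44, 4.58], [0.2, 2.03], [-3.05, 3.05]. Speed limits (rad/s): [2.79, 2.79, 3.14, 3.14, 3.14, 3.14, 3.14].

### API

Orientations are given as a unit quaternion [w, x, y, z].
In Python, from rig import get_obs, read_camera, sign_off gives the robot as it stands.
- The arm moves only by the tool apply_moves, never from a script. Its argument "increments" is a list of rows, each a list of 3 entries, a list of its own where there are three numbers: the shift along the tool's x, y, z normalised to -1 to 1, where 1 is 25 mm, then the turn, a rotation vector about the tool's x, y, z normalised to -1 to 1, where 1 is 5 degrees, then the closure, from 0 (fully open) to 1 (shut). In form: [[[dx, dy, dz], [wx, wy, wz], jaw], ...]. A call has exactly 5 rows; each row shifts and turns the pose as measured when the row begins, along the tool's axes as they then stand; what a row does not reach is not made up. A row lasts 1/10 s, in which the tool goes at most 50 mm and 8.59 degrees, less where a joint would pass 70% of its speed; a pose out of reach is approached as far as the arm can. A call with a number of a shift or a turn outside -1 to 1 is refused whole. A call with a gripper value outside its range is refused whole. The fingers move at their own pace and stop on an object; "grip_force" is the grip in N (left out, the last holds). Time passes only in rows, so rows that do not move let the fingers close, or fill a call up. It gives the time, the measured TCP pose, the force and the opening at its end, in the units of the state.
- get_obs(): the state, without advancing time (a new reading comes with each control period).
- read_camera(name): name is "scene" or "top" or "wrist"; returns a dict with "frame" (480x640x3 uint8, red, green, blue), "K" (3x3 intrinsics, pixels), "world_from_camera" (4x4, takes a point from camera to world coordinates); the wrist camera has in their place "mount" (4x4, takes a point from camera to tool coordinates, whose origin is the TCP and whose axes are the flange's). Camera axes: x right, y down, z forward; pixel columns grow to the right and rows downward; lengths in m; the calibration is good to about 2 mm. A picture is of the moment at which its call begins: read the wrist's pose just before it. There is no depth.
- sign_off(): hands the job in, once; it reports no verdict.
The state is a dict: "clock": time; "qpos": joint angles; "qd": joint speeds; "joint_torque": joint torques, N m; "tool_pos": TCP position; "orientation": TCP orientation; "contact_force": force on the tool from outside, world axes, zero at the start; "ft_torque": the same for the moment, N m; "opening": finger opening in m.
Only numpy, scipy, OpenCV 4.12 (cv2) and the standard library are available. Lean on these libraries where they do the work, as an engineer would, in place of code of your own. Each camera call takes 0.05 s, during which the arm holds its last target. There are 200 camera calls.

### The job

Set up the cell test fixture: stand every battery cell from the black carrier in a pocket of the fixture, one to a pocket and plus end up, then gently swing the contact bar over them until its notch is fully home round the clamp screw. Take the hex key from its wooden stand, turn it over so that the short arm goes down into the screw's socket, and pull round the outer half of the long arm until the stiff screw has turned clockwise to its stop. Put the key back in its stand, long arm down, and leave the multimeter, the circuit board and the parts box where they are.

Things in the scene. Friction and masses are not known exactly. Their poses are not given: they have to be found in the camera images.
- fixture: Cell test fixture bolted to the bench: base plate 100 x 260 x 10 mm (its x, y), blue block 41 x 135 mm, top 50 mm above the bench, with a row of four pockets along y; round pivot post (24 mm across) at y = +95 mm, square screw post (28 mm) at y = -95 mm, both 84 mm high. Origin: centre of the underside, on the bench; z up.
- pocket1 (a point): Mouth of pocket 1 of 4, centre, 50 mm above the bench (pockets lie 32 mm apart along the fixture's y). Each is 25 x 25 mm with a 2.5 mm chamfer and 40 mm deep, its sides along the fixture's x and y, so a 70 mm cell standing in it is 30 mm proud.
- pocket2 (a point): Mouth of pocket 2 of 4, centre, 50 mm above the bench (pockets lie 32 mm apart along the fixture's y). Each is 25 x 25 mm with a 2.5 mm chamfer and 40 mm deep, its sides along the fixture's x and y, so a 70 mm cell standing in it is 30 mm proud.
- pocket3 (a point): Mouth of pocket 3 of 4, centre, 50 mm above the bench (pockets lie 32 mm apart along the fixture's y). Each is 25 x 25 mm with a 2.5 mm chamfer and 40 mm deep, its sides along the fixture's x and y, so a 70 mm cell standing in it is 30 mm proud.
- pocket4 (a point): Mouth of pocket 4 of 4, centre, 50 mm above the bench (pockets lie 32 mm apart along the fixture's y). Each is 25 x 25 mm with a 2.5 mm chamfer and 40 mm deep, its sides along the fixture's x and y, so a 70 mm cell standing in it is 30 mm proud.
- bar (a joint): Contact bar, 30 mm wide, 10 thick, 207 long from the pivot axis, underside 84 mm up, 4 mm over seated cells. Turns about the upright pivot post. 0 = home (stop): along the row, its side notch round the screw's shank under the head. Positive = open, anticlockwise from above, free end towards the fixture's +x; largest 1.75 rad. About 2 N at the knob moves it; stays where left.
- bar_knob (a point): Red upright knob on the contact bar, a cylinder of 18 mm diameter and 23 mm height (from 94 to 117 mm above the bench), 140 mm from the pivot axis. The point is on its axis, at half of its height.
- screw (a joint): Clamp screw, dark M12 socket head cap screw, upright on the screw post. Value in rad, growing clockwise from above: starts at 0 to 0.12, hard stop at 1.35. Stiff: about 0.9 N m (10 N at 95 mm from its axis); stays where left. The key has 0.1 to 0.2 rad of play in it before it turns.
- screw_socket (a point): Floor centre of the screw's hexagon socket, on its axis, 98.5 mm up. Head 20 mm diameter, 20 high, top 17 mm above this point. Socket for a 10 mm hex key, 13 deep under a 3 mm countersink. The frame turns with the screw: z up, x to a corner of the hexagon (others every 60 degrees). The short arm enters with the long arm pointing to any of the six corners, within about 8 degrees.
- hex_key: L-shaped hex key, dark steel, 10 mm across flats, 0.11 kg. Origin: where the arms' centre lines meet at the bend. Short arm along its +x, long arm along its -z, flats face its +-y. Starts in the stand, long arm down, short arm level 125 mm up, pointing to the robot's left (+y) within 0.5 rad. Let go in the screw it stays: long arm 45 mm over the socket floor, drooping 6 degrees, 115 mm long.
- key_short_tip (a point): Centre of the end face of the key's short arm, 45 mm from the key's origin.
- key_long_tip (a point): Centre of the end face of the key's long arm, 115 mm from the key's origin.
- key_stand: Loose wooden block 76 x 76 mm, 75 mm high, 1.1 kg, on a thin rubber foot (80 x 80 mm), with one upright square bore in the middle of its top. Origin at the centre of its underside; z up.
- stand_bore (a point): Centre of the bore's mouth in the stand's top, 75 mm up. Bore 16 x 16 mm with a 2 mm chamfer, 65 mm deep; the key stands loosely in it, can turn, and shows 45 mm of the long arm above the stand.
- carrier: Loose black plastic carrier for the cells, 0.5 kg: a foot 96 x 156 x 6 mm (along its x and y) with a row of four square compartments along its y, each 27 x 27 mm, walls up to 32 mm above the bench. Origin at the centre of its underside; z up.
- cell1: Cylindrical battery cell, 21 mm diameter, 70 mm tall, 0.07 kg, green sleeve, steel button (plus end) on top. Origin at the centre of its bottom face; z runs up to the plus end. It starts upright in a compartment of the carrier; may be absent.
- cell2: Cylindrical battery cell, 21 mm diameter, 70 mm tall, 0.07 kg, green sleeve, steel button (plus end) on top. Origin at the centre of its bottom face; z runs up to the plus end. It starts upright in a compartment of the carrier; may be absent.
- cell3: Cylindrical battery cell, 21 mm diameter, 70 mm tall, 0.07 kg, green sleeve, steel button (plus end) on top. Origin at the centre of its bottom face; z runs up to the plus end. It starts upright in a compartment of the carrier; may be absent.
- cell4: Cylindrical battery cell, 21 mm diameter, 70 mm tall, 0.07 kg, green sleeve, steel button (plus end) on top. Origin at the centre of its bottom face; z runs up to the plus end. It starts upright in a compartment of the carrier; may be absent.
- multimeter: Bystander: blue and black hand-held multimeter lying on the bench, 85 x 170 x 46 mm, along its x, y, z. Origin at the centre of its underside.
- breakout_board: Bystander: green circuit board with a row of red and black sockets, 90 x 130 mm, 30 mm high. Origin at the centre of its underside.
- parts_box: Bystander: clear open box of small parts, 100 x 140 mm, 35 mm high. Origin at the centre of its underside.

How it is judged:
On the way, in this order (a step that is already met when the one before it is completed fails the run):
1. every cell stands, plus end up, on the floor of a pocket of the fixture (x of cell1 in the frame of fixture between -0.007 and 0.007 m and y of cell1 in the frame of fixture between -0.062 and 0.062 m and z of cell1 in the frame of fixture between 0.005 and 0.015 m and angle between each of cell1, cell2, cell3, cell4's own z axis and vertical below 0.2 rad and x of cell2 in the frame of fixture between -0.007 and 0.007 m and y of cell2 in the frame of fixture between -0.062 and 0.062 m and z of cell2 in the frame of fixture between 0.005 and 0.015 m and x of cell3 in the frame of fixture between -0.007 and 0.007 m and y of cell3 in the frame of fixture between -0.062 and 0.062 m and z of cell3 in the frame of fixture between 0.005 and 0.015 m and x of cell4 in the frame of fixture between -0.007 and 0.007 m and y of cell4 in the frame of fixture between -0.062 and 0.062 m and z of cell4 in the frame of fixture between 0.005 and 0.015 m), for 0.2 s.
2. the contact bar is home over the seated cells (all of step 1 and value of joint bar below 0.06 rad), for 0.2 s.
3. the key's short arm is down in the screw's socket (distance between key_short_tip and screw_socket below 0.006 m and value of joint screw below 0.6 rad), for 0.2 s.
4. the screw is pulled to its stop with the short arm in its socket and the hand on the outer half of the long arm (more than 55 mm from the screw's axis) (value of joint screw above 1.25 rad and distance between key_short_tip and screw_socket below 0.008 m and horizontal distance between the grasp point and screw_socket above 0.055 m and contact force between the fingers and hex_key above 1 N), for 0.1 s.
At the end, for the whole second after the job is handed in: Every cell upright (0.2 rad), plus end up, on the floor of a fixture pocket (5 mm); bar home (below 0.06 rad); screw at its stop (above 1.25 rad); key at rest upright (0.2 rad) in the bore of the upright stand, long arm down to within 10 mm of its floor (all of step 2 and value of joint screw above 1.25 rad and x of key_long_tip in the frame of key_stand between -0.01 and 0.01 m and y of key_long_tip in the frame of key_stand between -0.01 and 0.01 m and z of key_long_tip in the frame of key_stand below 0.02 m and angle between hex_key's own z axis and vertical below 0.2 rad and angle between key_stand's own z axis and vertical below 0.1 rad and linear speed of hex_key below 0.03 m/s and angular speed of hex_key below 0.3 rad/s); the robot touches nothing.
It fails at once if the multimeter, the circuit board or the parts box is shifted by more than 25 mm (distance of any of multimeter, breakout_board, parts_box from where it was at the start of the episode above 0.025 m).
It fails at once if the bar is driven against a cell (more than 25 N) (contact force between bar and cell1 above 25 N or contact force between bar and cell2 above 25 N or contact force between bar and cell3 above 25 N or contact force between bar and cell4 above 25 N).
Of cell1, cell2, cell3, cell4 only 2 to 4 are there at a start; the rules pass over those that are not, and their reading is None.
At some moment in a run one of carrier, key_stand may be knocked a few centimetres aside while the robot is not near it.
It also fails if it takes over 210 s, if anything falls off the work surface, if the arm or the gripper's body presses on something with over 40 N, if the wrist force passes 120 N, or if a joint passes its speed limit or range.

## Working session

There is one attempt and no reset: what is moved stays moved. The work goes in short steps, Python scripts to look and compute and a tool call to move; the robot and the scene stay as the last step left them, time stands still between calls to the robot, and variables do not carry over. Pictures are saved under pics/ and viewed, about 12 in all and at most 16, crops included, and the job is handed in when it is done.

Besides the shell and the picture viewer there is one more tool, called after ">>>" by a JSON object that holds its "api" and its "payload". apply_moves: Moves the arm, as the interface text tells. Its arguments: {"type":"object","properties":{"increments":{"type":"array","items":{"type":"array"}},"grip_force":{"type":"number"}},"required":["increments"]}

```bash
mkdir -p pics; ls; cat > h.py <<'E'
import numpy as np, cv2
from rig import get_obs, read_camera, sign_off
from scipy.spatial.transform import Rotation as R
def save(n,im): cv2.imwrite(f'pics/{n}.png',im[:,:,::-1])
def Rq(q): return R.from_quat([q[1],q[2],q[3],q[0]])
def tool():
    o=get_obs(); T=np.eye(4); T[:3,:3]=Rq(o['orientation']).as_matrix(); T[:3,3]=o['tool_pos']; return T
def cam(n):
    T=tool(); d=read_camera(n)
    W=d['world_from_camera'] if n!='wrist' else T@np.array(d['mount'])
    return d['frame'],np.array(d['K']),np.array(W)
def ray(K,W,u,v,z):
    d=W[:3,:3]@np.linalg.solve(K,[u,v,1.]); o=W[:3,3]; return o+d*(z-o[2])/d[2]
def proj(K,W,p):
    c=np.linalg.inv(W)@np.append(p,1); q=K@c[:3]; return q[:2]/q[2]
E
python3 - <<'E'
from h import *
for n in ['scene','top','wrist']:
    f,K,W=cam(n); save(n+'0',f); np.savez(n+'0.npz',f=f,K=K,W=W); print(n,K.round(1).tolist(),W.round(3).tolist())
print(get_obs())
E
```

```text
pics
scene [[489.9, 0.0, 322.6], [0.0, 489.9, 228.2], [0.0, 0.0, 1.0]] [[0.068, 0.612, -0.788, 1.467], [0.998, -0.031, 0.062, -0.122], [0.014, -0.79, -0.613, 0.815], [0.0, 0.0, 0.0, 1.0]]
top [[526.4, 0.0, 328.5], [0.0, 526.4, 242.2], [0.0, 0.0, 1.0]] [[0.01, -0.991, 0.136, 0.38], [-1.0, -0.013, -0.018, -0.061], [0.02, -0.136, -0.991, 1.198], [0.0, 0.0, 0.0, 1.0]]
wrist [[331.4, 0.0, 327.1], [0.0, 331.4, 238.0], [0.0, 0.0, 1.0]] [[0.353, -0.9, -0.257, 0.258], [-0.936, -0.34, -0.094, -0.49], [-0.002, 0.274, -0.962, 0.374], [0.0, 0.0, 0.0, 1.0]]
{'clock': 0.15, 'qpos': array([ 1.16829127,  0.31155169,  0.01403488,  1.51268866, -0.00440819,
        1.31919324, -0.02721497]), 'qd': array([-3.84176049e-04, -2.29325716e-03,  7.73817423e-05, -3.83136960e-03,
       -9.88843212e-05, -1.19153507e-03,  2.10997454e-03]), 'joint_torque': array([ 6.85000014e-04, -3.80274260e+01,  1.46274590e-01, -2.30849594e+01,
        1.22132344e-02,  9.65440879e-03,  4.94516812e-06]), 'tool_pos': array([ 0.19397433, -0.51408582,  0.23846539]), 'orientation': array([-8.81894829e-04,  9.83769305e-01,  1.79435603e-01, -2.03495585e-04]), 'contact_force': array([-0.76961893,  0.53887653, -0.93597142]), 'ft_torque': array([-6.11847510e-05, -1.61203381e-02,  1.31799834e-02]), 'opening': 0.08522812902513315}
```

View pics/top0.png

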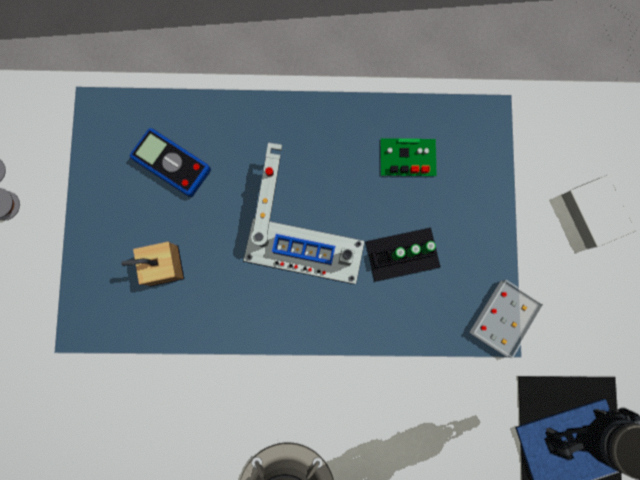

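View pics/scene0.png

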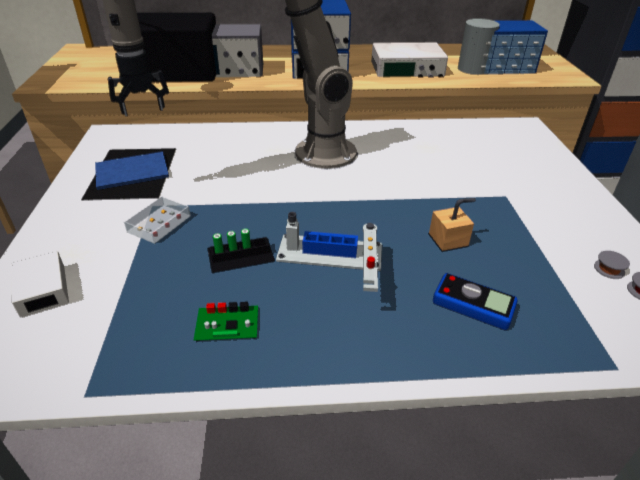

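```bash
python3 - <<'E'
from h import *
d=np.load('top0.npz'); f,K,W=d['f'],d['K'],d['W']
hsv=cv2.cvtColor(f,cv2.COLOR_RGB2HSV)
def blobs(m,name,z,amin=15):
    n,l,s,c=cv2.connectedComponentsWithStats(m.astype(np.uint8))
    for i in range(1,n):
        if s[i,4]>=amin:
            r=cv2.minAreaRect(np.argwhere(l==i)[:,::-1].astype(np.float32))
            print(name,s[i,4],c[i].round(1),ray(K,W,*c[i],z).round(3),'rect',np.round(r[0],1),np.round(r[1],1),round(r[2],1), ray(K,W,*r[0],z).round(3))
H,S,V=[hsv[:,:,i].astype(int) for i in range(3)]
blobs((H>45)&(H<75)&(S>120)&(V>60),'green',.05)
blobs((H>112)&(H<125)&(S>180)&(V>60),'blue',.05)
blobs(((H<6)|(H>174))&(S>180)&(V>100),'red',.117)
blobs((H>8)&(H<25)&(S>80)&(V>120),'wood',.075)
big=cv2.resize(f[120:300,90:470],None,fx=2.1,fy=2.1,interpolation=cv2.INTER_CUBIC); save('topcrop',big)
E
```

```text
green 1517 [407.9 154.7] [ 0.74 -0.26  0.05] rect [408.  156.5] [37. 54.] 90.0 [ 0.735 -0.26   0.05 ]
green 17 [395.6 173.6] [ 0.695 -0.232  0.05 ] rect [395.2 173.8] [2.2 8.2] 76.0 [ 0.695 -0.231  0.05 ]
green 28 [429.6 246.6] [ 0.531 -0.306  0.05 ] rect [430. 246.] [9.9 8.5] 45.0 [ 0.532 -0.307  0.05 ]
green 43 [414.9 249.2] [ 0.525 -0.273  0.05 ] rect [415. 249.] [10. 10.] 90.0 [ 0.525 -0.273  0.05 ]
green 39 [399.4 252.5] [ 0.517 -0.239  0.05 ] rect [400. 252.] [9.9 9.9] 45.0 [ 0.518 -0.24   0.05 ]
red 31 [195.9 166.3] [0.686 0.199 0.117] rect [196.  166.5] [6. 5.] 0.0 [0.686 0.199 0.117]
red 34 [414.6 168.9] [ 0.688 -0.262  0.117] rect [414.5 169. ] [5.1 6.8] 76.0 [ 0.687 -0.262  0.117]
red 33 [425.  168.9] [ 0.688 -0.284  0.117] rect [425. 169.] [4. 6.] 90.0 [ 0.688 -0.284  0.117]
red 40 [268.8 171. ] [0.678 0.046 0.117] rect [269. 171.] [6. 6.] 90.0 [0.678 0.046 0.117]
red 30 [184.5 182.3] [0.651 0.222 0.117] rect [184.5 182.5] [5. 5.] 90.0 [0.651 0.222 0.117]
red 15 [483.1 327.5] [ 0.357 -0.398  0.117] rect [483.  327.5] [3. 4.] 90.0 [ 0.357 -0.398  0.117]
wood 21 [264.8 200.1] [0.625 0.057 0.075] rect [265. 200.] [4. 4.] 90.0 [0.625 0.057 0.075]
wood 20 [262.2 214.8] [0.592 0.062 0.075] rect [262. 215.] [4. 4.] 90.0 [0.592 0.063 0.075]
wood 1154 [154.6 262.9] [0.485 0.288 0.075] rect [153.7 262.7] [35.4 38. ] 78.1 [0.485 0.29  0.075]
wood 21 [523.8 307.4] [ 0.399 -0.5    0.075] rect [523.5 307.5] [4.2 4.2] 45.0 [ 0.399 -0.499  0.075]
wood 20 [514.  324.1] [ 0.364 -0.477  0.075] rect [514. 324.] [4. 4.] 90.0 [ 0.364 -0.478  0.075]
wood 20 [504.  341.1] [ 0.328 -0.455  0.075] rect [504. 341.] [4. 4.] 90.0 [ 0.328 -0.455  0.075]
```

View pics/topcrop.png

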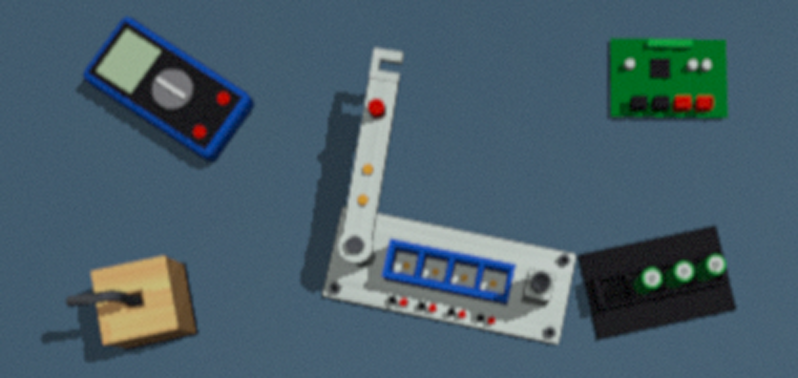

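```bash
python3 - <<'E'
from h import *
d=np.load('top0.npz'); f,K,W=d['f'],d['K'],d['W']
c=lambda x,y,z: ray(K,W,90+x/2.1,120+y/2.1,z)
P=c(353,245,.096);S=c(541,283,.1155);print('pivot',P,'screw',S,np.linalg.norm((P-S)[:2]))
B=c(449,269,.05);C=(P+S)/2;print('block',B,'mid',C)
y=(P-S)[:2];print('yaw of +y',np.degrees(np.arctan2(y[1],y[0])))
k=c(376,107,.117);v=(k-P)[:2];print('knob',k,np.linalg.norm(v),np.degrees(np.arctan2(v[1],v[0])))
for u in [(652,278),(684,271),(716,264)]: print('cell',c(*u,.076))
print('key bend',c(135,298,.13),'short tip',c(72,300,.13))
print(get_obs()['clock'])
E
cat >> h.py <<'E'
def go(p,yaw,tilt=None,n=None):
    """tool-frame delta units to reach TCP p with tool down, tool-y (jaw) at world angle yaw (deg, mod 180)"""
    T=tool(); d=T[:3,:3].T@(np.array(p)-T[:3,3])
    best=None
    for a in (yaw,yaw+180):
        a=np.radians(a); Y=np.array([np.cos(a),np.sin(a),0]); Z=np.array([0,0,-1.]); M=np.c_[np.cross(Y,Z),Y,Z]
        w=R.from_matrix(T[:3,:3].T@M).as_rotvec()
        if best is None or np.linalg.norm(w)<np.linalg.norm(best): best=w
    print('at',T[:3,3].round(4),'d mm',(d*1000).round(1),'units',(d/.025).round(2),'rot units',(np.degrees(best)/5).round(2))
E
```

```text
pivot [0.54115967 0.06715556 0.096     ] screw [ 0.50291418 -0.12106859  0.1155    ] 0.19207042307260902
block [ 0.52385499 -0.02832082  0.05      ] mid [ 0.52203693 -0.02695651  0.10575   ]
yaw of +y 78.51436845251114
knob [0.67831158 0.04567393 0.117     ] 0.1388240206134349 -8.901720670013798
cell [ 0.51398311 -0.23702873  0.076     ]
cell [ 0.52163236 -0.27001141  0.076     ]
cell [ 0.52930369 -0.30308932  0.076     ]
key bend [0.48178328 0.2713053  0.13      ] short tip [0.47910729 0.33145498 0.13      ]
0.15
```

```bash
python3 - <<'E'
from h import *
go([.522,-.27,.24],13); print(tool()[:3,:3].round(3).tolist())
E
```

```text
at [ 0.194  -0.5141  0.2385] d mm [ 393.1 -112.6   -1.4] units [15.72 -4.5  -0.05] rot units [-2.000e-02 -1.000e-02 -1.647e+01]
[[0.936, 0.353, -0.001], [0.353, -0.936, 0.002], [-0.0, -0.002, -1.0]]
```

>>> {"api": "apply_moves", "payload": {"increments": [[[0.98,-0.28,0],[0,0,0],0],[[0.98,-0.28,0],[0,0,0],0],[[0.98,-0.28,0],[0,0,0],0],[[0.98,-0.28,0],[0,0,0],0],[[0.98,-0.28,0],[0,0,0],0]]}}

```text
clock: 0.65
tool_pos: [0.2931, -0.4386, 0.2357]
orientation: [-0.002, 0.985, 0.173, -0.003]
contact_force: [0.6, 0.3, 0.7]
opening: 0.0854
```

>>> {"api": "apply_moves", "payload": {"increments": [[[0.98,-0.28,0],[0,0,0],0],[[0.98,-0.28,0],[0,0,0],0],[[0.98,-0.28,0],[0,0,0],0],[[0.98,-0.28,0],[0,0,0],0],[[0.98,-0.28,0],[0,0,0],0]]}}

```text
clock: 1.15
tool_pos: [0.3991, -0.3595, 0.2333]
orientation: [-0.004, 0.985, 0.173, -0.004]
contact_force: [-0.2, -0.3, -0.6]
opening: 0.0854
```

>>> {"api": "apply_moves", "payload": {"increments": [[[0.98,-0.28,0],[0,0,0],0],[[0.98,-0.28,0],[0,0,0],0],[[0,0,0],[0,0,-1],0],[[0,0,0],[0,0,-1],0],[[0,0,0],[0,0,-1],0]]}}

```text
clock: 1.65
tool_pos: [0.446, -0.3216, 0.2306]
orientation: [-0.007, 0.951, 0.31, -0.003]
contact_force: [0.4, 0.5, 0.0]
opening: 0.0853
```

>>> {"api": "apply_moves", "payload": {"increments": [[[0,0,0],[0,0,-1],0],[[0,0,0],[0,0,-1],0],[[0,0,0],[0,0,-1],0],[[0,0,0],[0,0,-1],0],[[0,0,0],[0,0,-1],0]]}}

```text
clock: 2.15
tool_pos: [0.4449, -0.3204, 0.228]
orientation: [-0.011, 0.856, 0.517, -0.003]
contact_force: [0.6, -0.1, 0.6]
opening: 0.0853
```

>>> {"api": "apply_moves", "payload": {"increments": [[[0,0,0],[0,0,-1],0],[[0,0,0],[0,0,-1],0],[[0,0,0],[0,0,-1],0],[[0,0,0],[0,0,-1],0],[[0,0,0],[0,0,-1],0]]}}

```text
clock: 2.65
tool_pos: [0.4434, -0.3198, 0.2256]
orientation: [-0.013, 0.718, 0.696, -0.001]
contact_force: [-0.7, 0.6, 0.6]
opening: 0.0855
```

```bash
python3 - <<'E'
from h import *
go([.522,-.27,.24],13);o=get_obs();print(o['clock'],o['qpos'].round(2))
f,K,W=cam('wrist'); save('w1',f); np.savez('w1.npz',f=f,K=K,W=W)
for p in [(.514,-.237,.076),(.5216,-.27,.076),(.5293,-.303,.076),(.503,-.121,.1155)]: print(proj(K,W,p).round(0))
E
```

```text
at [ 0.4434 -0.3198  0.2256] d mm [ 52.4  76.8 -15. ] units [ 2.1   3.07 -0.6 ] rot units [-0.21 -0.23 -2.94]
2.65 [ 0.86  0.35 -0.35  1.51  0.12  1.33  0.46]
[415. 127.]
[423. 168.]
[430. 206.]
[419. -75.]
```

View pics/w1.png

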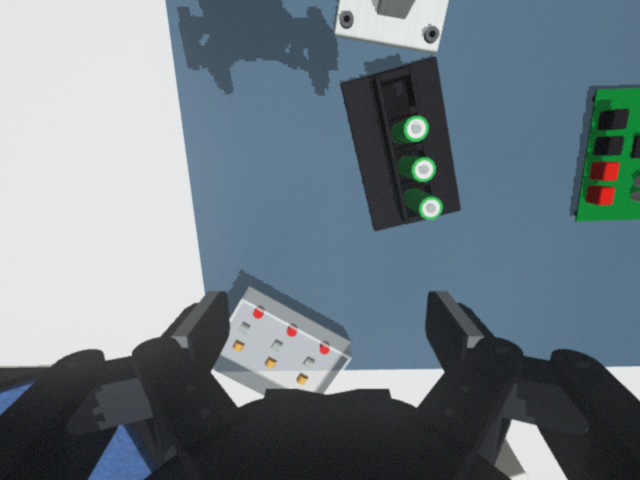

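>>> {"api": "apply_moves", "payload": {"increments": [[[0,0,0],[-0.07,-0.08,-1],0.3],[[0,0,0],[-0.07,-0.08,-1],0.3],[[0,0,0],[-0.07,-0.07,-0.9],0.3],[[0.65,0.87,0],[0,0,0],0.3],[[0.65,0.87,0],[0,0,0],0.3]]}}

```text
clock: 3.2
tool_pos: [0.4744, -0.2827, 0.2232]
orientation: [-0.001, 0.626, 0.779, -0.002]
contact_force: [0.7, 0.5, 0.0]
opening: 0.0599
```

>>> {"api": "apply_moves", "payload": {"increments": [[[0.65,0.87,0.4],[0,0,0],0.3],[[0.6,0.8,0.6],[0,0,0],0.3],[[0,0,0.9],[0,0,0],0.3],[[0,0,0.9],[0,0,0],0.3],[[0,0,0.4],[0,0,0],0.3]]}}

```text
clock: 3.7
tool_pos: [0.5138, -0.2367, 0.1418]
orientation: [0.0, 0.627, 0.779, 0.0]
contact_force: [-0.1, -0.7, 0.8]
opening: 0.0598
```

```bash
python3 - <<'E'
from h import *
go([.514,-.237,.06],13);o=get_obs();print(o['clock'],o['opening'],o['qpos'].round(2))
f,K,W=cam('wrist'); save('w2',f)
for p in [(.514,-.237,.076),(.5216,-.27,.076),(.5293,-.303,.076)]: print(proj(K,W,p).round(0))
E
```

```text
at [ 0.5138 -0.2367  0.1418] d mm [-0.3  0.1 81.8] units [-0.01  0.    3.27] rot units [ 0.01  0.   -0.12]
3.7 0.059820913548527636 [ 0.71  0.45 -0.42  1.6   0.2   1.13  0.45]
[328. 256.]
[329. 304.]
[329. 348.]
```

View pics/w2.png

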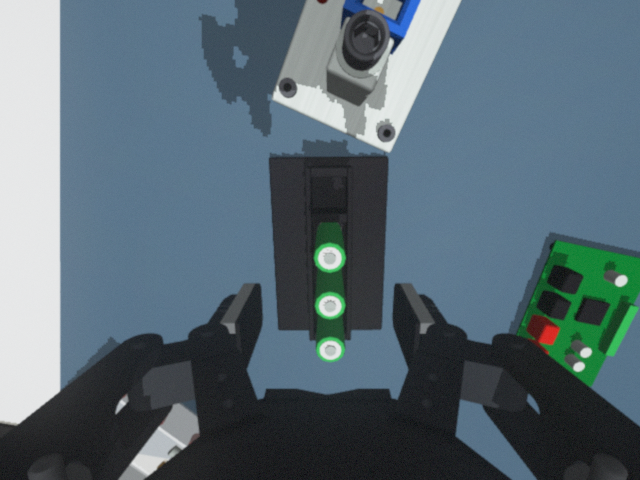

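>>> {"api": "apply_moves", "payload": {"increments": [[[0,0,0.9],[0,0,0],0.3],[[0,0,0.9],[0,0,0],0.3],[[0,0,0.9],[0,0,0],0.3],[[0,0,0.5],[0,0,0],0.3],[[0,0,0.04],[0,0,0],0.3]]}}

```text
clock: 4.25
tool_pos: [0.5147, -0.2408, 0.0607]
orientation: [0.003, 0.63, 0.777, -0.0]
contact_force: [0.7, -0.3, -0.7]
opening: 0.0598
```

>>> {"api": "apply_moves", "payload": {"increments": [[[0,0,0],[0,0,0],1],[[0,0,0],[0,0,0],1],[[0,0,0],[0,0,0],1],[[0,0,0],[0,0,0],1],[[0,0,0],[0,0,0],1]], "grip_force": 40}}

```text
clock: 4.75
tool_pos: [0.5176, -0.2425, 0.0651]
orientation: [0.006, 0.631, 0.776, 0.0]
contact_force: [-0.5, -0.5, -1.7]
opening: 0.0196
```

>>> {"api": "apply_moves", "payload": {"increments": [[[0,0,0],[0,0,0],1],[[0,0,-0.8],[0,0,0],1],[[0,0,-1],[0,0,0],1],[[0,0,-1],[0,0,0],1],[[0,0,-1],[0,0,0],1]]}}

```text
clock: 5.25
tool_pos: [0.5128, -0.2403, 0.1584]
orientation: [0.001, 0.63, 0.776, -0.001]
contact_force: [0.1, 0.1, 0.1]
opening: 0.0192
```

```bash
python3 - <<'E'
from h import *
c=np.array([.5229,-.0277]);a=np.radians(78.5);y=np.array([np.cos(a),np.sin(a)])
for k in (48,16,-16,-48): print(k,(c+y*k/1000).round(4))
go([*(c+y*.016),.15],-11.5)
f,K,W=cam('wrist'); save('w3',f)
E
```

```text
48 [0.5325 0.0193]
16 [ 0.5261 -0.012 ]
-16 [ 0.5197 -0.0434]
-48 [ 0.5133 -0.0747]
at [ 0.5128 -0.2403  0.1584] d mm [220.7  59.9   7.8] units [8.83 2.4  0.31] rot units [0.   0.03 4.67]
```

View pics/w3.png

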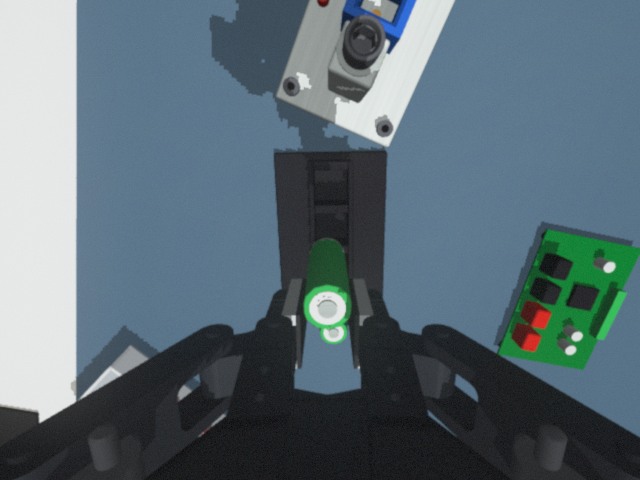

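```bash
cat >> h.py <<'E'
M=np.array(read_camera('wrist')['mount']) if False else None
def held(u,v,zt,K,W):
    """tool-frame point on plane tool z=zt"""
    T=tool(); Mo=np.linalg.inv(T)@W
    d=Mo[:3,:3]@np.linalg.solve(K,[u,v,1.]); o=Mo[:3,3]; return o+d*(zt-o[2])/d[2]
E
python3 - <<'E'
from h import *
f,K,W=cam('wrist')
print(held(327,306,-.011,K,W),held(327,306,-.013,K,W))
E
```

```text
[ 0.00318016 -0.00079986 -0.011     ] [ 0.0042167  -0.00079606 -0.013     ]
```

>>> {"api": "apply_moves", "payload": {"increments": [[[0,0,-0.5],[0,0,1],1],[[0,0,-0.5],[0,0,1],1],[[0,0,-0.5],[0,0,1],1],[[0,0,-0.4],[0,0,1],1],[[0,0,0],[0,0,0.65],1]]}}

```text
clock: 5.85
tool_pos: [0.5131, -0.2401, 0.2062]
orientation: [0.002, 0.779, 0.627, -0.0]
contact_force: [-0.5, -0.0, -0.6]
opening: 0.0194
```

>>> {"api": "apply_moves", "payload": {"increments": [[[1,-0.13,0],[0,0,0],1],[[1,-0.13,0],[0,0,0],1],[[1,-0.13,0],[0,0,0],1],[[1,-0.13,0],[0,0,0],1],[[1,-0.13,0],[0,0,0],1]]}}

```text
clock: 6.35
tool_pos: [0.521, -0.1171, 0.1991]
orientation: [-0.0, 0.783, 0.622, -0.004]
contact_force: [-0.7, 0.1, -1.6]
opening: 0.0198
```

>>> {"api": "apply_moves", "payload": {"increments": [[[1,-0.13,0],[0,0,0],1],[[1,-0.13,0],[0,0,0],1],[[1,-0.13,0],[0,0,0],1],[[1,-0.13,0],[0,0,0],1],[[0.9,-0.13,0],[0,0,0],1]]}}

```text
clock: 6.85
tool_pos: [0.5295, 0.0115, 0.1921]
orientation: [-0.003, 0.783, 0.622, -0.008]
contact_force: [1.1, -0.0, -0.8]
opening: 0.0196
```

```bash
python3 - <<'E'
from h import *
go([.5318,.0159,.15],-11.5);print(get_obs()['clock'])
f,K,W=cam('wrist'); save('w4',f)
c=np.array([.5229,-.0277]);a=np.radians(78.5);y=np.array([np.cos(a),np.sin(a)])
for k in (48,16,-16,-48): print(k,proj(K,W,[*(c+y*k/1000),.05]).round(0))
x=np.array([y[1],-y[0]])
for i,j in ((1,1),(1,-1),(-1,-1),(-1,1)): print(proj(K,W,[*(c+y*.0675*i+x*.0205*j),.05]).round(0))
E
```

```text
at [0.5295 0.0115 0.1921] d mm [ 5.2  1.9 42. ] units [0.21 0.08 1.68] rot units [-0.17  0.09 -0.31]
6.85
48 [332. 216.]
16 [332. 251.]
-16 [333. 285.]
-48 [334. 316.]
[356. 192.]
[307. 194.]
[313. 335.]
[356. 334.]
```

View pics/w4.png

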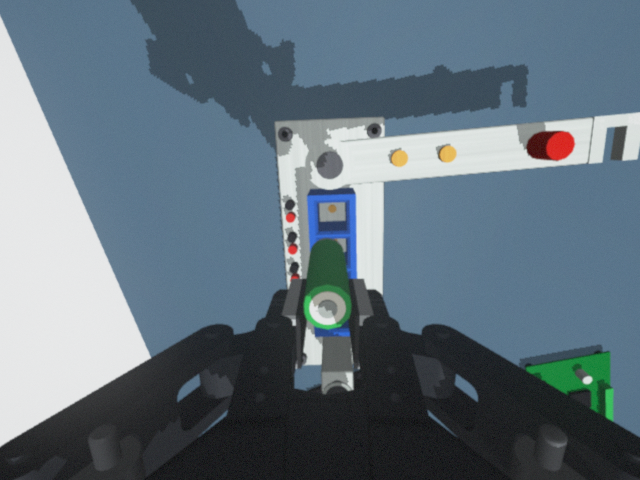

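>>> {"api": "apply_moves", "payload": {"increments": [[[0.21,0.08,0.3],[-0.17,0.09,-0.31],1],[[0,0,0.8],[0,0,0],1],[[0,0,0.8],[0,0,0],1],[[0,0,0.5],[0,0,0],1],[[0,0,0],[0,0,0],1]]}}

```text
clock: 7.4
tool_pos: [0.53, 0.0254, 0.1263]
orientation: [-0.004, 0.77, 0.638, 0.0]
contact_force: [-0.6, -0.2, -0.5]
opening: 0.0195
```

```bash
python3 - <<'E'
from h import *
go([.5318,.0159,.07],-11.5);print(get_obs()['contact_force'])
E
```

```text
at [0.53   0.0254 0.1263] d mm [-9.3  3.9 56.2] units [-0.37  0.15  2.25] rot units [-0.06 -0.05  0.17]
[-0.60289428 -0.15104278 -0.52699112]
```

>>> {"api": "apply_moves", "payload": {"increments": [[[-0.3,0.12,0],[-0.06,-0.05,0.15],1],[[0,0,0],[0,0,0],1],[[0,0,0.4],[0,0,0],1],[[0,0,0.2],[0,0,0],1],[[0,0,0],[0,0,0],1]]}}

```text
clock: 7.9
tool_pos: [0.5335, 0.0155, 0.1119]
orientation: [0.002, 0.775, 0.632, 0.001]
contact_force: [0.2, -0.1, -1.5]
opening: 0.0193
```

```bash
python3 - <<'E'
from h import *
go([.5318,.0159,.07],-11.5);print(get_obs()['contact_force'])
f,K,W=cam('wrist');save('w5',f)
E
```

```text
at [0.5335 0.0155 0.1119] d mm [ 0.  -1.9 41.9] units [ 0.   -0.08  1.68] rot units [ 0.05 -0.   -0.02]
[ 0.24672153 -0.07244579 -1.4654559 ]
```

Aligned within 2 mm; insert.

>>> {"api": "apply_moves", "payload": {"increments": [[[0,-0.07,0.4],[0,0,0],1],[[0,0,0.4],[0,0,0],1],[[0,0,0.4],[0,0,0],1],[[0,0,0.3],[0,0,0],1],[[0,0,0.1],[0,0,0],1]]}}

```text
clock: 8.45
tool_pos: [0.532, 0.016, 0.069]
orientation: [0.002, 0.775, 0.632, 0.002]
contact_force: [-0.7, -0.3, -1.1]
opening: 0.0192
```

```bash
python3 - <<'E'
from h import *
go([.5318,.0159,.07],-11.5);print(get_obs()['contact_force'])
E
```

```text
at [0.532 0.016 0.069] d mm [-0.2 -0.1 -1. ] units [-0.01 -0.   -0.04] rot units [ 0.06 -0.   -0.01]
[-0.73876708 -0.25964712 -1.143512  ]
```

>>> {"api": "apply_moves", "payload": {"increments": [[[0,0,0],[0,0,0],0.35],[[0,0,0],[0,0,0],0.35],[[0,0,0],[0,0,0],0.35],[[0,0,-0.6],[0,0,0],0.35],[[0,0,-1],[0,0,0],0.35]]}}

```text
clock: 8.95
tool_pos: [0.5295, 0.0162, 0.1069]
orientation: [-0.001, 0.775, 0.632, -0.001]
contact_force: [-0.4, -1.2, 0.3]
opening: 0.0557
```

>>> {"api": "apply_moves", "payload": {"increments": [[[0,0,-1],[0,0,0],0.35],[[0,0,-1],[0,0,0],0.35],[[0,0,-0.6],[0,0,0],0.35],[[-0.5,0.1,0],[0,0,0],0.35],[[-1,0.16,0],[0,0,0],0.35]]}}

```text
clock: 9.45
tool_pos: [0.5322, -0.0177, 0.1805]
orientation: [0.003, 0.772, 0.636, 0.005]
contact_force: [0.3, 0.1, 0.3]
opening: 0.0557
```

>>> {"api": "apply_moves", "payload": {"increments": [[[-1,0.16,0],[0,0,0],0.35],[[-1,0.16,0],[0,0,0],0.35],[[-1,0.16,0],[0,0,0],0.35],[[-1,0.16,0],[0,0,0],0.35],[[-1,0.16,0],[0,0,0],0.35]]}}

```text
clock: 9.95
tool_pos: [0.525, -0.1541, 0.1772]
orientation: [0.003, 0.772, 0.635, 0.003]
contact_force: [0.4, -0.3, 0.7]
opening: 0.0557
```

>>> {"api": "apply_moves", "payload": {"increments": [[[-1,0.16,0],[0,0,0],0.35],[[-0.9,0.16,0],[0,0,0],0.35],[[0,0,0],[0,0,-1],0.35],[[0,0,0],[0,0,-1],0.35],[[0,0,0],[0,0,-1],0.35]]}}

```text
clock: 10.45
tool_pos: [0.5168, -0.2188, 0.1716]
orientation: [0.002, 0.685, 0.728, -0.003]
contact_force: [0.5, 0.1, -0.1]
opening: 0.0555
```

>>> {"api": "apply_moves", "payload": {"increments": [[[0,0,0],[0,0,-1],0.35],[[0,0,0],[0,0,-0.8],0.35],[[0,0,0],[0,0,0],0.35],[[0,0,0],[0,0,0],0.35],[[0,0,0],[0,0,0],0.35]]}}

```text
clock: 10.95
tool_pos: [0.5122, -0.2243, 0.1672]
orientation: [-0.001, 0.627, 0.779, -0.005]
contact_force: [0.6, 0.6, -0.5]
opening: 0.0557
```

```bash
cat >> h.py <<'E'
def greens(f):
    h=cv2.cvtColor(f,cv2.COLOR_RGB2HSV); m=((h[:,:,0]>50)&(h[:,:,0]<75)&(h[:,:,1]>150)&(h[:,:,2]>70)).astype(np.uint8)
    w=((h[:,:,1]<40)&(h[:,:,2]>150)).astype(np.uint8)
    n,l,s,c=cv2.connectedComponentsWithStats(w)
    for i in range(1,n):
        if 80<s[i,4]<2500:
            ring=cv2.dilate((l==i).astype(np.uint8),np.ones((7,7)))&(1-(l==i))
            if (m&ring).sum()>.4*ring.sum(): yield c[i],s[i,4]
E
python3 - <<'E'
from h import *
go([.5216,-.27,.06],13);o=get_obs();print(o['clock'],o['opening'])
f,K,W=cam('wrist'); save('w6',f)
for p in [(.5216,-.27,.076),(.5293,-.303,.076)]: print(proj(K,W,p).round(0))
for c,a in greens(f): print('seen',c.round(1),a,ray(K,W,*c,.076).round(4))
f,K,W=cam('top'); save('t6',f)
for c,a in greens(f): print('top',c,a)
E
```

```text
at [ 0.5122 -0.2243  0.1672] d mm [-46.1   0.3 107.4] units [-1.84  0.01  4.3 ] rot units [-0.11  0.05 -0.12]
10.95 0.05567258945086719
[328. 303.]
[329. 342.]
seen [595.9 282.4] 86 [ 0.7099 -0.211   0.076 ]
seen [329.  304.3] 271 [ 0.5224 -0.2713  0.076 ]
seen [329.4 343.5] 240 [ 0.5301 -0.3044  0.076 ]
```

>>> {"api": "apply_moves", "payload": {"increments": [[[-0.6,0,0.5],[-0.11,0.05,-0.1],0.35],[[-0.7,0,0.8],[0,0,0],0.35],[[-0.4,0,0.8],[0,0,0],0.35],[[-0.05,0,0.2],[0,0,0],0.35],[[0,0,0],[0,0,0],0.35]]}}

```text
clock: 11.55
tool_pos: [0.5245, -0.267, 0.1101]
orientation: [0.003, 0.622, 0.783, 0.001]
contact_force: [0.9, 0.7, -0.5]
opening: 0.0552
```

```bash
python3 - <<'E'
from h import *
go([.522,-.2705,.06],13)
E
```

```text
at [ 0.5245 -0.267   0.1101] d mm [-2.7 -3.4 50.1] units [-0.11 -0.14  2.  ] rot units [0.05 0.03 0.  ]
```

>>> {"api": "apply_moves", "payload": {"increments": [[[-0.1,-0.1,0.4],[0.05,0,0],0.35],[[0,0,0.5],[0,0,0],0.35],[[0,0,0.5],[0,0,0],0.35],[[0,0,0.4],[0,0,0],0.35],[[0,0,0.1],[0,0,0],0.35]]}}

```text
clock: 12.05
tool_pos: [0.5244, -0.2681, 0.0615]
orientation: [0.003, 0.621, 0.784, 0.0]
contact_force: [-0.6, 1.1, 0.1]
opening: 0.0554
```

>>> {"api": "apply_moves", "payload": {"increments": [[[0,0,0],[0,0,0],1],[[0,0,0],[0,0,0],1],[[0,0,0],[0,0,0],1],[[0,0,0],[0,0,0],1],[[0,0,0],[0,0,0],1]]}}

```text
clock: 12.55
tool_pos: [0.5247, -0.2678, 0.0616]
orientation: [0.003, 0.621, 0.784, 0.0]
contact_force: [-0.2, -0.5, -0.7]
opening: 0.0197
```

>>> {"api": "apply_moves", "payload": {"increments": [[[0,0,-0.7],[0,0,0],1],[[0,0,-1],[0,0,0],1],[[0,0,-1],[0,0,0],1],[[0,0,-1],[0,0,0],1],[[0,0,-1],[0,0,1],1]]}}

```text
clock: 13.05
tool_pos: [0.5207, -0.2664, 0.1786]
orientation: [-0.002, 0.655, 0.755, -0.001]
contact_force: [0.9, -0.6, -0.4]
opening: 0.0196
```

>>> {"api": "apply_moves", "payload": {"increments": [[[0,0,-0.7],[0,0,1],1],[[0,0,0],[0,0,1],1],[[0,0,0],[0,0,1],1],[[0,0,0],[0,0,0.8],1],[[0,0,0],[0,0,0],1]]}}

```text
clock: 13.55
tool_pos: [0.5242, -0.2674, 0.2043]
orientation: [0.004, 0.776, 0.631, 0.001]
contact_force: [0.2, -0.6, -1.3]
opening: 0.0194
```

```bash
python3 - <<'E'
from h import *
f,K,W=cam('wrist'); save('w7',f)
for c,a in greens(f): print('seen',c.round(1),a,held(*c,-.011,K,W).round(4))
go([.5254,-.0155,.2],-11.5)
E
```

```text
seen [570.3 118.2] 101 [ 0.0773  0.0862 -0.011 ]
seen [571.  193.4] 84 [ 0.0505  0.0918 -0.011 ]
seen [327.2 327.3] 901 [-0.0063 -0.0004 -0.011 ]
at [ 0.5242 -0.2673  0.2043] d mm [246.9 -49.7   3.2] units [ 9.88 -1.99  0.13] rot units [ 0.09  0.03 -0.03]
```

>>> {"api": "apply_moves", "payload": {"increments": [[[1,-0.2,0],[0.09,0,0],1],[[1,-0.2,0],[0,0,0],1],[[1,-0.2,0],[0,0,0],1],[[1,-0.2,0],[0,0,0],1],[[1,-0.2,0],[0,0,0],1]]}}

```text
clock: 14.1
tool_pos: [0.5236, -0.1428, 0.2026]
orientation: [0.002, 0.776, 0.63, -0.003]
contact_force: [0.0, -0.3, -0.9]
opening: 0.0198
```

>>> {"api": "apply_moves", "payload": {"increments": [[[1,-0.2,0],[0,0,0],1],[[1,-0.2,0],[0,0,0],1],[[1,-0.2,0],[0,0,0],1],[[1,-0.2,0],[0,0,0],1],[[0.6,-0.1,0],[0,0,0],1]]}}

```text
clock: 14.6
tool_pos: [0.5238, -0.0184, 0.2018]
orientation: [0.002, 0.773, 0.635, -0.002]
contact_force: [-0.4, 0.1, -0.8]
opening: 0.0195
```

>>> {"api": "apply_moves", "payload": {"increments": [[[0.3,0,0.3],[0,0,0],1],[[0,0,0.8],[0,0,0],1],[[0,0,0.8],[0,0,0],1],[[0,0,0.8],[0,0,0],1],[[0,0,0.2],[0,0,0],1]]}}

```text
clock: 15.1
tool_pos: [0.5263, -0.0087, 0.1266]
orientation: [0.002, 0.769, 0.639, -0.001]
contact_force: [0.0, 0.3, -1.4]
opening: 0.0198
```

```bash
python3 - <<'E'
from h import *
go([.5268,-.0086,.0656],-11.5)
f,K,W=cam('wrist'); save('w8',f)
for c,a in greens(f): print('seen',c.round(1),a,held(*c,-.0144,K,W).round(4))
E
```

```text
at [ 0.5263 -0.0087  0.1266] d mm [ 0.5  0.3 61. ] units [0.02 0.01 2.44] rot units [0.03 0.05 0.18]
seen [327.2 327.3] 909 [-0.0041 -0.0006 -0.0144]
```

>>> {"api": "apply_moves", "payload": {"increments": [[[0,0,0.4],[0,0.05,0.15],1],[[0,0,0.3],[0,0,0],1],[[0,0,0],[0,0,0],1],[[0,0,0.3],[0,0,0],1],[[0,0,0.4],[0,0,0],1]]}}

```text
clock: 15.65
tool_pos: [0.5301, -0.01, 0.0928]
orientation: [0.004, 0.775, 0.632, 0.004]
contact_force: [0.3, -0.2, -1.8]
opening: 0.0198
```

>>> {"api": "apply_moves", "payload": {"increments": [[[0,0,0.4],[0,0,0],1],[[0,0,0.35],[0,0,0],1],[[0,0,0.2],[0,0,0],1],[[0,0,0],[0,0,0],1],[[0,0,0],[0,0,0],1]]}}

```text
clock: 16.15
tool_pos: [0.5289, -0.0099, 0.0649]
orientation: [0.002, 0.774, 0.633, 0.002]
contact_force: [1.1, 0.9, -0.9]
opening: 0.0193
```

```bash
python3 - <<'E'
from h import *
go([.5268,-.0086,.0656],-11.5)
E
```

```text
at [ 0.5289 -0.0099  0.0649] d mm [ 0.9 -2.3 -0.7] units [ 0.03 -0.09 -0.03] rot units [ 0.08 -0.01  0.  ]
```

>>> {"api": "apply_moves", "payload": {"increments": [[[0,0,0],[0,0,0],0.35],[[0,0,0],[0,0,0],0.35],[[0,0,0],[0,0,0],0.35],[[0,0,-0.6],[0,0,0],0.35],[[0,0,-1],[0,0,0],0.35]]}}

```text
clock: 16.65
tool_pos: [0.5272, -0.01, 0.1043]
orientation: [0.001, 0.774, 0.633, 0.001]
contact_force: [0.3, -0.3, -0.1]
opening: 0.0557
```

>>> {"api": "apply_moves", "payload": {"increments": [[[0,0,-1],[0,0,0],0.35],[[0,0,-1],[0,0,0],0.35],[[0,0,-0.6],[0,0,0],0.35],[[-0.5,0.1,0],[0,0,0],0.35],[[-1,0.21,0],[0,0,0],0.35]]}}

```text
clock: 17.15
tool_pos: [0.5302, -0.0445, 0.177]
orientation: [0.004, 0.771, 0.636, 0.006]
contact_force: [0.5, -0.7, 0.2]
opening: 0.0553
```

>>> {"api": "apply_moves", "payload": {"increments": [[[-1,0.21,0],[0,0,0],0.35],[[-1,0.21,0],[0,0,0],0.35],[[-1,0.21,0],[0,0,0],0.35],[[-1,0.21,0],[0,0,0],0.35],[[-1,0.21,0],[0,0,0],0.35]]}}

```text
clock: 17.65
tool_pos: [0.529, -0.1821, 0.1731]
orientation: [0.004, 0.772, 0.636, 0.003]
contact_force: [0.2, 0.0, -0.9]
opening: 0.0555
```

>>> {"api": "apply_moves", "payload": {"increments": [[[-1,0.21,0],[0,0,0],0.35],[[-1,0.21,0],[0,0,0],0.35],[[-1,0.2,0],[0,0,-1],0.35],[[0,0,0],[0,0,-1],0.35],[[0,0,0],[0,0,-1],0.35]]}}

```text
clock: 18.15
tool_pos: [0.5222, -0.2753, 0.1666]
orientation: [0.002, 0.684, 0.729, -0.003]
contact_force: [0.8, 0.1, -0.4]
opening: 0.0553
```

>>> {"api": "apply_moves", "payload": {"increments": [[[0,0,0],[0,0,-1],0.35],[[0,0,0],[0,0,-0.8],0.35],[[0,0,0],[0,0,0],0.35],[[0,0,0],[0,0,0],0.35],[[0,0,0],[0,0,0],0.35]]}}

```text
clock: 18.65
tool_pos: [0.5165, -0.2818, 0.161]
orientation: [-0.002, 0.626, 0.78, -0.005]
contact_force: [0.5, -0.8, -0.6]
opening: 0.0553
```

```bash
python3 - <<'E'
from h import *
go([.5295,-.3035,.06],13);o=get_obs();print(o['clock'],o['opening'])
f,K,W=cam('wrist'); save('w9',f)
print(proj(K,W,(.5295,-.3035,.076)).round(0))
for c,a in greens(f): print('seen',c.round(1),a,ray(K,W,*c,.076).round(4))
f,K,W=cam('top'); save('t9',f)
E
```

```text
at [ 0.5165 -0.2818  0.161 ] d mm [-23.6   9.1 101. ] units [-0.94  0.36  4.04] rot units [-0.12  0.04 -0.11]
18.65 0.05530171628941336
[341. 278.]
seen [627.3 223.3] 110 [ 0.7098 -0.2218  0.076 ]
seen [341.  279.3] 313 [ 0.5301 -0.3044  0.076 ]
seen [591.5 297.6] 89 [ 0.71   -0.2783  0.076 ]
seen [584.5 312.3] 87 [ 0.7101 -0.2905  0.076 ]
```

>>> {"api": "apply_moves", "payload": {"increments": [[[-0.5,0.2,0.5],[-0.12,0.04,-0.1],0.35],[[-0.4,0.12,0.8],[0,0,0],0.35],[[0,0,0.8],[0,0,0],0.35],[[0,0,0.1],[0,0,0],0.35],[[0,0,0],[0,0,0],0.35]]}}

```text
clock: 19.25
tool_pos: [0.5319, -0.3022, 0.1067]
orientation: [0.003, 0.622, 0.783, 0.0]
contact_force: [0.9, -0.4, 0.6]
opening: 0.0557
```

```bash
python3 - <<'E'
from h import *
go([.5298,-.304,.06],13)
E
```

```text
at [ 0.5319 -0.3022  0.1067] d mm [-1.2 -2.6 46.7] units [-0.05 -0.1   1.87] rot units [0.04 0.04 0.01]
```

>>> {"api": "apply_moves", "payload": {"increments": [[[-0.1,-0.1,0.4],[0.05,0,0],0.35],[[0,0,0.5],[0,0,0],0.35],[[0,0,0.5],[0,0,0],0.35],[[0,0,0.4],[0,0,0],0.35],[[0,0,0],[0,0,0],0.35]]}}

```text
clock: 19.75
tool_pos: [0.5313, -0.3055, 0.0605]
orientation: [0.003, 0.622, 0.783, -0.001]
contact_force: [-0.8, -0.0, -1.2]
opening: 0.0556
```

>>> {"api": "apply_moves", "payload": {"increments": [[[0,0,0],[0,0,0],1],[[0,0,0],[0,0,0],1],[[0,0,0],[0,0,0],1],[[0,0,0],[0,0,0],1],[[0,0,0],[0,0,0],1]]}}

```text
clock: 20.25
tool_pos: [0.532, -0.3055, 0.0612]
orientation: [0.004, 0.622, 0.783, -0.001]
contact_force: [-0.7, -0.3, -0.6]
opening: 0.0195
```

>>> {"api": "apply_moves", "payload": {"increments": [[[0,0,-0.7],[0,0,0],1],[[0,0,-1],[0,0,0],1],[[0,0,-1],[0,0,0],1],[[0,0,-1],[0,0,0],1],[[0,0,-1],[0,0,1],1]]}}

```text
clock: 20.75
tool_pos: [0.5279, -0.3034, 0.1776]
orientation: [-0.002, 0.656, 0.755, -0.002]
contact_force: [1.2, -0.3, -0.6]
opening: 0.0198
```

>>> {"api": "apply_moves", "payload": {"increments": [[[0,0,-0.7],[0,0,1],1],[[0,0,0],[0,0,1],1],[[0,0,0],[0,0,1],1],[[0,0,0],[0,0,0.8],1],[[0,0,0],[0,0,0],1]]}}

```text
clock: 21.25
tool_pos: [0.5313, -0.3042, 0.2031]
orientation: [0.004, 0.776, 0.631, 0.0]
contact_force: [-0.2, -0.3, -0.1]
opening: 0.0195
```

```bash
python3 - <<'E'
from h import *
f,K,W=cam('wrist'); save('w10',f)
for c,a in greens(f): print('seen',c.round(1),a,held(*c,-.0144,K,W).round(4))
go([.5204,-.04,.2],-11.5)
E
```

```text
seen [563.4  75. ] 113 [ 0.0907  0.0788 -0.0144]
seen [564.7 155.9] 95 [ 0.0644  0.0843 -0.0144]
seen [564.8 171.9] 94 [ 0.0588  0.0854 -0.0144]
seen [326.5 318.5] 834 [-0.0002 -0.0007 -0.0144]
at [ 0.5313 -0.3042  0.2031] d mm [256.5 -64.4   1.3] units [10.26 -2.58  0.05] rot units [ 0.08  0.06 -0.05]
```

>>> {"api": "apply_moves", "payload": {"increments": [[[1,-0.25,0],[0.08,0.06,0],1],[[1,-0.25,0],[0,0,0],1],[[1,-0.25,0],[0,0,0],1],[[1,-0.25,0],[0,0,0],1],[[1,-0.25,0],[0,0,0],1]]}}

```text
clock: 21.8
tool_pos: [0.5243, -0.1781, 0.2013]
orientation: [0.001, 0.777, 0.63, -0.002]
contact_force: [1.5, -1.0, -0.1]
opening: 0.0196
```

>>> {"api": "apply_moves", "payload": {"increments": [[[1,-0.25,0],[0,0,0],1],[[1,-0.25,0],[0,0,0],1],[[1,-0.25,0],[0,0,0],1],[[1,-0.25,0],[0,0,0],1],[[0.6,-0.15,0],[0,0,0],1]]}}

```text
clock: 22.3
tool_pos: [0.5183, -0.0522, 0.2009]
orientation: [0.0, 0.773, 0.635, -0.001]
contact_force: [-0.2, -0.3, -1.7]
opening: 0.0195
```

>>> {"api": "apply_moves", "payload": {"increments": [[[0.3,0,0.3],[0,0,0],1],[[0,0,0.8],[0,0,0],1],[[0,0,0.8],[0,0,0],1],[[0,0,0.8],[0,0,0],1],[[0,0,0.2],[0,0,0],1]]}}

```text
clock: 22.8
tool_pos: [0.5209, -0.0422, 0.1259]
orientation: [0.001, 0.77, 0.639, 0.0]
contact_force: [-0.7, 0.0, -0.3]
opening: 0.0195
```

```bash
python3 - <<'E'
from h import *
go([.5197,-.0434,.0652],-11.5)
E
```

```text
at [ 0.5209 -0.0422  0.1259] d mm [-1.3 -1.1 60.7] units [-0.05 -0.04  2.43] rot units [0.02 0.02 0.18]
```

>>> {"api": "apply_moves", "payload": {"increments": [[[-0.05,-0.15,0.4],[0,0.02,0.15],1],[[0,0,0.3],[0,0,0],1],[[0,0,0],[0,0,0],1],[[0,0,0.3],[0,0,0],1],[[0,0,0.4],[0,0,0],1]]}}

```text
clock: 23.3
tool_pos: [0.5205, -0.0447, 0.0922]
orientation: [0.004, 0.775, 0.633, 0.003]
contact_force: [0.2, -0.0, -1.1]
opening: 0.0193
```

>>> {"api": "apply_moves", "payload": {"increments": [[[0,0,0.4],[0,0,0],1],[[0,0,0.35],[0,0,0],1],[[0,0,0.2],[0,0,0],1],[[0,0,0],[0,0,0],1],[[0,0,0],[0,0,0],1]]}}

```text
clock: 23.8
tool_pos: [0.5197, -0.0447, 0.0648]
orientation: [0.003, 0.774, 0.633, 0.002]
contact_force: [0.3, -0.9, -1.2]
opening: 0.0197
```

```bash
python3 - <<'E'
from h import *
go([.5197,-.0434,.0652],-11.5);print(get_obs()['contact_force'])
E
```

```text
at [ 0.5197 -0.0447  0.0648] d mm [ 1.2 -0.3 -0.4] units [ 0.05 -0.01 -0.02] rot units [ 0.09 -0.   -0.  ]
[ 0.30672564 -0.87743608 -1.1935938 ]
```

>>> {"api": "apply_moves", "payload": {"increments": [[[0,0,0],[0,0,0],0.35],[[0,0,0],[0,0,0],0.35],[[0,0,0],[0,0,0],0.35],[[0,0,-0.6],[0,0,0],0.35],[[0,0,-1],[0,0,0],0.35]]}}

```text
clock: 24.3
tool_pos: [0.5177, -0.0446, 0.1039]
orientation: [0.001, 0.774, 0.633, 0.001]
contact_force: [0.3, -0.1, 0.4]
opening: 0.0554
```

>>> {"api": "apply_moves", "payload": {"increments": [[[0,0,-1],[0,0,0],0.5],[[0,0,-1],[0,0,0],0.5],[[0,0,-0.6],[0,0,0],0.5],[[0,0,0],[0,0,-1],0.5],[[0,0,0],[0,0,-1],0.5]]}}

```text
clock: 24.8
tool_pos: [0.5208, -0.0443, 0.1776]
orientation: [0.006, 0.714, 0.7, 0.004]
contact_force: [-0.7, 0.0, -0.2]
opening: 0.0426
```

>>> {"api": "apply_moves", "payload": {"increments": [[[0,0,0],[0,0,-1],0.5],[[0,0,0],[0,0,-1],0.5],[[0,0,0],[0,0,-1],0.5],[[0,0,0],[0,0,-1],0.5],[[0,0,0],[0,0,-1],0.5]]}}

```text
clock: 25.3
tool_pos: [0.5221, -0.0442, 0.1805]
orientation: [0.01, 0.538, 0.843, 0.004]
contact_force: [-0.3, 0.3, -0.8]
opening: 0.0426
```

>>> {"api": "apply_moves", "payload": {"increments": [[[0,0,0],[0,0,-1],0.5],[[0,0,0],[0,0,-1],0.5],[[0,0,0],[0,0,-1],0.5],[[0,0,0],[0,0,-1],0.5],[[0,0,0],[0,0,-1],0.5]]}}

```text
clock: 25.8
tool_pos: [0.5228, -0.0443, 0.1824]
orientation: [0.012, 0.334, 0.943, 0.001]
contact_force: [0.6, 0.4, -0.9]
opening: 0.0423
```

>>> {"api": "apply_moves", "payload": {"increments": [[[0,0,0],[0,0,-1],0.5],[[0,0,0],[0,0,-1],0.5],[[0,0,0],[0,0,-1],0.5],[[0,0,0],[0,0,-1],0.5],[[0,0,0],[0,0,0],0.5]]}}

```text
clock: 26.3
tool_pos: [0.5235, -0.0445, 0.1843]
orientation: [0.014, 0.158, 0.987, -0.001]
contact_force: [-0.5, 0.9, 0.4]
opening: 0.0425
```

```bash
python3 - <<'E'
from h import *
go([.678,.0457,.16],81);o=get_obs();print(o['clock'],o['opening'],o['qpos'].round(2))
f,K,W=cam('top'); save('t11',f)
f,K,W=cam('wrist'); save('w11',f)
E
```

```text
at [ 0.5235 -0.0445  0.1843] d mm [-117.9  133.8   27.9] units [-4.72  5.35  1.11] rot units [-0.    0.32 -1.83]
26.3 0.042544813763628404 [ 0.61  0.36 -0.73  1.67  0.27  1.18  1.07]
```

View pics/w11.png

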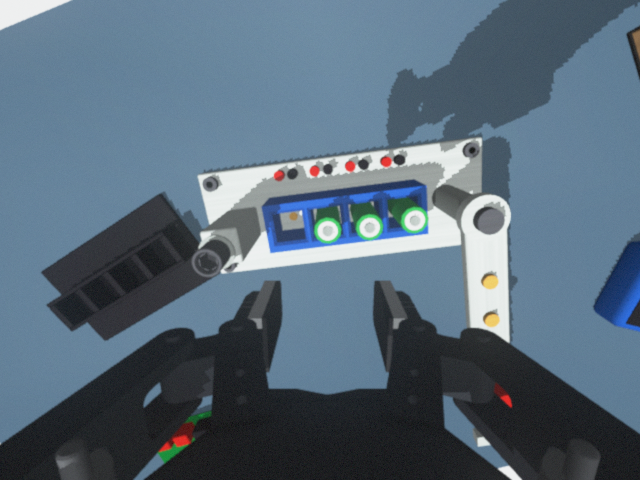

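>>> {"api": "apply_moves", "payload": {"increments": [[[0,0,0],[0,0.16,-1],0.5],[[0,0,0],[0,0.16,-0.8],0.5],[[-0.7,0.8,0],[0,0,0],0.5],[[-0.8,0.9,0],[0,0,0],0.5],[[-0.8,0.9,0],[0,0,0],0.5]]}}

```text
clock: 26.9
tool_pos: [0.5905, 0.0051, 0.1842]
orientation: [-0.001, 0.087, 0.996, -0.004]
contact_force: [0.7, -1.4, -0.3]
opening: 0.0425
```

>>> {"api": "apply_moves", "payload": {"increments": [[[-0.8,0.9,0],[0,0,0],0.5],[[-0.8,0.9,0],[0,0,0],0.5],[[-0.3,0.3,0],[0,0,0],0.5],[[0,0,0],[0,0,0],0.5],[[0,0,0],[0,0,0],0.5]]}}

```text
clock: 27.4
tool_pos: [0.6503, 0.0544, 0.1823]
orientation: [-0.001, 0.088, 0.996, -0.003]
contact_force: [-0.7, 0.7, 0.1]
opening: 0.0426
```

```bash
python3 - <<'E'
from h import *
o=get_obs();print(o['clock'],o['opening'],o['qpos'].round(2))
f,K,W=cam('wrist'); save('w12',f)
h=cv2.cvtColor(f,cv2.COLOR_RGB2HSV);m=(((h[:,:,0]<6)|(h[:,:,0]>174))&(h[:,:,1]>180)&(h[:,:,2]>130)).astype(np.uint8)
n,l,s,c=cv2.connectedComponentsWithStats(m)
for i in range(1,n):
    if s[i,4]>100: print(s[i],c[i].round(0),ray(K,W,*c[i],.117).round(4))
go([.678,.0457,.112],81)
E
```

```text
27.4 0.04263587234423061 [ 0.29  0.65 -0.7   1.26  0.41  1.37  1.01]
[541 206  17  16 201] [549. 214.] [0.6461 0.1932 0.117 ]
[514 252  16  15 176] [522. 259.] [0.673 0.176 0.117]
[312 291  23  21 368] [323. 301.] [0.68   0.0455 0.117 ]
[  0 338  20  13 194] [  9. 344.] [ 0.6745 -0.1765  0.117 ]
at [0.6501 0.0542 0.1823] d mm [-29.1  -3.   70.3] units [-1.16 -0.12  2.81] rot units [-0.07 -0.02 -0.23]
```

>>> {"api": "apply_moves", "payload": {"increments": [[[-0.6,0,0],[-0.07,0,-0.2],0.5],[[-0.6,-0.1,0.3],[0,0,0],0.5],[[0,0,0.6],[0,0,0],0.5],[[0,0,0.5],[0,0,0],0.5],[[0,0,0],[0,0,0],0.5]]}}

```text
clock: 27.95
tool_pos: [0.6763, 0.0417, 0.1462]
orientation: [-0.002, 0.082, 0.997, -0.002]
contact_force: [0.2, 0.1, -0.6]
opening: 0.0428
```

```bash
python3 - <<'E'
from h import *
go([.679,.0456,.112],81)
E
```

```text
at [0.6763 0.0417 0.1462] d mm [-2.2  4.4 34.2] units [-0.09  0.18  1.37] rot units [-0.05 -0.04 -0.09]
```

>>> {"api": "apply_moves", "payload": {"increments": [[[-0.05,0.18,0.4],[-0.05,0,-0.1],0.5],[[0,0,0.5],[0,0,0],0.5],[[0,0,0.4],[0,0,0],0.72],[[0,0,0],[0,0,0],0.72],[[0,0,0],[0,0,0],0.72]]}}

```text
clock: 28.45
tool_pos: [0.676, 0.0468, 0.1105]
orientation: [-0.003, 0.077, 0.997, 0.0]
contact_force: [0.0, 0.1, -0.1]
opening: 0.0239
```

>>> {"api": "apply_moves", "payload": {"increments": [[[0,-0.3,0],[0,0,0.6],0.72],[[0.02,-0.48,0],[0,0,1],0.72],[[0.02,-0.48,0],[0,0,1],0.72],[[0.02,-0.48,0],[0,0,1],0.72],[[0.02,-0.48,0],[0,0,1],0.72]]}}

```text
clock: 28.95
tool_pos: [0.6607, 0.0061, 0.1122]
orientation: [0.0, 0.277, 0.961, 0.009]
contact_force: [2.0, 2.4, -1.6]
opening: 0.0242
```

```bash
cat >> h.py <<'E'
def bar():
    T=tool();P=np.array([.5412,.0672]);v=T[:2,3]-P;y=T[:3,1]
    print('z',T[2,3].round(4),'r',np.linalg.norm(v).round(4),'bar deg',np.degrees(np.arctan2(v[1],v[0])).round(1),'jaw yaw-90',(np.degrees(np.arctan2(y[1],y[0]))-90).round(1),get_obs()['contact_force'].round(1))
E
python3 -c "
from h import *
bar()"
```

```text
z 0.1122 r 0.1342 bar deg -27.1 jaw yaw-90 -32.1 [ 2.   2.4 -1.6]
```

>>> {"api": "apply_moves", "payload": {"increments": [[[-0.1,-0.5,0],[0,0,0.7],0.72],[[-0.1,-0.5,0],[0,0,0.9],0.72],[[0.02,-0.5,0],[0,0,0.9],0.72],[[0.02,-0.5,0],[0,0,0.9],0.72],[[0.02,-0.5,0],[0,0,0.9],0.72]]}}

```text
clock: 29.45
tool_pos: [0.629, -0.0354, 0.1149]
orientation: [0.003, 0.456, 0.89, 0.019]
contact_force: [2.4, 0.8, -1.8]
opening: 0.0241
```

```bash
python3 -c "
from h import *
bar()"
```

```text
z 0.1149 r 0.135 bar deg -49.4 jaw yaw-90 -54.2 [ 2.4  0.8 -1.8]
```

>>> {"api": "apply_moves", "payload": {"increments": [[[-0.08,-0.5,0.1],[0,0,0.8],0.72],[[-0.08,-0.5,0.1],[0,0,0.9],0.72],[[0.0,-0.5,0],[0,0,0.9],0.72],[[0.0,-0.5,0],[0,0,0.9],0.72],[[0.0,-0.4,0],[0,0,0.8],0.72]]}}

```text
clock: 29.95
tool_pos: [0.587, -0.0615, 0.114]
orientation: [0.008, 0.618, 0.785, 0.03]
contact_force: [2.0, -0.3, -1.3]
opening: 0.0236
```

```bash
python3 -c "
from h import *
bar();go([.5133,-.07,.112],-11.5)"
```

```text
z 0.114 r 0.1366 bar deg -70.4 jaw yaw-90 -76.5 [ 2.  -0.3 -1.3]
at [ 0.587  -0.0615  0.114 ] d mm [  9.1 -73.6  -1.9] units [ 0.36 -2.95 -0.08] rot units [ 0.58 -0.42  5.01]
```

>>> {"api": "apply_moves", "payload": {"increments": [[[0,-0.5,0],[0.15,-0.1,0.8],0.72],[[-0.04,-0.5,0],[0.15,-0.1,0.9],0.72],[[0.0,-0.5,0],[0.15,-0.1,0.9],0.72],[[0.0,-0.4,0],[0.1,-0.1,0.7],0.72],[[0.0,-0.3,0],[0,0,0.4],0.72]]}}

```text
clock: 30.45
tool_pos: [0.5403, -0.0684, 0.1172]
orientation: [0.011, 0.741, 0.671, 0.008]
contact_force: [2.6, -0.1, -1.9]
opening: 0.0239
```

```bash
python3 -c "
from h import *
bar();go([.5133,-.07,.112],-11.5)"
```

```text
z 0.1172 r 0.1356 bar deg -90.4 jaw yaw-90 -95.7 [ 2.6 -0.1 -1.9]
at [ 0.5403 -0.0684  0.1172] d mm [ -4.3 -26.9   4.4] units [-0.17 -1.07  0.18] rot units [0.32 0.01 1.15]
```

>>> {"api": "apply_moves", "payload": {"increments": [[[0,-0.4,0.1],[0.15,0,0.5],0.72],[[0,-0.3,0.05],[0.1,0,0.4],0.72],[[0,-0.2,0],[0,0,0.2],0.72],[[0,-0.15,0],[0,0,0],0.72],[[0,-0.1,0],[0,0,0],0.72]]}}

```text
clock: 30.95
tool_pos: [0.5185, -0.0653, 0.1181]
orientation: [0.01, 0.774, 0.633, 0.008]
contact_force: [1.7, -1.4, -0.9]
opening: 0.0242
```

```bash
python3 -c "
from h import *
bar();go([.5133,-.07,.112],-11.5)"
```

```text
z 0.1181 r 0.1345 bar deg -99.7 jaw yaw-90 -101.4 [ 1.7 -1.4 -0.9]
at [ 0.5185 -0.0653  0.1181] d mm [-5.6 -4.3  6. ] units [-0.22 -0.17  0.24] rot units [0.29 0.01 0.02]
```

>>> {"api": "apply_moves", "payload": {"increments": [[[0,-0.2,0],[0,0,0],0.72],[[0,-0.2,0],[0,0,0],0.72],[[0,-0.2,0],[0,0,0],0.72],[[0,-0.2,0],[0,0,0],0.72],[[0,-0.2,0],[0,0,0],0.72]]}}

```text
clock: 31.45
tool_pos: [0.5125, -0.0647, 0.1219]
orientation: [0.027, 0.773, 0.633, 0.024]
contact_force: [10.0, -2.3, -5.5]
opening: 0.024
```

```bash
python3 -c "
from h import *
bar();go([.5133,-.07,.112],-11.5)"
```

```text
z 0.1219 r 0.135 bar deg -102.3 jaw yaw-90 -101.3 [10.  -2.3 -5.5]
at [ 0.5125 -0.0647  0.1219] d mm [-5.1  1.1 10. ] units [-0.2   0.04  0.4 ] rot units [ 0.82 -0.03  0.03]
```

>>> {"api": "apply_moves", "payload": {"increments": [[[0,0.1,0],[0,0,0],0.5],[[0,0,0],[0,0,0],0.5],[[0,0,-0.8],[0.3,0,0],0.5],[[0,0,-1],[0.3,0,0],0.5],[[0,0,-1],[0.2,0,0],0.5]]}}

```text
clock: 31.95
tool_pos: [0.5028, -0.0618, 0.1886]
orientation: [-0.01, 0.772, 0.635, -0.006]
contact_force: [-0.1, 0.4, 0.7]
opening: 0.0424
```

>>> {"api": "apply_moves", "payload": {"increments": [[[-0.7,0,0],[0,0,0],0.5],[[-0.8,0,0],[0,0,0],0.5],[[-0.7,0,0],[0,0,0],0.5],[[0,0,0],[0,0,0],0.5],[[0,0,0],[0,0,0],0.5]]}}

```text
clock: 32.45
tool_pos: [0.4908, -0.112, 0.191]
orientation: [-0.013, 0.77, 0.637, -0.006]
contact_force: [0.1, 1.1, 1.0]
opening: 0.0426
```

```bash
python3 - <<'E'
from h import *
go([.503,-.121,.2],-11.5);print(get_obs()['clock'])
f,K,W=cam('wrist'); save('w13',f); np.savez('w13.npz',f=f,K=K,W=W)
u=proj(K,W,[.503,-.121,.1155]);print(u)
a=f[0:400,200:460]; big=cv2.resize(a,None,fx=1.4,fy=1.4,interpolation=cv2.INTER_CUBIC)
x,y=int(u[0]),int(u[1]);b=cv2.resize(f[y-32:y+32,x-32:x+32],(420,420),interpolation=cv2.INTER_CUBIC)
o=np.zeros((560,800,3),np.uint8);o[:,:364]=big;o[:420,370:790]=b;save('w13c',o)
E
```

```text
at [ 0.4908 -0.112   0.191 ] d mm [-6.5 13.4 -9.5] units [-0.26  0.54 -0.38] rot units [-0.31 -0.08  0.14]
32.45
[351.30209413 260.69667203]
```

View pics/w13c.png

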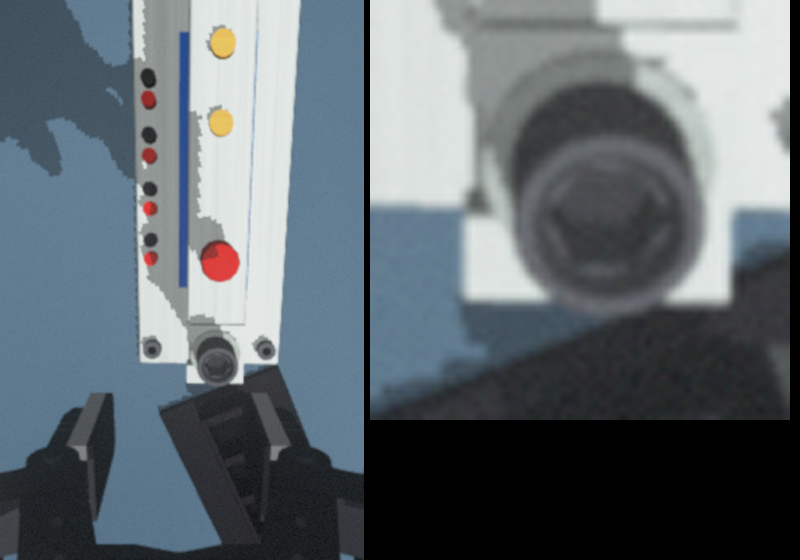

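>>> {"api": "apply_moves", "payload": {"increments": [[[-0.7,0.2,0],[-0.15,0,0.1],0.5],[[-0.8,0.2,0.3],[-0.15,-0.05,0],0.5],[[-0.8,0.1,0.6],[0,0,0],0.5],[[-0.5,0,0.3],[0,0,0],0.5],[[0,0,0],[0,0,0],0.5]]}}

```text
clock: 33.0
tool_pos: [0.4902, -0.1843, 0.1592]
orientation: [-0.0, 0.771, 0.636, 0.001]
contact_force: [-0.9, -0.4, 0.2]
opening: 0.0427
```

>>> {"api": "apply_moves", "payload": {"increments": [[[0,0,0],[0,0,0],0.5],[[0,0,0],[0,0,0],0.5],[[0,0,0],[0,0,0],0.5],[[0,0,0],[0,0,0],0.5],[[0,0,0],[0,0,0],0.5]]}}

```text
clock: 33.5
tool_pos: [0.492, -0.1806, 0.1611]
orientation: [-0.0, 0.77, 0.638, 0.003]
contact_force: [0.5, 0.7, -0.5]
opening: 0.0428
```

```bash
python3 - <<'E'
from h import *
go([.503,-.121,.2],-11.5);print(get_obs()['clock'])
f,K,W=cam('wrist'); save('w14',f); np.savez('w14.npz',f=f,K=K,W=W)
u=proj(K,W,[.503,-.121,.1155]);print(u,proj(K,W,[.513,-.121,.1155]),proj(K,W,[.503,-.111,.1155]))
x,y=int(u[0]),int(u[1]);b=f[y-36:y+36,x-36:x+36].astype(float)
b=np.clip((b/255)**.45*255*1.2-30,0,255).astype(np.uint8)
save('w14c',cv2.resize(b,(576,576),interpolation=cv2.INTER_CUBIC))
d=np.load('w13.npz');print(ray(d['K'],d['W'],356,262,.1155))
E
```

```text
at [ 0.492  -0.1806  0.1611] d mm [ 60.8  -0.1 -38.6] units [ 2.43 -0.   -1.55] rot units [ 0.04 -0.05  0.17]
33.5
[327.1851522  160.10671123] [345.60394042 156.53460544] [323.6647773  140.96688939]
[ 0.50596016 -0.12248148  0.1155    ]
```

View pics/w14c.png

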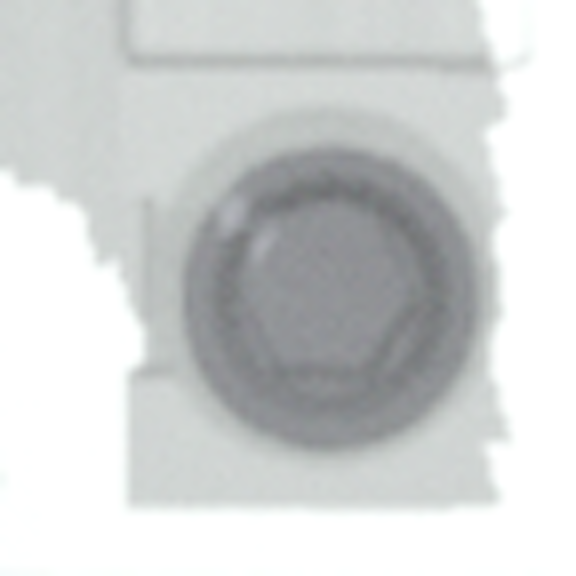

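>>> {"api": "apply_moves", "payload": {"increments": [[[0,0,-1],[0,0,0],0.5],[[0,0,-1],[0,0,0],0.5],[[0,0,-1],[0,0,0],0.5],[[0.5,0,-0.6],[0,0,0],0.5],[[1,-0.23,0],[0,0,0],0.5]]}}

```text
clock: 34.05
tool_pos: [0.4922, -0.1455, 0.254]
orientation: [-0.0, 0.772, 0.636, 0.002]
contact_force: [-0.2, -0.1, 0.6]
opening: 0.0424
```

>>> {"api": "apply_moves", "payload": {"increments": [[[1,-0.23,0],[0,0,0],0.5],[[1,-0.23,0],[0,0,0],0.5],[[1,-0.23,0],[0,0,0],0.5],[[1,-0.23,0],[0,0,0],0.5],[[1,-0.23,0],[0,0,0],0.5]]}}

```text
clock: 34.55
tool_pos: [0.4884, -0.0127, 0.2566]
orientation: [0.002, 0.772, 0.635, 0.003]
contact_force: [-0.2, 0.3, 0.1]
opening: 0.0425
```

>>> {"api": "apply_moves", "payload": {"increments": [[[1,-0.23,0],[0,0,0],0.5],[[1,-0.23,0],[0,0,0],0.5],[[1,-0.23,0],[0,0,0],0.5],[[1,-0.23,0],[0,0,0],0.5],[[1,-0.23,0],[0,0,0],0.5]]}}

```text
clock: 35.05
tool_pos: [0.4833, 0.1219, 0.2579]
orientation: [0.003, 0.772, 0.636, 0.004]
contact_force: [0.9, -1.0, -0.7]
opening: 0.0428
```

>>> {"api": "apply_moves", "payload": {"increments": [[[0.8,-0.23,0],[0,0,0],0.5],[[0,0,0],[0,0,-1],0.5],[[0,0,0],[0,0,-1],0.5],[[0,0,0],[0,0,-0.6],0.5],[[0,0,0],[0,0,0],0.5]]}}

```text
clock: 35.55
tool_pos: [0.4791, 0.1521, 0.2589]
orientation: [0.003, 0.686, 0.727, 0.006]
contact_force: [-0.3, -0.8, -0.2]
opening: 0.043
```

```bash
python3 - <<'E'
from h import *
go([.482,.17,.24],2.5);o=get_obs();print(o['clock'],o['qpos'].round(2))
f,K,W=cam('wrist'); save('w15',f); np.savez('w15.npz',f=f,K=K,W=W)
E
```

```text
at [0.4791 0.1521 0.2589] d mm [17.6  3.7 19. ] units [0.7  0.15 0.76] rot units [ 0.14 -0.05  0.16]
35.55 [ 0.13  0.24 -0.58  1.6   0.13  1.33 -0.41]
```

View pics/w15.png

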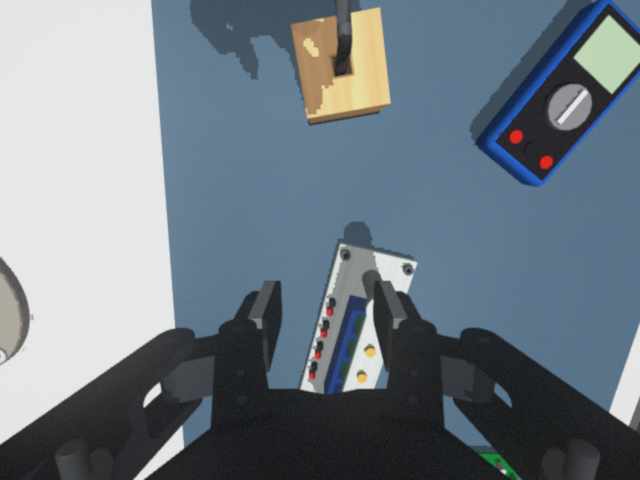

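>>> {"api": "apply_moves", "payload": {"increments": [[[0.7,0.1,0],[0.14,0,0.16],0.5],[[0.8,0,0],[0,0,0],0.5],[[0.8,0,0.2],[0,0,0],0.5],[[0,0,0],[0,0,0],0.5],[[0,0,0],[0,0,0],0.5]]}}

```text
clock: 36.1
tool_pos: [0.4799, 0.2089, 0.2544]
orientation: [-0.001, 0.696, 0.718, 0.001]
contact_force: [0.3, -0.6, -0.4]
opening: 0.0428
```

```bash
python3 - <<'E'
from h import *
go([.482,.22,.24],2.5);o=get_obs();print(o['clock'],o['qpos'].round(2))
f,K,W=cam('wrist'); save('w16',f); np.savez('w16.npz',f=f,K=K,W=W)
d=np.load('w15.npz');print(ray(d['K'],d['W'],342,65,.075))
u=proj(K,W,[.484,.29,.1]);x,y=int(u[0]),int(u[1]);y=max(y,75);print(x-75,y-75)
save('w16c',cv2.resize(f[y-75:y+75,x-75:x+75],(600,600),interpolation=cv2.INTER_CUBIC))
E
```

```text
at [0.4799 0.2089 0.2544] d mm [11.   2.4 14.4] units [0.44 0.1  0.58] rot units [ 0.   -0.03 -0.13]
36.1 [ 0.02  0.3  -0.6   1.54  0.17  1.35 -0.56]
[0.48582803 0.28898294 0.075     ]
260 54
```

View pics/w16c.png

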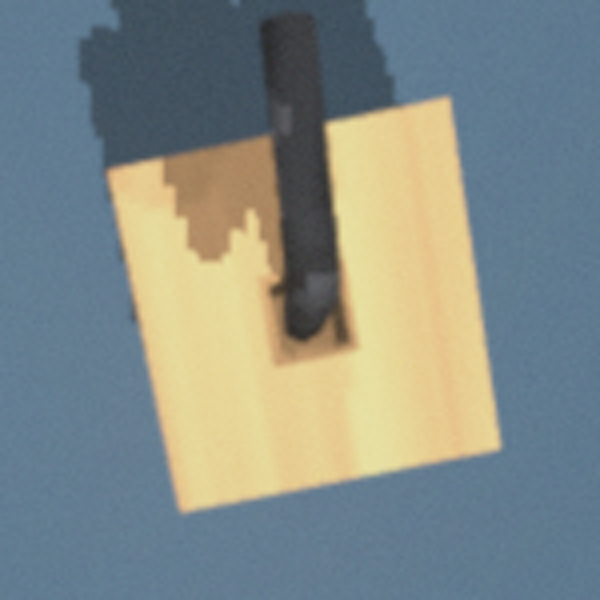

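```bash
python3 - <<'E'
from h import *
d=np.load('w16.npz');K,W=d['K'],d['W']
c=lambda x,y,z: ray(K,W,260+x/4,54+y/4,z)
print('bore',c(313,318,.075)); q=[c(*p,.075) for p in ((108,168),(450,98),(502,450),(182,513))]
print('stand',np.mean(q,0),[np.linalg.norm(q[i]-q[i-1]).round(3) for i in range(4)], np.degrees(np.arctan2(*(q[1]-q[0])[[1,0]])))
t=c(288,16,.130);b=c(314,275,.130);v=t-b;print('tip',t,'b',b,'len',np.linalg.norm(v),'yaw',np.degrees(np.arctan2(v[1],v[0])))
print('foot of stub near', c(308,330,.085))
E
```

```text
bore [0.48687945 0.28765703 0.075     ]
stand [0.48626784 0.28864355 0.075     ] [np.float64(0.077), np.float64(0.076), np.float64(0.077), np.float64(0.076)] 12.480621481058208
tip [0.47871668 0.33672787 0.13      ] b [0.48509239 0.29348548 0.13      ] len 0.04370988760308044 yaw 98.38732885985708
foot of stub near [0.48557772 0.28477179 0.085     ]
```

```bash
cat >> h.py <<'E'
def orient(yaw_y,tilt):
    a=np.radians(yaw_y);Y=np.array([np.cos(a),np.sin(a),0]);Z=np.array([0,0,-1.]);M=np.c_[np.cross(Y,Z),Y,Z]
    return M@R.from_euler('y',tilt,degrees=True).as_matrix()
def got(p,yaw_y,tilt):
    T=tool();Mt=orient(yaw_y,tilt);d=T[:3,:3].T@(np.array(p)-T[:3,3]);w=R.from_matrix(T[:3,:3].T@Mt).as_rotvec()
    o=get_obs();print('t',round(o['clock'],1),'at',T[:3,3].round(4),'units',(d/.025).round(2),'rot',(np.degrees(w)/5).round(2),'F',o['contact_force'].round(1),'op',round(o['opening'],4),'q',o['qpos'].round(2))
E
python3 -c "
from h import *
got([.4936,.238,.145],8.4,50)"
```

```text
t 36.1 at [0.4797 0.2092 0.2543] units [1.12 0.59 4.38] rot [ 0.57  9.95 -1.23] F [-0.7 -0.1  0.5] op 0.0427 q [ 0.02  0.3  -0.6   1.54  0.17  1.35 -0.56]
```

>>> {"api": "apply_moves", "payload": {"increments": [[[0,0,0],[0,1,-0.6],0.5],[[0,0,0],[0,1,-0.6],0.5],[[0,0,0],[0,1,0],0.5],[[0,0,0],[0,1,0],0.5],[[0,0,0],[0,1,0],0.5]]}}

```text
clock: 36.65
tool_pos: [0.4804, 0.2084, 0.2571]
orientation: [-0.163, 0.638, 0.737, 0.153]
contact_force: [-0.2, 0.5, -0.3]
opening: 0.0428
```

>>> {"api": "apply_moves", "payload": {"increments": [[[0,0,0],[0,1,0],0.5],[[0,0,0],[0,1,0],0.5],[[0,0,0],[0,1,0],0.5],[[0,0,0],[0,1,0],0.5],[[0,0,0],[0,0.8,0],0.5]]}}

```text
clock: 37.15
tool_pos: [0.4848, 0.1976, 0.2581]
orientation: [-0.311, 0.596, 0.681, 0.29]
contact_force: [-0.1, 0.2, 0.5]
opening: 0.0427
```

```bash
python3 -c "
from h import *
got([.4936,.238,.145],8.4,50)"
```

```text
t 37.1 at [0.4848 0.1976 0.2581] units [-2.49  0.44  4.1 ] rot [ 0.4  -0.06  0.04] F [-0.1  0.2  0.5] op 0.0427 q [ 0.65  0.43 -0.71  1.74 -0.64  1.23  0.38]
```

>>> {"api": "apply_moves", "payload": {"increments": [[[-0.5,0.09,0.8],[0.1,0,0],0.5],[[-0.5,0.09,0.8],[0.1,0,0],0.5],[[-0.5,0.09,0.8],[0.1,0,0],0.5],[[-0.5,0.09,0.8],[0.1,0,0],0.5],[[-0.4,0.06,0.6],[0,0,0],0.5]]}}

```text
clock: 37.65
tool_pos: [0.4998, 0.2195, 0.1453]
orientation: [-0.314, 0.6, 0.681, 0.28]
contact_force: [0.5, 0.3, -0.8]
opening: 0.0425
```

>>> {"api": "apply_moves", "payload": {"increments": [[[0,0,0],[0,0,0],0.5],[[0,0,0],[0,0,0],0.5],[[0,0,0],[0,0,0],0.5],[[0,0,0],[0,0,0],0.5],[[0,0,0],[0,0,0],0.5]]}}

```text
clock: 38.15
tool_pos: [0.5012, 0.2151, 0.1455]
orientation: [-0.312, 0.602, 0.679, 0.28]
contact_force: [-0.1, -0.8, 0.0]
opening: 0.0428
```

```bash
python3 -c "
from h import *
got([.4846,.2988,.094],8.4,50)
f,K,W=cam('wrist');save('w17',f)"
```

```text
t 38.1 at [0.5012 0.2151 0.1455] units [ 0.64 -0.27  3.93] rot [ 0.28  0.09 -0.18] F [-0.1 -0.8  0. ] op 0.0428 q [ 0.56  0.61 -0.67  1.8  -0.6   1.02  0.45]
```

View pics/w17.png

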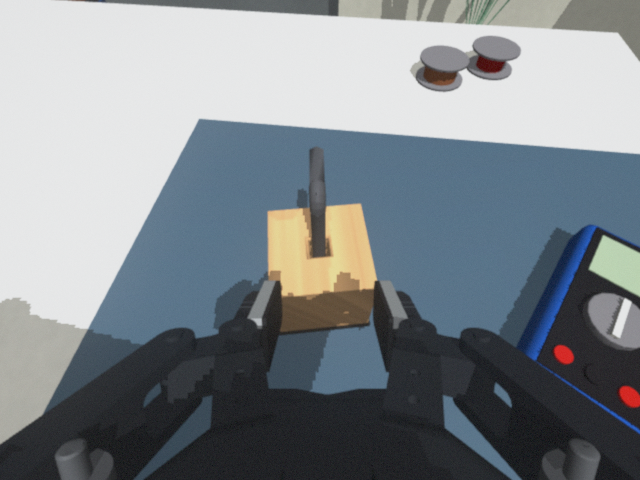

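>>> {"api": "apply_moves", "payload": {"increments": [[[0.3,-0.12,0.5],[0.14,0.05,-0.1],0.5],[[0.3,-0.1,0.9],[0.1,0,-0.05],0.5],[[0.05,-0.05,0.9],[0,0,0],0.5],[[0,0,0.6],[0,0,0],0.5],[[0,0,0.2],[0,0,0],0.5]]}}

```text
clock: 38.7
tool_pos: [0.4851, 0.2885, 0.1087]
orientation: [-0.317, 0.592, 0.687, 0.277]
contact_force: [-1.4, 0.0, 0.3]
opening: 0.0425
```

```bash
python3 -c "
from h import *
got([.4846,.2988,.094],8.4,50)"
```

```text
t 38.7 at [0.4851 0.2885 0.1087] units [-0.18  0.04  0.69] rot [0.05 0.03 0.03] F [-1.4  0.   0.3] op 0.0425 q [ 0.45  0.67 -0.7   1.85 -0.63  0.86  0.45]
```

>>> {"api": "apply_moves", "payload": {"increments": [[[-0.1,0,0.4],[0,0,0],0.5],[[-0.08,0,0.25],[0,0,0],0.5],[[0,0,0],[0,0,0],0.5],[[0,0,0],[0,0,0],0.9],[[0,0,0],[0,0,0],0.9]], "grip_force": 60}}

```text
clock: 39.2
tool_pos: [0.4836, 0.2993, 0.094]
orientation: [-0.318, 0.592, 0.687, 0.277]
contact_force: [0.2, -0.7, -0.0]
opening: 0.0145
```

```bash
python3 -c "
from h import *
got([.4846,.2988,.094],8.4,50)"
```

```text
t 39.2 at [0.4836 0.2993 0.094 ] units [-0.02  0.04 -0.02] rot [0.04 0.03 0.04] F [ 0.2 -0.7 -0. ] op 0.0145 q [ 0.42  0.7  -0.7   1.86 -0.63  0.82  0.46]
```

>>> {"api": "apply_moves", "payload": {"increments": [[[0,0,0],[0,0,0],1],[[0,0,0],[0,0,0],1],[[0,0,0],[0,0,0],1],[[0,0,0],[0,0,0],1],[[0.15,0,-0.13],[0,0,0],1]], "grip_force": 110}}

```text
clock: 39.7
tool_pos: [0.4844, 0.2974, 0.0986]
orientation: [-0.317, 0.593, 0.687, 0.277]
contact_force: [0.8, 0.7, -0.3]
opening: 0.0074
```

>>> {"api": "apply_moves", "payload": {"increments": [[[0.5,0,-0.42],[0,0,0],1],[[0.77,0,-0.64],[0,0,0],1],[[0.77,0,-0.64],[0,0,0],1],[[0.77,0,-0.64],[0,0,0],1],[[0.77,0,-0.64],[0,0,0],1]]}}

```text
clock: 40.2
tool_pos: [0.4817, 0.2977, 0.2204]
orientation: [-0.318, 0.594, 0.686, 0.275]
contact_force: [0.4, -0.1, -0.9]
opening: 0.0078
```

```bash
python3 -c "
from h import *
got([.48,.29,.25],8.4,50)
f,K,W=cam('wrist');save('w18',f);np.savez('w18.npz',f=f,K=K,W=W)"
```

```text
t 40.2 at [0.4817 0.2977 0.2204] units [ 0.71 -0.11 -0.99] rot [ 0.01  0.06 -0.02] F [ 0.4 -0.1 -0.9] op 0.0078 q [ 0.46  0.49 -0.73  1.77 -0.65  1.04  0.29]
```

View pics/w18.png

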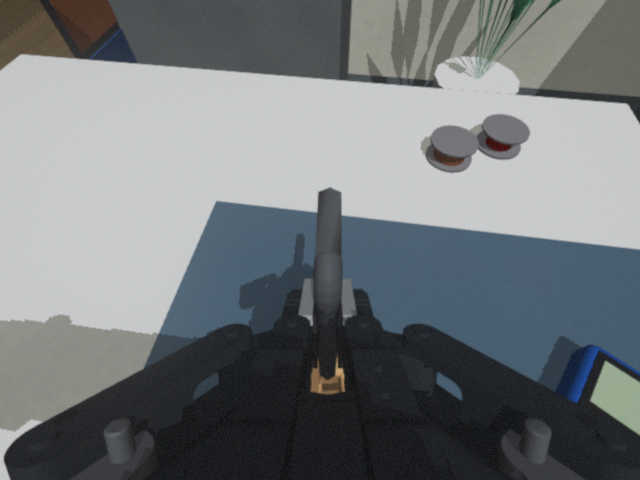

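```bash
python3 - <<'E'
from h import *
from scipy.optimize import fsolve
d=np.load('w18.npz');f,K,W=d['f'],d['K'],d['W'];T=tool();Mo=np.linalg.inv(T)@W
g=f[:,326:333].mean((1,2))
print('rows185-300',g[184:300:2].round(0).tolist());print('360-400',g[356:400:2].round(0).tolist())
def px(p): return proj(K,Mo,p)
for r1 in (190,193,196):
  for r3 in (374,378):
    def pts(q):
        bx,bz,b=q; L=np.array([-np.sin(b),0,np.cos(b)]);S=np.array([np.cos(b),0,np.sin(b)]);o=np.array([bx,0,bz]);return o,S,L
    def fun(q):
        o,S,L=pts(q); # near-side outline points; S tip upper edge: tip - 5mm L ; L tip lower edge: tip -5mm S
        gp=np.array([0,0,-.011]); 
        return [px(o+.045*S-.005*L)[1]-r1, px(o+.115*L-.005*S)[1]-r3, (np.dot(gp-o,S))*1000]
    q=fsolve(fun,[.018,-.025,.87]);o,S,L=pts(q);print(r1,r3,q[:2].round(4),np.degrees(q[2]).round(1),'grip along L',np.dot(np.array([0,0,-.011])-o,L).round(4),'row of bend outer',px(o-.005*L-.004*S).round(0))
E
```

```text
rows185-300 [202.0, 198.0, 129.0, 82.0, 82.0, 81.0, 82.0, 82.0, 81.0, 83.0, 84.0, 83.0, 82.0, 84.0, 83.0, 83.0, 84.0, 83.0, 83.0, 83.0, 83.0, 83.0, 83.0, 83.0, 83.0, 82.0, 83.0, 83.0, 80.0, 81.0, 81.0, 80.0, 80.0, 79.0, 80.0, 84.0, 88.0, 89.0, 88.0, 87.0, 88.0, 88.0, 91.0, 89.0, 89.0, 90.0, 91.0, 90.0, 88.0, 84.0, 82.0, 82.0, 83.0, 82.0, 79.0, 72.0, 71.0, 72.0]
360-400 [35.0, 35.0, 34.0, 35.0, 35.0, 33.0, 34.0, 34.0, 35.0, 32.0, 38.0, 59.0, 94.0, 99.0, 65.0, 63.0, 60.0, 81.0, 99.0, 59.0, 28.0, 29.0]
190 374 [ 0.0133 -0.0223] 49.8 grip along L 0.0174 row of bend outer [334. 296.]
190 378 [ 0.014  -0.0222] 51.3 grip along L 0.018 row of bend outer [334. 294.]
193 374 [ 0.0117 -0.021 ] 49.6 grip along L 0.0154 row of bend outer [334. 299.]
193 378 [ 0.0124 -0.0211] 51.0 grip along L 0.016 row of bend outer [334. 296.]
196 374 [ 0.0101 -0.0197] 49.3 grip along L 0.0134 row of bend outer [334. 301.]
196 378 [ 0.0108 -0.0198] 50.8 grip along L 0.014 row of bend outer [334. 299.]
```

>>> {"api": "apply_moves", "payload": {"increments": [[[0.3,0,-0.3],[0,-1,0],1],[[0.3,0,-0.3],[0,-1,0],1],[[0,0,0],[0,-1,0],1],[[0,0,0],[0,-1,0],1],[[0,0,0],[0,-1,0],1]]}}

```text
clock: 40.75
tool_pos: [0.4842, 0.2947, 0.2524]
orientation: [-0.151, 0.642, 0.738, 0.139]
contact_force: [-0.9, 0.1, -1.0]
opening: 0.0076
```

>>> {"api": "apply_moves", "payload": {"increments": [[[0,0,0],[0,-1,0],1],[[0,0,0],[0,-1,0],1],[[0,0,0],[0,-1,0],1],[[0,0,0],[0,-1,0],1],[[0,0,0],[0,-0.8,0],1]]}}

```text
clock: 41.25
tool_pos: [0.4807, 0.2973, 0.2603]
orientation: [0.014, 0.657, 0.754, 0.001]
contact_force: [-0.1, 0.3, -0.6]
opening: 0.0076
```

>>> {"api": "apply_moves", "payload": {"increments": [[[-0.6,0,0],[0,0,-1],1],[[-0.9,0,0],[0,0,-1],1],[[-0.9,0,0],[0,0,-1],1],[[-0.9,0,0],[0,0,-1],1],[[-0.9,0,0],[0,0,-1],1]]}}

```text
clock: 41.75
tool_pos: [0.5057, 0.2114, 0.2669]
orientation: [0.01, 0.46, 0.888, 0.0]
contact_force: [0.3, -0.3, -1.0]
opening: 0.0075
```

```bash
python3 -c "
from h import *
got([.46,-.12,.26],78.5,0)"
```

```text
t 41.8 at [0.5057 0.2114 0.2669] units [-9.76 -9.15  0.36] rot [ 0.03  0.24 -8.65] F [ 0.3 -0.3 -1. ] op 0.0075 q [ 0.    0.34 -0.59  1.46  0.21  1.39  0.02]
```

>>> {"api": "apply_moves", "payload": {"increments": [[[0,0,0],[0,0,-1],1],[[0,0,0],[0,0,-1],1],[[0,0,0],[0,0,-1],1],[[0,0,0],[0,0,-1],1],[[0,0,0],[0,0,-1],1]]}}

```text
clock: 42.25
tool_pos: [0.5042, 0.2077, 0.2706]
orientation: [0.01, 0.252, 0.968, -0.002]
contact_force: [0.1, 0.4, -1.6]
opening: 0.0072
```

>>> {"api": "apply_moves", "payload": {"increments": [[[0,0,0],[0,0,-1],1],[[0,0,0],[0,0,-1],1],[[0,0,0],[0,0,-1],1],[[0,-0.5,0],[0,0,-0.4],1],[[-0.06,-1,0],[0,0,0],1]]}}

```text
clock: 42.75
tool_pos: [0.4922, 0.1771, 0.2748]
orientation: [0.008, 0.095, 0.995, -0.001]
contact_force: [0.2, -0.6, -0.5]
opening: 0.0076
```

>>> {"api": "apply_moves", "payload": {"increments": [[[-0.06,-1,0],[0,0,0],1],[[-0.06,-1,0],[0,0,0],1],[[-0.06,-1,0],[0,0,0],1],[[-0.06,-1,0],[0,0,0],1],[[-0.06,-1,0],[0,0,0],1]]}}

```text
clock: 43.25
tool_pos: [0.4709, 0.0533, 0.2785]
orientation: [0.008, 0.092, 0.996, -0.0]
contact_force: [0.0, -0.4, -1.8]
opening: 0.0078
```

>>> {"api": "apply_moves", "payload": {"increments": [[[-0.06,-1,0],[0,0,0],1],[[-0.06,-1,0],[0,0,0],1],[[-0.06,-1,0],[0,0,0],1],[[-0.06,-1,0],[0,0,0],1],[[-0.06,-1,0],[0,0,0],1]]}}

```text
clock: 43.75
tool_pos: [0.4512, -0.0713, 0.2824]
orientation: [0.009, 0.09, 0.996, -0.0]
contact_force: [0.5, 0.0, -1.3]
opening: 0.0078
```

>>> {"api": "apply_moves", "payload": {"increments": [[[0,-0.5,0],[0,0,0],1],[[0,0,0],[0,-1,0],1],[[0,0,0],[0,-1,0],1],[[0,0,0],[0,-1,0],1],[[0,0,0],[0,-1,0],1]]}}

```text
clock: 44.25
tool_pos: [0.4485, -0.0856, 0.2848]
orientation: [0.187, 0.093, 0.978, -0.016]
contact_force: [0.6, 1.1, -0.2]
opening: 0.0073
```

```bash
python3 -c "
from h import *
got([.46,-.12,.26],78.5,-39)"
```

```text
t 44.2 at [ 0.4485 -0.0856  0.2848] units [-0.29 -1.27  1.18] rot [ 0.11 -3.46  0.1 ] F [ 0.6  1.1 -0.2] op 0.0073 q [ 0.75 -0.18 -0.51  1.97 -0.13  0.95  1.66]
```

>>> {"api": "apply_moves", "payload": {"increments": [[[0,0,0],[0.1,-1,0.1],1],[[0,0,0],[0,-1,0],1],[[0,0,0],[0,-1,0],1],[[0,0,0],[0,-0.4,0],1],[[0,0,0],[0,0,0],1]]}}

```text
clock: 44.75
tool_pos: [0.4562, -0.087, 0.2735]
orientation: [0.308, 0.098, 0.946, -0.033]
contact_force: [0.0, 0.4, -0.8]
opening: 0.0073
```

```bash
python3 -c "
from h import *
got([.532,-.1274,.19],78.5,-39)"
```

```text
t 44.8 at [ 0.4562 -0.087   0.2735] units [-0.7  -0.95  4.64] rot [-0.06 -0.59 -0.05] F [ 0.   0.4 -0.8] op 0.0073 q [ 0.28 -0.3  -0.13  2.21  0.01  0.6   1.5 ]
```

>>> {"api": "apply_moves", "payload": {"increments": [[[-0.14,-0.19,0.9],[0,0,0],1],[[-0.14,-0.19,0.9],[0,0,0],1],[[-0.14,-0.19,0.9],[0,0,0],1],[[-0.14,-0.19,0.9],[0,-0.3,0],1],[[-0.1,-0.1,0.6],[0,-0.2,0],1]]}}

```text
clock: 45.25
tool_pos: [0.5296, -0.1207, 0.2047]
orientation: [0.333, 0.095, 0.937, -0.033]
contact_force: [0.9, -0.4, -1.4]
opening: 0.0074
```

>>> {"api": "apply_moves", "payload": {"increments": [[[0,0,0],[0,0,0],1],[[0,0,0],[0,0,0],1],[[0,0,0],[0,0,0],1],[[0,0,0],[0,0,0],1],[[0,0,0],[0,0,0],1]]}}

```text
clock: 45.75
tool_pos: [0.5293, -0.1206, 0.2075]
orientation: [0.333, 0.097, 0.937, -0.033]
contact_force: [-0.5, 0.1, -0.7]
opening: 0.0076
```

```bash
python3 - <<'E'
from h import *
got([.532,-.1274,.185],78.5,-39)
f,K,W=cam('wrist');save('w20',f);np.savez('w20.npz',f=f,K=K,W=W,T=tool())
s,Ks,Ws=cam('scene');save('s20',s);np.savez('s20.npz',f=s,K=Ks,W=Ws)
u=proj(Ks,Ws,[.52,-.12,.16]).astype(int);v=proj(K,W,[.5055,-.122,.13]).astype(int);print(u,v)
a=cv2.resize(f[v[1]-75:v[1]+100,v[0]-70:v[0]+70],(480,600),interpolation=cv2.INTER_CUBIC);b=cv2.resize(s[u[1]-75:u[1]+75,u[0]-40:u[0]+40],(320,600),interpolation=cv2.INTER_CUBIC)
save('c20',np.hstack([a,b]))
E
```

```text
t 45.8 at [ 0.5293 -0.1206  0.2075] units [ 0.44 -0.25  0.8 ] rot [-0.    0.02 -0.05] F [-0.5  0.1 -0.7] op 0.0076 q [ 0.29 -0.05 -0.1   2.23  0.01  0.28  1.55]
[292 201] [316 147]
```

View pics/c20.png

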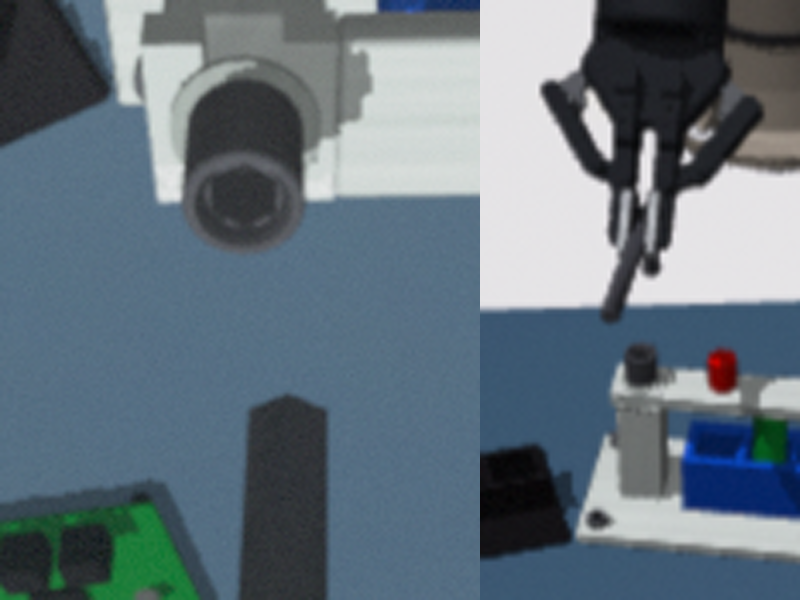

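```bash
python3 - <<'E'
from h import *
d=np.load('w20.npz');f,K,W,T=d['f'],d['K'],d['W'],d['T'];Mo=np.linalg.inv(T)@W
print('screw by this view',ray(K,W,246+243/3.43,72+198/3.43,.1155), 'w14', end=' ')
e=np.load('w14.npz');print(ray(e['K'],e['W'],332.2,161.3,.1155))
for bx,bz,b in ((.0140,-.0222,51.3),(.0125,-.021,51),(.0165,-.0245,51)):
    b=np.radians(b);L=np.array([-np.sin(b),0,np.cos(b)]);S=np.array([np.cos(b),0,np.sin(b)]);o=np.array([bx,0,bz])
    t=o+.045*S; w=T@np.append(t,1); print('tip tool',t.round(4),'world',w[:3].round(4),'px',proj(K,Mo,t).round(1),proj(K,Mo,t-.0055*L).round(1),'Sdir',(T[:3,:3]@S).round(3))
    # y from column 330
    c=(np.linalg.inv(Mo)@np.append(t,1))[2]; print(' y shift mm', (330-proj(K,Mo,t)[0])*c/331.4*1000)
s=np.load('s20.npz')
u0=np.array([292-40,201-75]);print('scene: seen S tip',u0+np.array([652-480,268])/4,'pred',proj(s['K'],s['W'],w[:3]).round(1),'screw seen',u0+np.array([641-480,352])/4,'pred',proj(s['K'],s['W'],[.5055,-.122,.1155]).round(1))
lt=T@np.append(o+.115*L,1);print('Ltip seen',u0+np.array([610-480,315])/4,'pred',proj(s['K'],s['W'],lt[:3]).round(1))
E
```

```text
screw by this view [ 0.50504876 -0.1216905   0.1155    ] w14 [ 0.50552302 -0.12211024  0.1155    ]
tip tool [0.0421 0.     0.0129] world [ 0.5053 -0.1155  0.171 ] px [328.3 204.9] [328.4 196.6] Sdir [ 0.007  0.001 -1.   ]
 y shift mm 0.7522170546086652
tip tool [0.0408 0.     0.014 ] world [ 0.507  -0.1159  0.171 ] px [328.3 207.3] [328.4 199.3] Sdir [ 0.002  0.002 -1.   ]
 y shift mm 0.7632348983395398
tip tool [0.0448 0.     0.0105] world [ 0.5018 -0.1148  0.1712] px [328.4 199.9] [328.4 191.3] Sdir [ 0.002  0.002 -1.   ]
 y shift mm 0.727370359310654
scene: seen S tip [295. 193.] pred [294.1 193.4] screw seen [292.25 214.  ] pred [291.7 213.5]
Ltip seen [284.5  204.75] pred [283.8 205.4]
```

>>> {"api": "apply_moves", "payload": {"increments": [[[-0.1,-0.27,0.09],[0,0,0],1],[[0.25,0,0.31],[0,0,0],1],[[0.28,0,0.35],[0,0,0],1],[[0.28,0,0.35],[0,0,0],1],[[0.2,0,0.25],[0,0,0],1]]}}

```text
clock: 46.35
tool_pos: [0.531, -0.1266, 0.173]
orientation: [0.327, 0.096, 0.94, -0.032]
contact_force: [0.7, 0.1, -0.4]
opening: 0.0074
```

>>> {"api": "apply_moves", "payload": {"increments": [[[0,0,0],[0,0,0],1],[[0,0,0],[0,0,0],1],[[0,0,0],[0,0,0],1],[[0,0,0],[0,0,0],1],[[0,0,0],[0,0,0],1]]}}

```text
clock: 46.85
tool_pos: [0.5318, -0.1262, 0.1734]
orientation: [0.328, 0.096, 0.939, -0.032]
contact_force: [0.9, -0.1, -0.0]
opening: 0.0077
```

```bash
cat >> h.py <<'E'
def tipw(bx=.0175,bz=-.0253,b=51.,y=.0007):
    b=np.radians(b);S=np.array([np.cos(b),0,np.sin(b)]);t=np.array([bx,y,bz])+.045*S;T=tool()
    print('tip',(T@np.append(t,1))[:3].round(4),'S',(T[:3,:3]@S).round(3))
E
python3 - <<'E'
from h import *
got([.533,-.1278,.145],78.5,-39);tipw()
f,K,W=cam('wrist');save('w21',f);np.savez('w21.npz',f=f,K=K,W=W)
s,Ks,Ws=cam('scene');save('s21',s)
g=cv2.cvtColor(f,cv2.COLOR_RGB2GRAY)
print(proj(K,W,[.5053,-.1220,.1155]).round(1))
for r in range(120,200,6): print(r,''.join('#' if v<75 else '+' if v<110 else '.' for v in g[r,280:380:2]))
E
```

```text
t 46.9 at [ 0.5318 -0.1262  0.1734] units [ 0.66 -0.06  0.93] rot [ 0.02 -0.11 -0.03] F [ 0.9 -0.1 -0. ] op 0.0077 q [ 0.3   0.01 -0.09  2.26 -0.02  0.2   1.59]
tip [ 0.5027 -0.1194  0.1373] S [-0.009  0.005 -1.   ]
[325.3 168.9]
120 +.................................................
126 ........................++++.++...................
132 .................+###########+...+................
138 ...............#################+.....+...........
144 ....+.........###################.+...............
150 ..............###################.................
156 .+............#####++++++++######.................
162 .+++++.+.....++++###########++++#.................
168 +.+.++..+...+++##+##########++#+++.+..+..++.+..+++
174 +..+..++++.+.+++####+#####++##+++++++.+.++...++.++
180 +++++++.+++.+.++++##########+++++.+.++.+.+.+.....+
186 +...+++++.++..+..++.+++++++++.++++++++++.++.+....+
192 ++..+++.+...++++++.+###########++.+.++..+.+..+.+++
198 +.+++.+.+++..+.+.+.############++++..+.++++++.+++.
```

>>> {"api": "apply_moves", "payload": {"increments": [[[-0.3,0,-0.4],[0,0,0],1],[[-0.5,0,-0.6],[0,0,0],1],[[-0.5,0,-0.6],[0,0,0],1],[[0,0,0],[0.63,0,0.77],1],[[0,0,0],[0.63,0,0.77],1]]}}

```text
clock: 47.45
tool_pos: [0.5298, -0.1271, 0.2241]
orientation: [0.321, 0.153, 0.933, -0.051]
contact_force: [-0.6, -0.4, -3.0]
opening: 0.007
```

>>> {"api": "apply_moves", "payload": {"increments": [[[0,0,0],[0.63,0,0.77],1],[[0,0,0],[0.63,0,0.77],1],[[0,0,0],[0.63,0,0.77],1],[[0,0,0],[0.63,0,0.77],1],[[0,0,0],[0.63,0,0.77],1]]}}

```text
clock: 47.95
tool_pos: [0.5289, -0.1274, 0.225]
orientation: [0.303, 0.342, 0.882, -0.12]
contact_force: [0.1, -0.6, -1.7]
opening: 0.0077
```

>>> {"api": "apply_moves", "payload": {"increments": [[[0,0,0],[0.63,0,0.77],1],[[0,0,0],[0.63,0,0.77],1],[[0,0,0],[0.63,0,0.77],1],[[0,0,0],[0.63,0,0.77],1],[[0,0,0],[0,0,0],1]]}}

```text
clock: 48.45
tool_pos: [0.5317, -0.1232, 0.225]
orientation: [0.277, 0.493, 0.807, -0.171]
contact_force: [-0.2, 0.2, -1.0]
opening: 0.0073
```

```bash
cat >> h.py <<'E'
def tcp_for_tip(p,yaw,tilt,bx=.0175,bz=-.0253,b=51.,y=.0007):
    b=np.radians(b);S=np.array([np.cos(b),0,np.sin(b)]);t=np.array([bx,y,bz])+.045*S
    return np.array(p)-orient(yaw,tilt)@t
E
python3 - <<'E'
from h import *
p=tcp_for_tip([.5053,-.122,.14],18.5,-39);print(p);got(p,18.5,-39);tipw()
E
```

```text
[ 0.5140036  -0.15021839  0.17635131]
t 48.5 at [ 0.5317 -0.1232  0.225 ] units [ 0.69 -1.11  1.93] rot [ 1.04 -0.2   1.37] F [-0.2  0.2 -1. ] op 0.0073 q [ 0.18  0.19 -0.44  1.92  0.86  1.07 -0.21]
tip [ 0.5184 -0.0961  0.1892] S [-0.011  0.014 -1.   ]
```

>>> {"api": "apply_moves", "payload": {"increments": [[[0,0,0],[0.5,-0.1,0.7],1],[[0,0,0],[0.5,-0.1,0.65],1],[[0.2,-0.35,0.5],[0,0,0],1],[[0.2,-0.4,0.5],[0,0,0],1],[[0.2,-0.3,0.4],[0,0,0],1]]}}

```text
clock: 48.95
tool_pos: [0.5126, -0.1399, 0.1883]
orientation: [0.273, 0.55, 0.767, -0.189]
contact_force: [0.1, -0.2, -0.5]
opening: 0.0081
```

>>> {"api": "apply_moves", "payload": {"increments": [[[0,0,0],[0,0,0],1],[[0,0,0],[0,0,0],1],[[0,0,0],[0,0,0],1],[[0,0,0],[0,0,0],1],[[0,0,0],[0,0,0],1]]}}

```text
clock: 49.45
tool_pos: [0.5123, -0.1405, 0.189]
orientation: [0.273, 0.549, 0.767, -0.187]
contact_force: [0.3, 0.3, -1.1]
opening: 0.0078
```

```bash
python3 - <<'E'
from h import *
p=tcp_for_tip([.5053,-.122,.13],18.5,-39);got(p,18.5,-39);tipw()
E
```

```text
t 49.5 at [ 0.5123 -0.1405  0.189 ] units [ 0.26 -0.07  0.95] rot [ 0.18 -0.06  0.  ] F [ 0.3  0.3 -1.1] op 0.0078 q [ 0.16  0.24 -0.41  1.97  0.91  1.08 -0.41]
tip [ 0.5037 -0.112   0.1528] S [ 0.01   0.009 -1.   ]
```

>>> {"api": "apply_moves", "payload": {"increments": [[[0.13,-0.05,0.45],[0.18,-0.06,0],1],[[0.13,-0.02,0.45],[0,0,0],1],[[0.13,0,0.2],[0,0,0],1],[[0,0,0],[0,0,0],1],[[0,0,0],[0,0,0],1]]}}

```text
clock: 49.95
tool_pos: [0.5145, -0.1507, 0.1584]
orientation: [0.27, 0.55, 0.765, -0.195]
contact_force: [0.1, -0.1, -1.3]
opening: 0.0076
```

```bash
python3 - <<'E'
from h import *
p=tcp_for_tip([.5053,-.122,.12],18.5,-39);got(p,18.5,-39);tipw()
f,K,W=cam('wrist');save('w22',f);np.savez('w22.npz',f=f,K=K,W=W,T=tool())
print('screw px',proj(K,W,[.5053,-.122,.1155]).round(1))
g=cv2.cvtColor(f,cv2.COLOR_RGB2GRAY)
for r in range(120,226,4): print(r,' '.join('%3d'%v for v in g[r,284:376:4]))
E
```

```text
t 50.0 at [ 0.5145 -0.1507  0.1584] units [ 0.07 -0.01  0.05] rot [-0.01 -0.01  0.01] F [ 0.1 -0.1 -1.3] op 0.0076 q [ 0.16  0.3  -0.39  1.99  0.96  1.05 -0.47]
tip [ 0.5058 -0.1225  0.1221] S [-0.001  0.    -1.   ]
screw px [329.4 184.8]
120  68  67  66  77  88  87  88  87 120 129 113 112 129 132 130 130 132 125 126 176 221 220 219
124  71  64  68  76  87  88  96  94 128 129 130 126 112 107 131 131 127 127 130 128 218 220 222
128  34  37  28  70  90  90 112 127 128 129 130 128 130 129 113 108 126 132 131 134 219 220 224
132  41  36  40  79  88 112 126 128 128 127 123 120 121 124 128 129 119 107 129 178 219 224 223
136  36  32  38  86 102 129 129 128  95  96 106 110 111 109  99 105 129 129 118 177 223 223 221
140  36  30  31  89 115 132 124  97 108 108 101  87  91 107 111 105  97 128 139 222 179 181 219
144  31  34  36  95 107 103  98 103  84  52  49  51  53  54  54  97 110  98 203 228 226 228 188
148  32  32  80  96 106  93 106  73  51  52  52  51  56  55  52  51  99 115 215 229 227 228 130
152  31  46  85 151 103 105 109  49  49  52  53  53  50  56  56  55  57 187 180 223 228 145 1
[... 1030 characters left out ...]
  72 108 108 106 109 109 110
200  31  28  34  30  24  34  36  34  43  39  48  53  44  54  53  46  93 107 110 107 108 107 106
204  31  33  34  30  29  33  32  30  41  44  51  49  52  55  51  40 106 106 111 107 107 109 110
208  32  28  35  29  30  26  21  33  42  44  50  51  50  53  53  41 109 108 108 108 110 111 110
212  32  27  25  32  29  26  33  34  43  46  51  52  54  53  48  52 108 112 109 108 107 109 110
216  34  31  31  24  32  29  29  30  42  43  49  54  55  51  48  82 108 109 107 106 107 109 108
220  46  45  42  47  47  48  45  39  39  48  49  54  49  55  46 106 105 108 108 108 108 109 111
224  28  28  31  32  32  27  34  42  43  50  50  52  50  52  48 108 110 108 108 106 108 108 107
```

>>> {"api": "apply_moves", "payload": {"increments": [[[0.1,0,0.13],[0,0,0],1],[[0.1,0,0.13],[0,0,0],1],[[0.1,0,0.13],[0,0,0],1],[[0.06,0,0.08],[0,0,0],1],[[0.06,0,0.08],[0,0,0],1]]}}

```text
clock: 50.5
tool_pos: [0.5149, -0.1505, 0.141]
orientation: [0.271, 0.551, 0.765, -0.195]
contact_force: [-1.2, 0.1, 0.6]
opening: 0.0076
```

```bash
python3 - <<'E'
from h import *
p=tcp_for_tip([.5053,-.122,.0985],18.5,-39);got(p,18.5,-39);tipw()
E
```

```text
t 50.5 at [ 0.5149 -0.1505  0.141 ] units [ 0.17 -0.03  0.18] rot [0.01 0.   0.  ] F [-1.2  0.1  0.6] op 0.0076 q [ 0.15  0.33 -0.39  2.    0.99  1.03 -0.52]
tip [ 0.5062 -0.1223  0.1046] S [ 0. -0. -1.]
```

>>> {"api": "apply_moves", "payload": {"increments": [[[0.06,0,0.08],[0,0,0],1],[[0.06,0,0.08],[0,0,0],1],[[0.06,0,0.08],[0,0,0],1],[[0.05,0,0.06],[0,0,0],1],[[0,0,0],[0,0,0],1]]}}

```text
clock: 51.0
tool_pos: [0.5154, -0.1504, 0.1376]
orientation: [0.275, 0.551, 0.763, -0.197]
contact_force: [-2.9, 0.1, 0.5]
opening: 0.0073
```

```bash
python3 - <<'E'
from h import *
p=tcp_for_tip([.5053,-.122,.0985],18.5,-39);got(p,18.5,-39);tipw()
E
```

```text
t 51.0 at [ 0.5154 -0.1504  0.1376] units [ 0.09 -0.05  0.07] rot [ 0.01  0.11 -0.03] F [-2.9  0.1  0.5] op 0.0073 q [ 0.14  0.34 -0.38  2.01  1.01  1.03 -0.55]
tip [ 0.5069 -0.1224  0.101 ] S [ 0.005 -0.008 -1.   ]
```

>>> {"api": "apply_moves", "payload": {"increments": [[[0.06,0,0.09],[0,0,0],1],[[0.08,0,0.1],[0,0,0],1],[[0.08,0,0.1],[0,0,0],1],[[0.08,0,0.1],[0,0,0],1],[[0,0,0],[0,0,0],1]]}}

```text
clock: 51.5
tool_pos: [0.5154, -0.15, 0.138]
orientation: [0.282, 0.551, 0.759, -0.201]
contact_force: [-5.0, 1.7, -0.8]
opening: 0.008
```

```bash
python3 - <<'E'
from h import *
p=tcp_for_tip([.5053,-.122,.0985],18.5,-39);got(p,18.5,-39);tipw()
E
```

```text
t 51.5 at [ 0.5154 -0.15    0.138 ] units [ 0.09 -0.06  0.09] rot [ 0.01  0.32 -0.09] F [-5.   1.7 -0.8] op 0.008 q [ 0.12  0.34 -0.38  2.01  1.03  1.04 -0.58]
tip [ 0.5073 -0.1226  0.1009] S [ 0.014 -0.025 -1.   ]
```

>>> {"api": "apply_moves", "payload": {"increments": [[[0,0,0],[0,0,0],0.75],[[0,0,0],[0,0,0],0.65],[[0,0,0],[0,0,0],0.65],[[0,0,0],[0,0,0],0.65],[[0,0,-0.4],[0,0,0],0.65]]}}

```text
clock: 52.0
tool_pos: [0.5139, -0.1452, 0.1453]
orientation: [0.283, 0.551, 0.759, -0.202]
contact_force: [0.6, 0.1, 0.7]
opening: 0.0299
```

>>> {"api": "apply_moves", "payload": {"increments": [[[0,0,-0.8],[0,0,0],0.65],[[0,0,-1],[0,0,0],0.65],[[0,0,-1],[0,0,0],0.65],[[0,0,-0.5],[0,0,0],0.65],[[0,0,0],[0,0,0],0.65]]}}

```text
clock: 52.5
tool_pos: [0.4967, -0.0904, 0.2118]
orientation: [0.283, 0.551, 0.759, -0.2]
contact_force: [0.5, -0.1, -0.6]
opening: 0.03
```

```bash
python3 - <<'E'
from h import *
a=np.radians(-71.5);L=np.array([np.cos(a),np.sin(a)])
p=np.r_[np.array([.5053,-.122])+.09*L,.2];print(p);got(p,18.5,0)
f,K,W=cam('wrist');save('w23',f);np.savez('w23.npz',f=f,K=K,W=W,T=tool())
s,Ks,Ws=cam('scene');save('s23',s);t,Kt,Wt=cam('top')
u=proj(Ks,Ws,[.52,-.15,.13]).astype(int);v=proj(Kt,Wt,[.52,-.15,.13]).astype(int)
a1=cv2.resize(f,(480,360));b=cv2.resize(s[u[1]-45:u[1]+45,u[0]-48:u[0]+48],(320,300),interpolation=cv2.INTER_CUBIC);c=cv2.resize(t[v[1]-45:v[1]+45,v[0]-48:v[0]+48],(320,300),interpolation=cv2.INTER_CUBIC)
o=np.zeros((600,800,3),np.uint8);o[:360,:480]=a1;o[:300,480:]=b;o[300:,480:]=c;save('c23',o)
E
```

```text
[ 0.53385742 -0.20734913  0.2       ]
t 52.5 at [ 0.4967 -0.0904  0.2118] units [-3.42 -0.05  3.55] rot [ 0.06  8.12 -0.08] F [ 0.5 -0.1 -0.6] op 0.03 q [ 0.06  0.23 -0.45  1.95  0.88  1.22 -0.49]
```

View pics/c23.png

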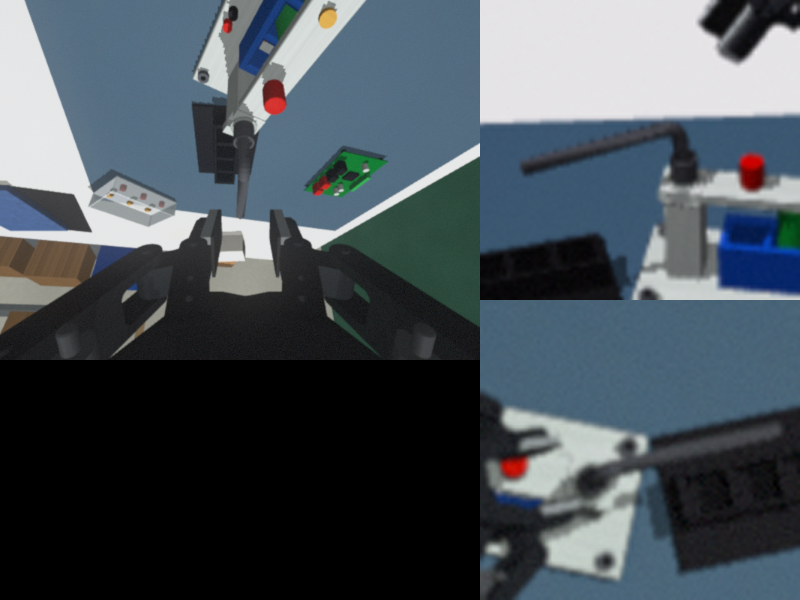

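```bash
python3 - <<'E'
from h import *
d=read_camera('top');K,W=np.array(d['K']),np.array(d['world_from_camera'])
v=proj(K,W,[.52,-.15,.13]).astype(int)-[48,45]
b=ray(K,W,*(v+np.array([108,181])/3.333),.147);t=ray(K,W,*(v+np.array([298,132])/3.333),.134)
w=t-b;print(b,t,np.linalg.norm(w),np.degrees(np.arctan2(w[1],w[0])))
E
```

```text
[ 0.50023407 -0.11688239  0.147     ] [ 0.53347752 -0.23418747  0.134     ] 0.12261569771874054 -74.17763563738087
```

>>> {"api": "apply_moves", "payload": {"increments": [[[0,0,0],[0,1,0],0.65],[[0,0,0],[0,1,0],0.65],[[0,0,0],[0,1,0],0.65],[[0,0,0],[0,1,0],0.65],[[0,0,0],[0,1,0],0.65]]}}

```text
clock: 53.2
tool_pos: [0.4907, -0.0938, 0.2022]
orientation: [0.098, 0.581, 0.804, -0.079]
contact_force: [-0.3, -0.6, -1.1]
opening: 0.0301
```

>>> {"api": "apply_moves", "payload": {"increments": [[[0,0,0],[0,1,0],0.65],[[0,0,0],[0,1,0.3],0.65],[[0,0,0],[0,0.8,0.3],0.65],[[-0.5,0,0],[0,0,0],0.65],[[-0.9,0,0],[0,0,0],0.65]]}}

```text
clock: 53.7
tool_pos: [0.4966, -0.135, 0.1977]
orientation: [-0.006, 0.612, 0.791, -0.005]
contact_force: [0.6, 1.0, 0.0]
opening: 0.0298
```

>>> {"api": "apply_moves", "payload": {"increments": [[[-0.9,0,0],[0,0,0],0.65],[[-0.9,0,0],[0,0,0],0.65],[[-0.9,0,0],[0,0,0],0.65],[[-0.3,0,0],[0,0,0],0.65],[[0,0,0],[0,0,0],0.65]]}}

```text
clock: 54.2
tool_pos: [0.5121, -0.218, 0.1919]
orientation: [-0.008, 0.614, 0.789, -0.012]
contact_force: [0.4, -0.3, -0.7]
opening: 0.0297
```

```bash
python3 - <<'E'
from h import *
got([.528,-.204,.1235],15.5,0)
f,K,W=cam('wrist');save('w24',f)
for r in (.03,.05,.07,.09,.11):
    for yw in (-74.5,): 
        a=np.radians(yw);print(r,proj(K,W,[.5053+r*np.cos(a),-.122+r*np.sin(a),.1435-r*.105]).round(0),end=' ')
g=cv2.cvtColor(f,cv2.COLOR_RGB2GRAY);print()
for r in range(140,330,8): print(r,''.join('#' if v<65 else '+' if v<85 else '.' for v in g[r,240:420:2]))
E
```

```text
t 54.2 at [ 0.5121 -0.218   0.1919] units [0.39 0.83 2.71] rot [-0.33  0.01 -0.25] F [ 0.4 -0.3 -0.7] op 0.0297 q [ 0.61  0.39 -0.34  1.54  0.15  1.26  0.49]
0.03 [363. 152.] 0.05 [363. 188.] 0.07 [362. 221.] 0.09 [362. 252.] 0.11 [361. 281.] 
140 ..........................................................+#####+++.......................
148 ..........................................................+###++++........................
156 ..................................................++++....+#####++++..##+.................
164 ....................................++++++++++++++++++....####++++#.......................
172 ......................++++++++++++++++++++++++++++++++++..###+#+++#.......................
180 ......................#########################################+++#####+..................
188 ......................##########################################++#####...................
196 ......................#########################################++######...................
204 ......................#######################################+#++#+####...................
2
[... 723 characters left out ...]
###......+###+.....................
276 .......................###################################.....++###......................
284 ....................+++++################################+..###+++++......................
292 ............+#####++++++#################################+..#####+++++#####+..............
300 ..........######+++++++###########################################++++++######............
308 ........#######+++++++#############################################++++++#######..........
316 ......########+......##############################################+.....+########........
324 +#################+..#######........#################.......#######...#################+..
```

```bash
python3 - <<'E'
from h import *
f=cv2.imread('pics/w24.png')[:,:,::-1]
for r in (130,150,200,230,250,270,284): print(r,[tuple(int(x) for x in f[r,c]) for c in range(346,392,4)])
E
```

```text
130 [(147, 153, 151), (117, 122, 122), (107, 111, 109), (53, 54, 56), (55, 58, 60), (63, 63, 67), (65, 63, 70), (96, 99, 102), (227, 232, 229), (226, 231, 229), (225, 231, 229), (226, 231, 229)]
150 [(146, 152, 151), (223, 228, 226), (213, 218, 217), (48, 53, 53), (59, 59, 64), (64, 65, 69), (73, 75, 79), (113, 117, 120), (126, 131, 132), (129, 133, 134), (183, 191, 188), (224, 230, 228)]
200 [(34, 36, 34), (45, 44, 49), (45, 45, 49), (56, 56, 59), (61, 62, 66), (64, 67, 69), (64, 66, 69), (53, 52, 56), (46, 46, 50), (93, 119, 140), (97, 122, 143), (98, 126, 146)]
230 [(35, 39, 42), (41, 41, 46), (45, 48, 49), (58, 62, 65), (88, 89, 94), (93, 97, 103), (80, 82, 88), (48, 48, 51), (44, 51, 56), (98, 123, 146), (98, 125, 148), (99, 124, 146)]
250 [(47, 48, 53), (50, 50, 54), (56, 58, 61), (87, 90, 95), (90, 92, 98), (92, 96, 100), (70, 72, 75), (49, 51, 54), (81, 100, 116), (95, 122, 143), (96, 124, 146), (94, 121, 142)]
270 [(47, 45, 50), (50, 53, 57), (61, 62, 67), (85, 88, 94), (91, 95, 98), (87, 86, 93), (62, 65, 70), (48, 50, 55), (100, 125, 144), (101, 125, 147), (99, 124, 146), (97, 124, 145)]
284 [(41, 45, 47), (54, 50, 57), (65, 67, 72), (88, 90, 98), (30, 34, 35), (66, 69, 71), (77, 82, 83), (78, 81, 83), (93, 120, 139), (95, 123, 144), (97, 123, 145), (98, 123, 145)]
```

>>> {"api": "apply_moves", "payload": {"increments": [[[0.2,0.4,0],[-0.33,0,-0.25],0.65],[[0.2,0.43,0],[0,0,0],0.65],[[0,0,0.5],[0,0,0],0.65],[[0,0,0.5],[0,0,0],0.65],[[0,0,0],[0,0,0],0.65]]}}

```text
clock: 54.75
tool_pos: [0.531, -0.1941, 0.1646]
orientation: [0.0, 0.6, 0.8, 0.002]
contact_force: [-0.1, -0.1, -0.7]
opening: 0.0298
```

```bash
python3 - <<'E'
from h import *
got([.528,-.204,.1235],15.5,0)
E
```

```text
t 54.8 at [ 0.531  -0.1941  0.1646] units [-0.35 -0.23  1.64] rot [ 0.03 -0.02  0.14] F [-0.1 -0.1 -0.7] op 0.0298 q [ 0.58  0.42 -0.36  1.57  0.15  1.17  0.48]
```

>>> {"api": "apply_moves", "payload": {"increments": [[[-0.3,-0.2,0],[0,0,0.1],0.65],[[0,0,0],[0,0,0],0.65],[[0,0,0.5],[0,0,0],0.65],[[0,0,0.6],[0,0,0],0.65],[[0,0,0.5],[0,0,0],0.65]]}}

```text
clock: 55.25
tool_pos: [0.5291, -0.2053, 0.1237]
orientation: [0.002, 0.605, 0.796, 0.002]
contact_force: [-0.7, -0.7, -0.7]
opening: 0.03
```

```bash
python3 - <<'E'
from h import *
got([.528,-.204,.1235],15.5,0)
E
```

```text
t 55.2 at [ 0.5291 -0.2053  0.1237] units [ 0.06 -0.03  0.01] rot [0.07 0.02 0.  ] F [-0.7 -0.7 -0.7] op 0.03 q [ 0.59  0.46 -0.34  1.63  0.17  1.08  0.47]
```

>>> {"api": "apply_moves", "payload": {"increments": [[[0,0,0],[0,0,0],0.83],[[0,0,0],[0,0,0],0.83],[[0,-0.3,0],[0,0,0.4],0.83],[[0.01,-0.4,0],[0,0,0.8],0.83],[[0.01,-0.5,0],[0,0,0.8],0.83]]}}

```text
clock: 55.75
tool_pos: [0.5099, -0.2063, 0.125]
orientation: [0.009, 0.674, 0.739, 0.012]
contact_force: [11.6, 3.0, -2.0]
opening: 0.0147
```

```bash
cat >> h.py <<'E'
def key():
    T=tool();v=T[:2,3]-np.array([.5055,-.122]);y=T[:3,1];o=get_obs()
    print('t',round(o['clock'],1),'z',T[2,3].round(4),'r',np.linalg.norm(v).round(4),'Lyaw',np.degrees(np.arctan2(v[1],v[0])).round(1),'jaw-90',(np.degrees(np.arctan2(y[1],y[0]))-90).round(1),'F',o['contact_force'].round(1),'tq',o['ft_torque'].round(2),'op',round(o['opening'],4),'tiltxy',T[2,:2].round(3))
E
python3 -c "
from h import *
key()"
```

```text
t 55.8 z 0.125 r 0.0844 Lyaw -87.0 jaw-90 -84.8 F [11.6  3.  -2. ] tq [ 0.5  -2.18  0.05] op 0.0147 tiltxy [0.003 0.029]
```

>>> {"api": "apply_moves", "payload": {"increments": [[[0.0,-0.5,0.03],[0.1,0,0.8],0.83],[[0.0,-0.5,0],[0.1,0,0.8],0.83],[[0.0,-0.5,0],[0.1,0,0.8],0.83],[[0.0,-0.5,0],[0.1,0,0.8],0.83],[[0.0,-0.5,0],[0.1,0,0.8],0.83]]}}

```text
clock: 56.25
tool_pos: [0.4806, -0.1993, 0.1358]
orientation: [0.019, 0.795, 0.606, 0.026]
contact_force: [11.0, -2.1, -4.4]
opening: 0.0146
```

```bash
python3 -c "
from h import *
key()"
```

```text
t 56.2 z 0.1358 r 0.0813 Lyaw -107.9 jaw-90 -105.3 F [11.  -2.1 -4.4] tq [-0.24 -2.05  0.11] op 0.0146 tiltxy [0.019 0.061]
```

>>> {"api": "apply_moves", "payload": {"increments": [[[0,-0.3,0.2],[0.4,0,0.3],0.83],[[0,-0.3,0.2],[0.4,0,0.3],0.83],[[0.0,-0.4,0.15],[0.3,0,0.7],0.83],[[0.0,-0.45,0.1],[0.3,0,0.8],0.83],[[0.0,-0.45,0.1],[0.3,0,0.8],0.83]]}}

```text
clock: 56.75
tool_pos: [0.4705, -0.1952, 0.1345]
orientation: [-0.008, 0.869, 0.495, 0.009]
contact_force: [9.5, -3.8, -0.8]
opening: 0.0145
```

```bash
python3 -c "
from h import *
key()"
```

```text
t 56.8 z 0.1345 r 0.0811 Lyaw -115.6 jaw-90 -120.6 F [ 9.5 -3.8 -0.8] tq [-0.86 -1.96  0.06] op 0.0145 tiltxy [ 0.024 -0.005]
```

>>> {"api": "apply_moves", "payload": {"increments": [[[0,-0.3,0.4],[0.1,0.1,0.1],0.83],[[0,-0.4,0.3],[0.15,0.1,0.3],0.83],[[0.0,-0.5,0.15],[0.15,0,0.5],0.83],[[0.0,-0.5,0.1],[0.15,0,0.8],0.83],[[0.0,-0.5,0.1],[0.15,0,0.8],0.83]]}}

```text
clock: 57.25
tool_pos: [0.4611, -0.1884, 0.13]
orientation: [-0.0, 0.921, 0.388, 0.032]
contact_force: [7.6, -6.9, 0.1]
opening: 0.015
```

```bash
python3 -c "
from h import *
key()"
```

```text
t 57.2 z 0.13 r 0.0799 Lyaw -123.8 jaw-90 -134.3 F [ 7.6 -6.9  0.1] tq [-1.51 -1.49  0.02] op 0.015 tiltxy [0.059 0.025]
```

```bash
python3 -c "
from h import *
got([.4611,-.1884,.124],-44.3,0)"
```

```text
t 57.2 at [ 0.4611 -0.1884  0.13  ] units [-0.01 -0.    0.24] rot [ 0.28 -0.67  0.  ] F [ 7.6 -6.9  0.1] op 0.015 q [ 0.53  0.28 -0.17  1.85  0.    0.97 -0.41]
```

>>> {"api": "apply_moves", "payload": {"increments": [[[0.1,-0.6,0.2],[0.1,0.3,0],0.83],[[0,-0.7,0.1],[0.1,0.2,0.1],0.83],[[0.0,-0.7,0.1],[0.15,0.1,0.3],0.83],[[0.0,-0.7,0.1],[0.15,0,0.5],0.83],[[0.0,-0.7,0.1],[0.15,0,0.5],0.83]]}}

```text
clock: 57.75
tool_pos: [0.4367, -0.158, 0.1325]
orientation: [0.002, 0.945, 0.319, 0.076]
contact_force: [11.6, -8.5, -7.1]
opening: 0.0142
```

```bash
python3 -c "
from h import *
key();T=tool();got(T[:3,3],np.degrees(np.arctan2(T[1,1],T[0,1])),0)"
```

```text
t 57.8 z 0.1325 r 0.0776 Lyaw -152.4 jaw-90 -142.9 F [11.6 -8.5 -7.1] tq [-1.96 -2.07 -0.49] op 0.0142 tiltxy [0.142 0.053]
t 57.8 at [ 0.4367 -0.158   0.1325] units [0. 0. 0.] rot [ 0.6  -1.63  0.04] F [11.6 -8.5 -7.1] op 0.0142 q [ 0.54  0.16 -0.18  2.   -0.08  0.87 -0.5 ]
```

>>> {"api": "apply_moves", "payload": {"increments": [[[0,-0.3,0.1],[0.2,-0.5,0.4],0.83],[[0,-0.3,0.1],[0.2,-0.5,0.4],0.83],[[0.0,-0.4,0.1],[0.1,-0.4,0.4],0.83],[[0.0,-0.5,0.1],[0.1,-0.3,0.4],0.83],[[0.0,-0.5,0.1],[0.1,0,0.4],0.83]]}}

```text
clock: 58.25
tool_pos: [0.431, -0.1481, 0.1329]
orientation: [0.024, 0.975, 0.218, 0.017]
contact_force: [4.9, -12.1, -1.4]
opening: 0.0142
```

```bash
python3 -c "
from h import *
key();T=tool();got(T[:3,3],np.degrees(np.arctan2(T[1,1],T[0,1])),0)"
```

```text
t 58.2 z 0.1329 r 0.0789 Lyaw -160.7 jaw-90 -154.8 F [  4.9 -12.1  -1.4] tq [-2.34 -1.02 -0.1 ] op 0.0142 tiltxy [0.023 0.054]
t 58.2 at [ 0.431  -0.1481  0.1329] units [0. 0. 0.] rot [ 0.62 -0.26  0.01] F [  4.9 -12.1  -1.4] op 0.0142 q [ 0.41  0.19 -0.16  1.96  0.07  0.95 -0.91]
```

>>> {"api": "apply_moves", "payload": {"increments": [[[0,-0.5,0.2],[0.3,-0.1,0.1],0.83],[[0,-0.6,0.1],[0.3,-0.1,0.1],0.83],[[0.0,-0.7,0.1],[0.2,0,0.2],0.83],[[0.0,-0.7,0.1],[0.2,0,0.2],0.83],[[0.0,-0.7,0.1],[0.2,0,0.2],0.83]]}}

```text
clock: 58.75
tool_pos: [0.4294, -0.1384, 0.1347]
orientation: [0.028, 0.986, 0.162, 0.031]
contact_force: [9.1, -26.9, -7.1]
opening: 0.0147
```

```bash
python3 -c "
from h import *
key();T=tool();got(T[:3,3],np.degrees(np.arctan2(T[1,1],T[0,1])),0)"
```

```text
t 58.8 z 0.1347 r 0.0778 Lyaw -167.8 jaw-90 -161.4 F [  9.1 -26.9  -7.1] tq [-5.38 -1.64 -0.24] op 0.0147 tiltxy [0.053 0.064]
t 58.8 at [ 0.4294 -0.1384  0.1347] units [0. 0. 0.] rot [ 0.74 -0.61  0.02] F [  9.1 -26.9  -7.1] op 0.0147 q [ 0.39  0.16 -0.15  1.99  0.06  0.92 -1.04]
```

>>> {"api": "apply_moves", "payload": {"increments": [[[0,0.3,0],[0.3,-0.3,0],0.75],[[0,0.1,0],[0.3,-0.2,0],0.65],[[0,0,0],[0,0,0],0.65],[[0,0,-0.5],[0,0,0],0.65],[[0,0,-1],[0,0,0],0.65]]}}

```text
clock: 59.25
tool_pos: [0.4301, -0.1544, 0.1755]
orientation: [0.008, 0.988, 0.155, 0.007]
contact_force: [0.1, 0.1, -0.5]
opening: 0.03
```

>>> {"api": "apply_moves", "payload": {"increments": [[[0,0,-1],[0,0,0],0.65],[[0,0,-0.7],[0,0,0],0.65],[[0,0,0],[0,0,0],0.65],[[0,0,0],[0,0,0],0.65],[[0,0,0],[0,0,0],0.65]]}}

```text
clock: 59.75
tool_pos: [0.4286, -0.151, 0.2219]
orientation: [0.01, 0.988, 0.155, 0.009]
contact_force: [-0.8, -0.2, -0.7]
opening: 0.0299
```

```bash
python3 - <<'E'
from h import *
got([.518,-.119,.19],-76,-36)
f,K,W=cam('wrist');save('w26',f);np.savez('w26.npz',f=f,K=K,W=W)
t,Kt,Wt=cam('top');save('t26',t);s,Ks,Ws=cam('scene');save('s26',s)
g=f.astype(int);sat=g.max(2)-g.min(2);v=g.mean(2)
for yw in (-170,-166,-162,-158):
    a=np.radians(yw);print(yw,[proj(K,W,[.5055+r*np.cos(a),-.122+r*np.sin(a),.1435-r*.105]).round(0).tolist() for r in (0,.05,.08,.113)])
gt=t.astype(int);vt=proj(Kt,Wt,[.46,-.13,.13]).astype(int);print(vt)
for r in range(vt[1]-22,vt[1]+34,2): print(r,' '.join('%3d'%x for x in t[r,vt[0]-36:vt[0]+36:2].mean(1)))
E
```

```text
t 59.8 at [ 0.4286 -0.151   0.2219] units [ 3.78 -0.15  1.33] rot [ 0.48 -7.38  0.66] F [-0.8 -0.2 -0.7] op 0.0299 q [ 0.42  0.11 -0.14  1.8   0.03  1.2  -0.99]
-170 [[317.0, 123.0], [308.0, 202.0], [303.0, 243.0], [298.0, 285.0]]
-166 [[317.0, 123.0], [313.0, 202.0], [311.0, 244.0], [308.0, 286.0]]
-162 [[317.0, 123.0], [318.0, 203.0], [319.0, 244.0], [319.0, 286.0]]
-158 [[317.0, 123.0], [323.0, 202.0], [327.0, 244.0], [330.0, 285.0]]
[352 275]
253 118 118 109  87  91 135 191 193 192 192 193 165 117  97  43  36  61  58 126 194 118  24  70  78 128 128 129 128 126 128  91  90 121 118 121 116
255 105 110 141 183 186 194 195 196 194 194 189 128 111  77  34  34  61  75 114 184  66  41  70  99 131 130 131 129 128 129  76 105 125 125 123 122
257  55  78 111 111 153 166 175 188 192 190 163 115 112  94  44  36  53  75  88 151  18  52  72 114 132 132 131 130 132 125  69 122 128 127 124 124
259  59  53  58  62  65  72  85  91 110 121 109 109 115 109  90  71  91  57  64  60  23  81  82 128 133 134 132 130 132 117  81 126 130 127 128 127
261  46  44  44  51  55  56  55  51  93 116 113  85  72  
[... 2794 characters left out ...]
  48  62  62  42  39  53  40  46 100 138 138 138 139 138 139 121 114 119 122 125 128 125 128 128 128 129 130
301  97  94  96  76  60  59  66  91  98  61  39  35  19  19  55  35  49 120 140 139 140 137 141 138 105 112 119 124 123 124 124 128 128 129 129 130
303  95  95  94  96  70  59  59  71  98  75  24  25  30  49  75  54  65 136 140 140 138 141 139 130 107 110 116 122 123 121 122 127 128 129 131 131
305  96  96  95  93  91  65  60  58  85  89  63  56  79  92  91  48  83 139 138 141 142 141 140 119 100 107 113 112 116 117 121 127 128 128 128 128
307  93  96  96  98  94  80  58  58  60  92  95  92  94  95  84  42 107 137 136 137 137 140 138 101 102 107 109 112 117 119 123 126 126 128 129 129
```

```bash
python3 - <<'E'
from h import *
d=np.load('w26.npz');g=d['f'].astype(int);K,W=d['K'],d['W']
v=g.mean(2);sat=g.max(2)-g.min(2)
for r in range(150,292,10):
    print(r,' '.join(('%d'%v[r,c])+('b' if sat[r,c]>20 else '') for c in range(290,350,4)))
E
```

```text
150 149 152 147 148 146 147 72 79 95 103 226 224 225 226 228
160 226 224 222 223 224 227 161 71 82 98 130 224 224 204 122b
170 224 224 223 225 226 224 223 66 79 92 103 219 145b 121b 121b
180 120b 121b 97 205 223 200 111 44 72 80 96 106 123b 120b 120b
190 121b 120b 120b 121b 122b 120b 104b 142 112 80 92 104 108b 121b 123b
200 118b 119b 118b 117b 121b 119b 120b 120b 119b 68 86 99 100 120b 118b
210 119b 119b 119b 120b 121b 120b 118b 119b 119b 108b 79 90 100 97 120b
220 118b 118b 120b 117b 119b 121b 119b 117b 118b 118b 74 85 98 98 117b
230 120b 117b 117b 120b 120b 120b 118b 117b 120b 118b 118b 77 79 106 91
240 120b 118b 118b 118b 116b 116b 117b 120b 117b 115b 119b 101b 86 97 97
250 119b 120b 119b 121b 120b 119b 118b 117b 116b 116b 118b 121b 78 91 105
260 118b 116b 117b 119b 118b 116b 115b 116b 120b 119b 119b 118b 115b 87 96
270 117b 114b 118b 117b 115b 116b 119b 120b 116b 117b 116b 117b 115b 95b 92
280 64 65b 117b 115b 118b 119b 115b 115b 114b 117b 116b 117b 118b 116b 88
290 41 45 118b 117b 118b 117b 118b 115b 118b 116b 119b 116b 120b 116b 113b
```

>>> {"api": "apply_moves", "payload": {"increments": [[[0.3,0,-0.3],[0.25,-1,-0.7],0.65],[[0.5,0,-0.3],[0.25,-1,-0.7],0.65],[[0.5,0,0],[0,-1,-0.7],0.65],[[0.5,0,0],[0,-1,0],0.65],[[0.5,0,0],[0,-1,0],0.65]]}}

```text
clock: 60.4
tool_pos: [0.4747, -0.1322, 0.224]
orientation: [0.03, 0.946, 0.237, -0.218]
contact_force: [-0.3, -0.1, -0.5]
opening: 0.0297
```

>>> {"api": "apply_moves", "payload": {"increments": [[[0,0,0],[0,-1,0],0.65],[[0,0,0],[0,-1,0],0.65],[[0,0,0],[0,-0.3,0],0.65],[[0,0,0],[0,0,0],0.65],[[0,0,0],[0,0,0],0.65]]}}

```text
clock: 60.9
tool_pos: [0.4763, -0.1287, 0.2166]
orientation: [0.053, 0.916, 0.237, -0.319]
contact_force: [-0.9, -0.0, -0.1]
opening: 0.03
```

```bash
python3 - <<'E'
from h import *
got([.5165,-.1155,.189],-60,-36)
E
```

```text
t 60.9 at [ 0.4763 -0.1287  0.2166] units [ 1.99  0.34 -0.16] rot [-0.75  0.32  0.04] F [-0.9 -0.  -0.1] op 0.03 q [ 0.12  0.64 -0.15  1.25  0.34  1.87 -1.1 ]
```

>>> {"api": "apply_moves", "payload": {"increments": [[[0.5,0.1,0],[-0.4,0.2,0],0.65],[[0.6,0.1,0],[-0.35,0.1,0],0.65],[[0.6,0.1,0],[0,0,0],0.65],[[0.2,0,0],[0,0,0],0.65],[[0,0,0],[0,0,0],0.65]]}}

```text
clock: 61.4
tool_pos: [0.5133, -0.1192, 0.1908]
orientation: [0.082, 0.92, 0.244, -0.295]
contact_force: [-0.7, -0.4, 0.3]
opening: 0.0297
```

```bash
python3 - <<'E'
from h import *
got([.4809,-.1361,.132],-60,-36)
f,K,W=cam('wrist');save('w27',f);np.savez('w27.npz',f=f,K=K,W=W)
v=f.astype(int).mean(2);sat=f.max(2).astype(int)-f.min(2)
for yw in (-150,): a=np.radians(yw);print([proj(K,W,[.5055+r*np.cos(a),-.122+r*np.sin(a),.1435-r*.105]).round(0).tolist() for r in (0,.02,.04,.06,.08,.113)])
for r in range(60,300,10): print(r,' '.join(('%d'%v[r,c])+('b' if sat[r,c]>20 else '') for c in range(296,362,4)))
E
```

```text
t 61.4 at [ 0.5133 -0.1192  0.1908] units [ 0.18 -0.08  2.76] rot [ 0.05 -0.08 -0.06] F [-0.7 -0.4  0.3] op 0.0297 q [ 0.08  0.69 -0.16  1.22  0.37  1.81 -1.14]
[[324.0, 231.0], [324.0, 250.0], [324.0, 265.0], [325.0, 278.0], [325.0, 290.0], [325.0, 306.0]]
60 72b 69b 75b 77b 208 216 216 218 217 220 216 215 219 215 214 215 214
70 70b 72b 69b 69b 126b 215 212 215 214 218 219 218 220 217 219 218 213
80 119b 87b 71b 70b 154b 212 216 217 212 214 215 212 216 218 218 221 219
90 80b 115b 117b 118b 127b 99 100 121 123 208 217 214 214 217 214 216 219
100 120b 118b 131b 97 101 100 102 124 121 122 122 126 213 219 212 215 215
110 127 108 98 95 102 98 100 122 125 123 124 122 120 191 217 217 218
120 125 101 100 100 100 100 102 123 124 123 124 125 123 160 216 216 215
130 200 137 126 117 99 101 105 122 124 123 127 125 125 128 197 113b 110b
140 217 214 216 214 163 131 115 130 109 125 126 125 125 122 112b 110b 87b
150 215 211 213 217 216 164 225 211 126 124 123 122 124 126 111b 111b 103b
160 197 173 126 189 201 115 148 149 139 156 211 145 125 124 116 111b 102b
170 114 134 115 109 57 56 57 60 57 61 85 
[... 233 characters left out ...]
107b
210 110b 108b 111b 110b 105b 62 64 69 65 107b 110b 110b 110b 110b 110b 111b 111b
220 114b 111b 113b 110b 89b 65 68 73 74 112b 111b 111b 113b 110b 107b 106b 109b
230 113b 112b 111b 111b 68 70 86 90 81 111b 112b 110b 110b 109b 110b 110b 111b
240 112b 113b 112b 114b 68 86 99 97 86 111b 112b 109b 110b 109b 112b 107b 110b
250 113b 114b 111b 113b 91b 91 108 104 93 113b 111b 108b 106b 107b 111b 109b 110b
260 230 213 158b 112b 110b 68 84 96 101 110b 113b 111b 109b 112b 110b 111b 113b
270 231 230 231 231 231 74 85 95 102 209 158b 115b 113b 112b 110b 114b 107b
280 228 231 230 231 231 142 85 97 101 227 231 230 231 230 230 229 148
290 227 231 230 231 231 224 87 98 104 192 230 230 230 231 230 230 89
```

>>> {"api": "apply_moves", "payload": {"increments": [[[0.1,-0.06,0.4],[0.05,-0.08,-0.05],0.65],[[0.08,0,0.7],[0,0,0],0.65],[[0,0,0.8],[0,0,0],0.65],[[0,0,0.5],[0,0,0],0.65],[[0,0,0],[0,0,0],0.65]]}}

```text
clock: 61.95
tool_pos: [0.4821, -0.1365, 0.1384]
orientation: [0.08, 0.919, 0.244, -0.299]
contact_force: [-0.1, 0.6, 0.3]
opening: 0.03
```

```bash
python3 - <<'E'
from h import *
got([.4809,-.1361,.132],-60,-36)
E
```

```text
t 62.0 at [ 0.4821 -0.1365  0.1384] units [ 0.12 -0.04  0.23] rot [-0.01  0.01 -0.05] F [-0.1  0.6  0.3] op 0.03 q [ 0.12  0.68 -0.15  1.38  0.38  1.67 -1.16]
```

Final bit and grip.

>>> {"api": "apply_moves", "payload": {"increments": [[[0.1,-0.03,0.2],[0,0,0],0.65],[[0,0,0],[0,0,0],0.65],[[0,0,0],[0,0,0],1],[[0,0,0],[0,0,0],1],[[0,0,0],[0,0,0],1]], "grip_force": 40}}

```text
clock: 62.45
tool_pos: [0.4811, -0.1359, 0.1334]
orientation: [0.08, 0.919, 0.244, -0.299]
contact_force: [-1.4, -1.1, -1.6]
opening: 0.0091
```

>>> {"api": "apply_moves", "payload": {"increments": [[[0,0,0],[0,0,0],1],[[0,0,0],[0,0,0],1],[[0,0,0],[0,0,0],1],[[0,0,0],[0,0,0],1],[[0,0,0],[0,0,0],1]], "grip_force": 110}}

```text
clock: 62.95
tool_pos: [0.4811, -0.1359, 0.1334]
orientation: [0.08, 0.919, 0.244, -0.299]
contact_force: [-2.2, -0.1, -1.1]
opening: 0.0077
```

```bash
python3 - <<'E'
from h import *
got([.4809,-.1361,.132],-60,-36)
T=tool();print('up in tool',(T[:3,:3].T@[0,0,1]).round(3))
E
```

```text
t 63.0 at [ 0.4811 -0.1359  0.1334] units [0.03 0.   0.05] rot [-0.01  0.01 -0.05] F [-2.2 -0.1 -1.1] op 0.0077 q [ 0.12  0.68 -0.15  1.39  0.38  1.66 -1.16]
up in tool [-0.588  0.002 -0.809]
```

>>> {"api": "apply_moves", "payload": {"increments": [[[-0.1,0,-0.14],[0,0,0],1],[[-0.15,0,-0.2],[0,0,0],1],[[-0.18,0,-0.24],[0,0,0],1],[[-0.18,0,-0.24],[0,0,0],1],[[-0.18,0,-0.24],[0,0,0],1]]}}

```text
clock: 63.45
tool_pos: [0.4814, -0.1358, 0.1683]
orientation: [0.08, 0.919, 0.244, -0.298]
contact_force: [-0.9, -0.4, -1.9]
opening: 0.0078
```

```bash
python3 - <<'E'
from h import *
got([.4811,-.1359,.17],-60,-36)
E
```

```text
t 63.5 at [ 0.4814 -0.1358  0.1683] units [-0.05 -0.   -0.05] rot [-0.01 -0.01 -0.05] F [-0.9 -0.4 -1.9] op 0.0078 q [ 0.12  0.65 -0.16  1.35  0.38  1.72 -1.14]
```

>>> {"api": "apply_moves", "payload": {"increments": [[[-0.59,0,-0.81],[0,0,0],1],[[-0.59,0,-0.81],[0,0,0],1],[[-0.59,0,-0.81],[0,0,0],1],[[-0.4,0,-0.6],[0,1,0],1],[[0,0,0],[0,1,0],1]]}}

```text
clock: 63.95
tool_pos: [0.484, -0.1326, 0.2669]
orientation: [0.058, 0.942, 0.253, -0.213]
contact_force: [1.0, -0.3, -1.0]
opening: 0.0078
```

>>> {"api": "apply_moves", "payload": {"increments": [[[0,0,0],[0,1,0],1],[[0,0,0],[0,1,0],1],[[0,0,0],[0,1,0],1],[[0,0,0],[0,1,0],1],[[0,0,0],[0,1,0],1]]}}

```text
clock: 64.45
tool_pos: [0.4856, -0.1314, 0.2745]
orientation: [0.002, 0.965, 0.261, 0.009]
contact_force: [-0.4, -0.3, -1.6]
opening: 0.0079
```

```bash
python3 - <<'E'
from h import *
got([.48,.0,.27],8.4,0)
t,K,W=cam('top');save('t30',t);h=cv2.cvtColor(t,cv2.COLOR_RGB2HSV);H,S,V=[h[:,:,i].astype(int) for i in range(3)]
m=((H>8)&(H<25)&(S>80)&(V>120)).astype(np.uint8);n,l,s,c=cv2.connectedComponentsWithStats(m)
for i in range(1,n):
    if s[i,4]>300: print('wood',s[i,4],c[i].round(1))
for cc,a in greens(t): print('g',cc)
f,K,W=cam('wrist');save('w30',f);np.savez('w30.npz',f=f,K=K,W=W,T=tool());g=cv2.cvtColor(f,cv2.COLOR_RGB2GRAY)
for r in range(150,400,5): print(r,' '.join('%3d'%x for x in g[r,300:360:4]))
E
```

```text
t 64.5 at [ 0.4856 -0.1314  0.2745] units [ 2.45 -4.65  0.18] rot [  0.2   -0.1  -13.63] F [-0.4 -0.3 -1.6] op 0.0079 q [ 0.4   0.19 -0.2   1.58  0.04  1.35 -0.85]
wood 1248 [153.7 262.8]
150 137 109 111 176 227 229 229 228 228 227 229 229 225 125 120
155 230 210  99 110 121 226 229 230 230 229 229 228 228 230 156
160 230 230 227 125 211 225 226 228 229 230 230 231 228 227 230
165 226 228 230 227 200 228 226 224 228 230 229 231 229 229 226
170 227 227 227 231 229 223 131 227 225 228 227 231 231 222 139
175 226 226 229 226 228 203 229 187 205 228 227 225 228 228 147
180 229 227 222 217 215 208 215 214 222 143 229 227 228 228 229
185 229 168 156 140 131 107  70  79 176 217 163 229 227 228 226
190 217 157 140 145  93  95  84  82  99 190 230 222 228 229 225
195 150 147 153 139 109 103  78  79  75 123 228 229 229 225 116
200 224 224 207 197  97  66  71  79  83 117 227 228 222 117 104
205 225 225 224 224 107  66  74  82  86  90 220 208 120 115  80
210 223 224 225 223  89  69  78  81  87  91 192 116 117 102  81
215 215 223 223 226  91  70  76  81  90  92 117 115 118  80  83
220 117 144 223 
[... 1587 characters left out ...]
  32  37  28  35  42  56  68  74  77  71  49  35  30  34  38
350  33  34  34  39  44  58  65  74  83  67  44  32  37  35  38
355  36  32  38  37  48  60  69  75  80  68  49  39  33  39  35
360  35  31  35  49  71  80  66  76  80  83  47  39  38  36  40
365  39  38  40  57  84 124  67  81  77  87  46  37  46  35  37
370  34  31  41 193 229 181  73  83  71 191 229  59  43  31  32
375  35  38  38 227 229 229 222 121 226 229 230 138  45  30  36
380  31  32  35 226 229 230 229 230 229 230 230 142  35  33  33
385  35  31  38 228 229 230 230 230 229 229 230 141  38  39  34
390  26  36  38 226 230 228 230 230 230 230 228 192  29  38  32
395  36  37  36  39  37  41  53  62  45  38  40  36  35  40  33
```

```bash
python3 - <<'E'
from h import *
from scipy.optimize import fsolve
for nm,r1,r3,fix in (('w18',188,378,None),('w30',184,374,None)):
    d=np.load(nm+'.npz');K,W=d['K'],d['W']
    Mo=np.linalg.inv(np.load('w30.npz')['T'])@np.load('w30.npz')['W']
    def pts(q):
        bx,bz,b=q;return np.array([bx,0,bz]),np.array([np.cos(b),0,np.sin(b)]),np.array([-np.sin(b),0,np.cos(b)])
    def fun(q):
        o,S,L=pts(q);return [proj(K,Mo,o+.045*S-.0055*L)[1]-r1,proj(K,Mo,o+.115*L-.0055*S)[1]-r3,np.dot(np.array([0,0,-.011])-o,S)*1000]
    q=fsolve(fun,[.018,-.025,.87]);o,S,L=pts(q);lt=o+.115*L
    print(nm,q[:2].round(4),np.degrees(q[2]).round(2),'grip',np.dot(np.array([0,0,-.011])-o,L).round(4),'Ltip',lt.round(4),proj(K,Mo,lt).round(0))
    # fix grip 22/24, solve beta from L tip row only
    for gr in (.018,.022,.025):
        b=fsolve(lambda b: proj(K,Mo,(lambda o,S,L:o+.115*L-.0055*S)(np.array([0,0,-.011])-gr*np.array([-np.sin(b[0]),0,np.cos(b[0])]),np.array([np.cos(b[0]),0,np.sin(b[0])]),np.array([-np.sin(b[0]),0,np.cos(b[0])])))[1]-r3,.87)
        print('  grip',gr,'beta',np.degrees(b).round(2))
E
```

```text
w18 [ 0.0174 -0.0251] 51.01 grip 0.0223 Ltip [-0.072   0.      0.0473] [327. 369.]
  grip 0.018 beta [50.43]
  grip 0.022 beta [50.96]
  grip 0.025 beta [51.39]
w30 [ 0.0187 -0.0268] 49.77 grip 0.0245 Ltip [-0.0691  0.      0.0475] [327. 365.]
  grip 0.018 beta [48.96]
  grip 0.022 beta [49.45]
  grip 0.025 beta [49.84]
```

>>> {"api": "apply_moves", "payload": {"increments": [[[0,0,0],[0.1,0,-1],1],[[0,0,0],[0.1,-0.1,-1],1],[[0,0,0],[0,0,-1],1],[[0,0,0],[0,0,-1],1],[[0,0,0],[0,0,-1],1]]}}

```text
clock: 65.05
tool_pos: [0.4835, -0.1319, 0.2768]
orientation: [-0.003, 0.882, 0.471, -0.004]
contact_force: [-0.5, -0.3, -1.3]
opening: 0.0078
```

>>> {"api": "apply_moves", "payload": {"increments": [[[0,0,0],[0,0,-1],1],[[0,0,0],[0,0,-1],1],[[0,0,0],[0,0,-1],1],[[0,0,0],[0,0,-1],1],[[0,0,0],[0,0,-1],1]]}}

```text
clock: 65.55
tool_pos: [0.4853, -0.1275, 0.2772]
orientation: [-0.007, 0.75, 0.661, -0.008]
contact_force: [0.3, -0.9, -1.4]
opening: 0.0079
```

>>> {"api": "apply_moves", "payload": {"increments": [[[0,0,0],[0,0,-1],1],[[0,0,0],[0,0,-1],1],[[0,0,0],[0,0,-1],1],[[0,0,0],[0,0,-0.5],1],[[0.5,0,0],[0,0,0],1]]}}

```text
clock: 66.05
tool_pos: [0.4846, -0.1129, 0.2774]
orientation: [-0.011, 0.634, 0.773, -0.011]
contact_force: [0.4, -0.9, -1.3]
opening: 0.0078
```

>>> {"api": "apply_moves", "payload": {"increments": [[[1,0.1,0],[0,0,0],1],[[1,0.1,0],[0,0,0],1],[[1,0.1,0],[0,0,0],1],[[1,0.1,0],[0,0,0],1],[[1,0.1,0],[0,0,0],1]]}}

```text
clock: 66.55
tool_pos: [0.4713, 0.0211, 0.2776]
orientation: [-0.012, 0.635, 0.772, -0.014]
contact_force: [0.6, -0.5, -0.9]
opening: 0.0079
```

>>> {"api": "apply_moves", "payload": {"increments": [[[1,0.1,0],[0,0,0],1],[[1,0.1,0],[0,0,0],1],[[1,0.1,0],[0,0,0],1],[[1,0.1,0],[0,0,0],1],[[1,0.1,0],[0,0,0],1]]}}

```text
clock: 67.05
tool_pos: [0.4548, 0.1593, 0.2787]
orientation: [-0.013, 0.633, 0.774, -0.016]
contact_force: [-0.2, 0.1, -1.0]
opening: 0.0079
```

```bash
cat >> h.py <<'E'
LT=np.array([-.0691,.001,.0475])
def tcpL(p,yaw,tilt): return np.array(p)-orient(yaw,tilt)@LT
def lt():
    T=tool();b=np.radians(49.7);L=np.array([-np.sin(b),0,np.cos(b)]);print('Ltip',(T@np.append(LT,1))[:3].round(4),'L',(T[:3,:3]@L).round(3))
E
python3 - <<'E'
from h import *
p=tcpL([.4864,.2885,.15],8.4,49.7);print(p);got(p,8.4,49.7);got(p,8.4,0)
E
```

```text
[0.48417393 0.29672952 0.2334229 ]
t 67.0 at [0.4548 0.1593 0.2787] units [5.16 2.31 1.72] rot [-0.71  9.94  0.35] F [-0.2  0.1 -1. ] op 0.0079 q [ 0.09  0.22 -0.56  1.56  0.11  1.43 -0.28]
t 67.0 at [0.4548 0.1593 0.2787] units [5.16 2.31 1.72] rot [-0.48  0.01  0.6 ] F [-0.2  0.1 -1. ] op 0.0079 q [ 0.09  0.22 -0.56  1.56  0.11  1.43 -0.28]
```

>>> {"api": "apply_moves", "payload": {"increments": [[[0.6,0.4,0],[-0.25,1,0.3],1],[[0.6,0.4,0],[-0.25,1,0.2],1],[[0.6,0.4,0],[0,1,0],1],[[0.6,0.4,0],[0,1,0],1],[[0.5,0.3,0],[0,1,0],1]]}}

```text
clock: 67.55
tool_pos: [0.4801, 0.2581, 0.294]
orientation: [-0.174, 0.626, 0.747, 0.142]
contact_force: [-0.2, -0.1, -1.9]
opening: 0.0078
```

>>> {"api": "apply_moves", "payload": {"increments": [[[0,0,0],[0,1,0],1],[[0,0,0],[0,1,0],1],[[0,0,0],[0,1,0],1],[[0,0,0],[0,1,0],1],[[0,0,0],[0,0.7,0],1]]}}

```text
clock: 68.05
tool_pos: [0.4757, 0.2666, 0.2972]
orientation: [-0.332, 0.578, 0.696, 0.267]
contact_force: [0.1, 0.3, -0.9]
opening: 0.0076
```

```bash
python3 - <<'E'
from h import *
p=tcpL([.4864,.2885,.12],8.4,49.7);got(p,8.4,49.7);lt()
E
```

```text
t 68.0 at [0.4757 0.2666 0.2972] units [-2.17  0.6   3.25] rot [-0.47 -0.14  0.23] F [ 0.1  0.3 -0.9] op 0.0076 q [ 0.47  0.4  -0.66  1.66 -0.67  1.29  0.27]
Ltip [0.4772 0.2593 0.2136] L [-0.014  0.01  -1.   ]
```

>>> {"api": "apply_moves", "payload": {"increments": [[[-0.4,0.12,0.6],[-0.25,-0.1,0.12],1],[[-0.5,0.15,0.75],[-0.2,0,0.1],1],[[-0.5,0.12,0.75],[0,0,0],1],[[-0.4,0.1,0.6],[0,0,0],1],[[-0.1,0,0.2],[0,0,0],1]]}}

```text
clock: 68.55
tool_pos: [0.4808, 0.2959, 0.2104]
orientation: [-0.323, 0.593, 0.686, 0.27]
contact_force: [-0.8, -0.0, -1.0]
opening: 0.0077
```

>>> {"api": "apply_moves", "payload": {"increments": [[[0,0,0],[0,0,0],1],[[0,0,0],[0,0,0],1],[[0,0,0],[0,0,0],1],[[0,0,0],[0,0,0],1],[[0,0,0],[0,0,0],1]]}}

```text
clock: 69.05
tool_pos: [0.4804, 0.2981, 0.2134]
orientation: [-0.323, 0.591, 0.688, 0.27]
contact_force: [0.5, 0.0, -1.4]
opening: 0.0079
```

```bash
python3 - <<'E'
from h import *
p=tcpL([.4864,.2885,.09],8.4,49.7);got(p,8.4,49.7);lt()
E
```

```text
t 69.0 at [0.4804 0.2981 0.2134] units [-1.27  0.16  0.97] rot [-0.16 -0.02 -0.03] F [ 0.5  0.  -1.4] op 0.0079 q [ 0.4   0.49 -0.65  1.77 -0.68  1.07  0.33]
Ltip [0.4818 0.2899 0.13  ] L [-0.011  0.    -1.   ]
```

>>> {"api": "apply_moves", "payload": {"increments": [[[-0.3,0.14,0.2],[-0.16,0,0],1],[[-0.4,0,0.3],[0,0,0],1],[[-0.4,0,0.3],[0,0,0],1],[[-0.15,0,0.12],[0,0,0],1],[[0,0,0],[0,0,0],1]]}}

```text
clock: 69.55
tool_pos: [0.4849, 0.2946, 0.1707]
orientation: [-0.318, 0.595, 0.685, 0.275]
contact_force: [-0.2, -0.2, -0.6]
opening: 0.0077
```

```bash
python3 - <<'E'
from h import *
p=tcpL([.4864,.2885,.085],8.4,49.7);got(p,8.4,49.7);lt()
f,K,W=cam('wrist');save('w31',f);np.savez('w31.npz',f=f,K=K,W=W)
print('bore px',proj(K,W,[.4864,.2885,.075]).round(1),[proj(K,W,[.4864+a*np.cos(.218)-b*np.sin(.218),.2885+a*np.sin(.218)+b*np.cos(.218),.075]).round(0).tolist() for a,b in ((.008,.008),(.008,-.008),(-.008,-.008),(-.008,.008))])
v=f.astype(int)
for r in range(330,412,5): print(r,' '.join('%3d'%v[r,c,0]+('w' if v[r,c,0]-v[r,c,2]>25 else ' ') for c in range(290,372,4)))
E
```

```text
t 69.5 at [0.4849 0.2946 0.1707] units [-0.01 -0.02  0.13] rot [ 0.03 -0.   -0.05] F [-0.2 -0.2 -0.6] op 0.0077 q [ 0.4   0.54 -0.65  1.81 -0.68  0.98  0.39]
Ltip [0.487  0.2863 0.0872] L [-0.001  0.    -1.   ]
bore px [329.1 368.6] [[340.0, 356.0], [342.0, 380.0], [318.0, 382.0], [317.0, 357.0]]
330  32   29   38   40   36   36   47   30   37   40   38   36   31   27   33   35   35   35   35   39   37 
335  35   28   37   39   39   38   36   23   36   42   40   41   31   36   34   36   39   39   34   35   37 
340  29   27   37   30   34   28   28   32   39   33   37   40   33   33   16   31   34   31   35   27   38 
345  32   32   33   32   35   34   27   29   32   34   35   35   27   27   33   37   26   36   31   37   39 
350  37   35   37   32   27   28   33   36   39   36   35   38   27   27   29   27   33   39   33   40   36 
355  40   35   35   34   30   27   34   75   39   34   36   36   30   30   26   15   28   40   37   42   45 
360  37   38   34   26   30   24   30   75w  36   39   35   37   30   41   32   10   32   37   36   42   31 
365  30   31   37   28   28   26   33  
[... 349 characters left out ...]
5w 114w 154w  31   18   25   28   42   42   33 
385  31   32   27   33   33   73w 134w 137w 139w 139w 138w 139w 172w 209w  34   16   21   34   37   37   36 
390  36   29   23   28   24   97w 135w 141w 140w 141w 140w 138w 209w 209w  35   30   35   29   34   38   35 
395  30   30   28   32   39   33   31   34   34   44   46   31   33   29   33   29   32   24   32   34   36 
400  31   31   27   36   30   31   35   29   29   28   27   26   29   25   24   25   30   27   30   34   36 
405  32   24   29   25   33   31   36   31   35   33   36   31   29   29   30   36   35   22   31   28   29 
410  30   28   28   33   30   34   29   30   32   33   37   36   30   35   27   34   34   23   28   38   28
```

>>> {"api": "apply_moves", "payload": {"increments": [[[0.08,0,0.09],[0,0,-0.05],1],[[-0.1,0,0.08],[0,0,0],1],[[-0.2,0,0.17],[0,0,0],1],[[-0.2,0,0.17],[0,0,0],1],[[-0.2,0,0.17],[0,0,0],1]]}}

```text
clock: 70.1
tool_pos: [0.4857, 0.2987, 0.1483]
orientation: [-0.316, 0.592, 0.687, 0.277]
contact_force: [0.2, 0.5, -1.5]
opening: 0.0079
```

```bash
python3 - <<'E'
from h import *
p=tcpL([.4864,.2895,.012],8.4,49.7);got(p,8.4,49.7);lt()
E
```

```text
t 70.1 at [0.4857 0.2987 0.1483] units [-1.63 -0.08  1.35] rot [ 0.06 -0.    0.05] F [ 0.2  0.5 -1.5] op 0.0079 q [ 0.39  0.58 -0.65  1.83 -0.68  0.93  0.43]
Ltip [0.4885 0.2905 0.0649] L [ 0.007  0.001 -1.   ]
```

>>> {"api": "apply_moves", "payload": {"increments": [[[-0.25,-0.07,0.2],[0.06,0,0.05],1],[[-0.3,0,0.25],[0,0,0],1],[[-0.3,0,0.25],[0,0,0],1],[[-0.3,0,0.25],[0,0,0],1],[[-0.2,0,0.17],[0,0,0],1]]}}

```text
clock: 70.6
tool_pos: [0.4838, 0.2973, 0.0996]
orientation: [-0.319, 0.594, 0.686, 0.274]
contact_force: [-0.8, 0.4, -0.6]
opening: 0.0078
```

```bash
python3 - <<'E'
from h import *
p=tcpL([.4864,.2895,.012],8.4,49.7);got(p,8.4,49.7);lt()
E
```

```text
t 70.6 at [0.4838 0.2973 0.0996] units [-0.12  0.02  0.12] rot [-0.01 -0.   -0.02] F [-0.8  0.4 -0.6] op 0.0078 q [ 0.38  0.66 -0.63  1.85 -0.68  0.85  0.49]
Ltip [0.4858 0.2891 0.0161] L [-0.002 -0.    -1.   ]
```

>>> {"api": "apply_moves", "payload": {"increments": [[[-0.08,0,0.07],[0,0,0],1],[[0,0,0],[0,0,0],0.8],[[0,0,0],[0,0,0],0.65],[[0,0,0],[0,0,0],0.65],[[0,0,0],[0,0,0],0.6]]}}

```text
clock: 71.1
tool_pos: [0.4848, 0.2996, 0.0994]
orientation: [-0.321, 0.593, 0.685, 0.276]
contact_force: [-0.9, 0.1, -0.2]
opening: 0.0341
```

>>> {"api": "apply_moves", "payload": {"increments": [[[0,0,-0.3],[0,0,0],0.6],[[0,0,-0.7],[0,0,0],0.6],[[0,0,-1],[0,0,0],0.6],[[0,0,-1],[0,0,0],0.6],[[0,0,-1],[0,0,0],0.6]]}}

```text
clock: 71.6
tool_pos: [0.4922, 0.2231, 0.165]
orientation: [-0.325, 0.591, 0.686, 0.274]
contact_force: [0.4, 0.6, -0.3]
opening: 0.0341
```

>>> {"api": "apply_moves", "payload": {"increments": [[[0.5,0,-0.5],[0,-1,0],0.6],[[0.5,0,-0.5],[0,-1,0],0.6],[[0,0,-0.5],[0,-1,0],0.6],[[0,0,0],[0,-1,0],0.6],[[0,0,0],[0,-1,0],0.6]]}}

```text
clock: 72.1
tool_pos: [0.4998, 0.2004, 0.2127]
orientation: [-0.158, 0.646, 0.735, 0.135]
contact_force: [-0.1, 0.8, -1.7]
opening: 0.0339
```

>>> {"api": "apply_moves", "payload": {"increments": [[[0,0,0],[0,-1,0],0.6],[[0,0,0],[0,-1,0],0.6],[[0,0,0],[0,-1,0],0.6],[[0,0,0],[0,-1,0],0.6],[[0,0,0],[0,-0.7,0],0.6]]}}

```text
clock: 72.6
tool_pos: [0.5003, 0.1989, 0.2182]
orientation: [0.005, 0.661, 0.75, -0.003]
contact_force: [-0.2, 0.7, -0.5]
opening: 0.0343
```

```bash
python3 - <<'E'
from h import *
got([.48,.2,.25],8.4,0)
f,K,W=cam('wrist');save('w32',f);np.savez('w32.npz',f=f,K=K,W=W)
s,Ks,Ws=cam('scene');save('s32',s);t,Kt,Wt=cam('top');save('t32',t)
h=cv2.cvtColor(t,cv2.COLOR_RGB2HSV);H,S,V=[h[:,:,i].astype(int) for i in range(3)]
m=((H>8)&(H<25)&(S>80)&(V>120)).astype(np.uint8);n,l,st,c=cv2.connectedComponentsWithStats(m)
for i in range(1,n):
    if st[i,4]>300: print('wood',st[i,4],c[i].round(1))
print('wrist bore',proj(K,W,[.4864,.2885,.075]).round(0),'bend',proj(K,W,[.4864,.2895,.13]).round(0),'tip',proj(K,W,[.48,.334,.13]).round(0))
u=proj(Ks,Ws,[.4864,.2885,.075]);print('scene bore',u.round(0),'bend pred',proj(Ks,Ws,[.4864,.2885,.125]).round(1),'tip',proj(Ks,Ws,[.48,.334,.125]).round(1))
x,y=u.astype(int);g=s.astype(int)
for r in range(y-34,y+6,2): print(r,' '.join('%3d'%g[r,c].mean()+('w' if g[r,c,0]-g[r,c,2]>40 else 'b' if g[r,c,2]-g[r,c,0]>20 else ' ') for c in range(x-20,x+36,2)))
E
```

```text
t 72.6 at [0.5003 0.1989 0.2182] units [ 0.13 -0.8  -1.28] rot [ 0.02  0.12 -0.24] F [-0.2  0.7 -0.5] op 0.0343 q [-0.08  0.33 -0.44  1.56  0.16  1.28 -0.42]
wrist bore [324. 113.] bend [324. 105.] tip [323.  23.]
scene bore [453. 217.] bend pred [456.4 201.1] tip [473.4 199.2]
183 228  229  228  228  228  228  228  228  228  229  228  229  228  228  228  228  228  228  186  150  145  143  144  145  145  144  144  142 
185 228  229  228  228  228  228  228  228  228  228  228  228  228  228  228  228  228  228  227  220  154  143  144  145  144  145  144  144 
187 229  228  229  228  229  228  229  228  228  228  228  228  228  228  228  228  228  228  228  228  222  177  146  145  144  142  143  143 
189 228  228  228  228  228  228  229  229  228  229  228  228  227  228  228  228  228  228  228  228  228  227  185  147  144  141  143  142 
191 229  228  228  228  228  229  228  228  228  228  228  229  228  228  228  228  228  227  228  228  228  227  228  221  151  142  142  142 
193 228  228  229  228  229  228  229  229  229  229  228  228  229  228  228  228  228  228  228  22
[... 1358 characters left out ...]
174w 174w 176w 176w 177w 179w 178w 135w  24   44   99w  97w  98w  79w  49b  44b  80b  84b  85b  85b  77b  74b  71b  45b  44b
215  85   90w 154w 176w 175w 175w 174w 173w 165w 148w  70w  23   64w  98w  98w  98w  97w  84w  53   71b  75b  73b  51b  46b  45b  46b  44b  45b
217  84w  90w  96w 158w 172w 171w 171w 172w 117w  85w  31   26   68w  98w  98w  99w  97w 146w 111w  47b  44b  45b  45b  44b  45b  45b  45b  44b
219  83w  88w  89w  94w 161w 172w 173w 173w 172w 150w  68w 102w 111w 147w 104w 104w 101w 100w 100w  73   45b  43b  44b  45b  44b  45b  43b  45b
221  82w  86w  89w  89w 115w 179w 183w 182w 182w 181w 176w 177w 177w 171w 135w 104w 117w  99w  97w  96w  64   45b  45b  43b  45b  44b  45b  45b
```

>>> {"api": "apply_moves", "payload": {"increments": [[[-0.3,0,-0.8],[0,0,0.9],0.6],[[-0.5,0,-0.5],[0,0,0.9],0.6],[[-0.8,0,0],[0,0,0.9],0.6],[[-1,0,0],[0,0,0.8],0.6],[[-1,0,0],[0,0,0],0.6]]}}

```text
clock: 73.25
tool_pos: [0.4926, 0.1045, 0.2504]
orientation: [-0.001, 0.772, 0.635, -0.002]
contact_force: [1.0, -0.2, -0.5]
opening: 0.034
```

>>> {"api": "apply_moves", "payload": {"increments": [[[-1,0,0],[0,0,0],0.6],[[-1,0,0],[0,0,0],0.6],[[-1,0,0],[0,0,0],0.6],[[-1,0,0],[0,0,0],0.6],[[-1,0,0],[0,0,0],0.6]]}}

```text
clock: 73.75
tool_pos: [0.4647, -0.0324, 0.25]
orientation: [-0.002, 0.778, 0.628, -0.001]
contact_force: [1.1, -1.1, 0.4]
opening: 0.0339
```

>>> {"api": "apply_moves", "payload": {"increments": [[[-1,0,0],[0,0,0],0.6],[[-1,0,0],[0,0,0],0.6],[[-1,0,0],[0,0,0],0.6],[[-0.5,0,0],[0,0,0],0.6],[[0,0,0],[0,0,0],0.6]]}}

```text
clock: 74.25
tool_pos: [0.4392, -0.1346, 0.2492]
orientation: [-0.003, 0.786, 0.618, -0.001]
contact_force: [0.1, 0.7, -0.5]
opening: 0.0342
```

```bash
python3 - <<'E'
from h import *
got([.492,-.1806,.1611],-10.7,0)
E
```

```text
t 74.2 at [ 0.4392 -0.1346  0.2492] units [-1.3   2.51  3.51] rot [-0.07 -0.04 -0.6 ] F [ 0.1  0.7 -0.5] op 0.0342 q [ 0.4   0.13 -0.16  1.71  0.02  1.3   0.  ]
```

>>> {"api": "apply_moves", "payload": {"increments": [[[-0.6,0.7,0],[0,0,-0.6],0.6],[[-0.4,0.9,0.4],[0,0,0],0.6],[[-0.3,0.9,0.9],[0,0,0],0.6],[[0,0,0.9],[0,0,0],0.6],[[0,0,0.9],[0,0,0],0.6]]}}

```text
clock: 74.75
tool_pos: [0.497, -0.1819, 0.1731]
orientation: [-0.001, 0.772, 0.636, 0.005]
contact_force: [0.1, -0.4, -0.1]
opening: 0.0344
```

>>> {"api": "apply_moves", "payload": {"increments": [[[0,0,0.2],[0,0,0],0.6],[[0,0,0],[0,0,0],0.6],[[0,0,0],[0,0,0],0.6],[[0,0,0],[0,0,0],0.6],[[0,0,0],[0,0,0],0.6]]}}

```text
clock: 75.25
tool_pos: [0.4959, -0.1808, 0.1677]
orientation: [-0.003, 0.772, 0.635, 0.005]
contact_force: [-0.5, 0.9, -0.1]
opening: 0.0344
```

```bash
cat > hex.py <<'E'
from h import *
got([.492,-.1806,.1611],-10.7,0)
f,K,W=cam('wrist');save('w40',f);np.savez('w40.npz',f=f,K=K,W=W)
def prof(n):
    d=np.load(n+'.npz');f,K,W=d['f'],d['K'],d['W']
    # rectify: top view 0.1 mm/px at z=.1125 around the head centre, world axes (x right, y up)
    p0=proj(K,W,[.5055,-.122,.1155]);g=cv2.cvtColor(f,cv2.COLOR_RGB2GRAY)
    c=cv2.HoughCircles(cv2.resize(g[int(p0[1])-30:int(p0[1])+30,int(p0[0])-30:int(p0[0])+30],None,fx=4,fy=4,interpolation=cv2.INTER_CUBIC),cv2.HOUGH_GRADIENT,1,200,param1=80,param2=15,minRadius=55,maxRadius=90)
    c=c[0,0]/4;u,v=int(p0[0])-30+c[0],int(p0[1])-30+c[1];C=ray(K,W,u,v,.1155)
    print(n,'circle',u,v,'r',c[2],'world',C.round(4))
    im=[]
    for th in np.radians(np.arange(0,360,1)):
        im.append([])
        for r in np.arange(.0035,.0075,.00025):
            q=proj(K,W,[C[0]+r*np.cos(th),C[1]+r*np.sin(th),.1085]);im[-1].append(cv2.getRectSubPix(g.astype(np.float32),(1,1),(float(q[0]),float(q[1])))[0,0])
    return np.array(im)
a,b=prof('w14'),prof('w40')
for im,n in ((a,'w14'),(b,'w40')):
    e=np.abs(np.diff(im,axis=0,append=im[:1]))
    F=[np.fft.fft(im[:,k]-im[:,k].mean())[6] for k in range(im.shape[1])]
    print(n,[(round(abs(x)/180,1),round(-np.degrees(np.angle(x))/6,1)) for x in F])
E
python3 hex.py
```

```text
t 75.2 at [ 0.4959 -0.1808  0.1677] units [-0.02 -0.15  0.26] rot [ 0.03 -0.13 -0.08] F [-0.5  0.9 -0.1] op 0.0344 q [ 0.43  0.32 -0.14  1.68  0.03  1.14  0.09]
w14 circle 332.375 161.375 r 19.05 world [ 0.5056 -0.1222  0.1155]
w40 circle 324.375 162.375 r 18.075 world [ 0.5055 -0.1221  0.1155]
w14 [(np.float32(0.8), np.float32(19.0)), (np.float32(0.4), np.float32(22.5)), (np.float32(0.4), np.float32(-15.6)), (np.float32(0.9), np.float32(-13.2)), (np.float32(1.3), np.float32(-14.2)), (np.float32(1.3), np.float32(-15.0)), (np.float32(0.8), np.float32(-15.1)), (np.float32(0.5), np.float32(17.6)), (np.float32(2.2), np.float32(14.7)), (np.float32(3.9), np.float32(13.8)), (np.float32(4.6), np.float32(13.7)), (np.float32(4.4), np.float32(13.5)), (np.float32(3.6), np.float32(12.5)), (np.float32(2.5), np.float32(10.5)), (np.float32(1.7), np.float32(6.8)), (np.float32(1.2), np.float32(4.2))]
w40 [(np.float32(0.2), np.float32(-20.9)), (np.float32(0.4), np.float32(-17.7)), (np.float32(0.6), np.float32(-18.7)), (np.float32(0.7), np.float32(-20.1)), (np.float32(0.9), np.float32(-24.1)), (np.float32(1.3), np.float32(-26.2)), (np.float32(1.3), np.float32(-26.0)), (np.float32(0.6), np.float32(-21.2)), (np.float32(1.0), np.float32(-3.4)), (np.float32(2.4), np.float32(-1.9)), (np.float32(3.5), np.float32(-2.0)), (np.float32(3.8), np.float32(-2.8)), (np.float32(3.6), np.float32(-3.9)), (np.float32(3.0), np.float32(-4.5)), (np.float32(2.6), np.float32(-4.4)), (np.float32(2.5), np.float32(-4.7))]
```

```bash
python3 - <<'E'
from h import *
t,K,W=cam('top');h=cv2.cvtColor(t,cv2.COLOR_RGB2HSV);H,S,V=[h[:,:,i].astype(int) for i in range(3)]
def bl(m,lo,z):
    n,l,s,c=cv2.connectedComponentsWithStats(m.astype(np.uint8))
    return [(c[i].round(1).tolist(),ray(K,W,*c[i],z).round(3).tolist()) for i in range(1,n) if s[i,4]>lo]
print('red',bl(((H<6)|(H>174))&(S>180)&(V>100),14,.117));print('wood',bl((H>8)&(H<25)&(S>80)&(V>120),300,.075))
f,K,W=cam('wrist');h=cv2.cvtColor(f,cv2.COLOR_RGB2HSV);H,S,V=[h[:,:,i].astype(int) for i in range(3)]
print('wrist red',bl(((H<6)|(H>174))&(S>180)&(V>100),60,.117),'knob expected home',(.5412+.14*np.cos(np.radians(-101.5)),.0672+.14*np.sin(np.radians(-101.5))))
o=get_obs();print(o['clock'],o['contact_force']);print(sign_off())
E
```

```text
red [([195.8, 166.3], [0.686, 0.2, 0.117]), ([414.7, 168.9], [0.688, -0.262, 0.117]), ([424.9, 168.9], [0.688, -0.284, 0.117]), ([184.5, 182.3], [0.651, 0.222, 0.117]), ([323.5, 249.0], [0.514, -0.071, 0.117]), ([483.1, 327.5], [0.357, -0.398, 0.117])]
wood [([154.5, 262.8], [0.485, 0.288, 0.075])]
wrist red [([270.6, 13.4], [0.493, -0.046, 0.117]), ([323.5, 62.8], [0.515, -0.073, 0.117]), ([587.7, 290.2], [0.649, -0.228, 0.117]), ([587.4, 313.5], [0.649, -0.244, 0.117])] knob expected home (np.float64(0.5132884891815924), np.float64(-0.06998945864691615))
75.4 [-0.58537422 -0.76737373 -0.7394621 ]
the job is handed in; nothing more can be done
None
```

The job is handed in at 75.4 s on the robot's clock. There were three cells, and all three now stand in fixture pockets. The bar is home, the screw is tightened and the key is back in its stand.

What the last checks showed:
- **Cells:** all three were seen standing in their pockets, plus end up, before the bar went over them. I did not measure them again afterwards.
- **Bar:** the knob was measured within about 3 mm of its home position. The bar met its stop at about 10 N.
- **Screw:** near the end, the pull force roughly doubled to about 28 N at 78 mm from the axis, which means the screw had met its stop. Comparing close-ups of the socket before and after gives about 76° (1.33 rad) of turn. That figure assumes one full 60° step of the hexagon. The fainter inner part of the socket suggested about 5° less turn, and I relied on the stronger outer signal.
- **Key:** it stands long arm down in the bore. The short arm is level at about the right height, and the stand has not moved.
- **Other items:** the red marks on the multimeter, circuit board and parts box are at the same pixels as at the start. The arm was clear of everything, with contact force around 1 N, which is just noise.

Two things went differently than planned:
- **First insertion try:** the arm reached a joint limit with the long arm pointing outward, so I put the key in one hexagon corner (60°) further round.
- **After the pull:** the key swung back about 15°, somewhat more than its stated play. That is why I checked the socket again.

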